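# Shim, load and set the rocking reading stage

### The job

The white reading stage rocks because its front foot is short: from the front, slide the loose shims flat under that foot one on top of another, on any that already lies there, until no further one fits, and then press down on the black pad over the foot to make sure the stage stands firm. After that push every cassette, the one already standing loose on a clip too, down into a spring clip of its own on the deck until it snaps fully home, and last turn the knob until the red pointer stands on the black mark; do not disturb the bottle or the capped tube standing about.

Things in the scene. Friction and masses are not known exactly. Their poses are not given: they have to be found in the camera images.
- stage: white reading stage, bolted down. Origin on the table below the deck's middle; x level from its front (robot side) to its back, y left, z up. Its 255 x 176 mm white deck (top at z = 0.0545 when level, front edge at x = -0.125) rocks about an axle along y over the origin, 36.5 mm up. Uprights stand only near the axle at y = +-78 mm; a crossbar from x = -0.017 back
- foot_spot (a point): spot on the table under the middle of the deck's short steel front foot, at x = -0.0965 of the stage; axes as the stage's. The foot spans 44 mm in y and x = -0.024 to +0.019 from this spot; with the deck level its flat underside hangs 32 mm over the table (three shims are 30 mm); its front edge is rounded. Open from the front and sides, and for 75 mm behind the spot
- deck (a joint): rocking of the white deck, rad: 0 = level (its back part is heavier, so it rests there), grows as the front foot is pressed down, up to 0.30 where the foot all but meets the table; about 3 N on the foot makes it rock. Packed with three shims it can give only about 0.021
- press_top (a point): centre of the top of the round black rubber pad (30 mm across, 4 mm thick) on the deck right over the front foot, the place to press in order to check that the stage stands firm; z = 0.0585 when level. Axes as the deck's
- shim_0_mid (a point): brass shim that may already lie on the table under the front foot (in some starts it is absent); a flat plate 110 x 45 x 10 mm; the point is its centre, half-way up (5 mm over its underside), x along the 110 mm, z up; both ends are alike in use. To be gripped across the 45 mm from above
- shim_1_mid (a point): brass shim lying on the table beside the stage at the start; a flat plate 110 x 45 x 10 mm; the point is its centre, half-way up (5 mm over its underside), x along the 110 mm, z up; both ends are alike in use. To be gripped across the 45 mm from above
- shim_2_mid (a point): brass shim lying on the table beside the stage at the start; a flat plate 110 x 45 x 10 mm; the point is its centre, half-way up (5 mm over its underside), x along the 110 mm, z up; both ends are alike in use. To be gripped across the 45 mm from above
- shim_3_mid (a point): brass shim lying on the table beside the stage at the start; a flat plate 110 x 45 x 10 mm; the point is its centre, half-way up (5 mm over its underside), x along the 110 mm, z up; both ends are alike in use. To be gripped across the 45 mm from above
- cassette_1_grip (a point): blue sample cassette (may be absent): 80 mm long (x), 36 wide (y), body 26 high, with a white grip block on top, 30 (x) x 16 (y) x 22 mm. The point is the centre of the grip block, 37 mm over the cassette's underside, 11 mm below its top; z up. The body has a 36 mm wide rounded bulge low down and a 26 mm waist above it for the clip. Fits any clip, either way round
- cassette_2_grip (a point): green sample cassette (may be absent): 80 mm long (x), 36 wide (y), body 26 high, with a white grip block on top, 30 (x) x 16 (y) x 22 mm. The point is the centre of the grip block, 37 mm over the cassette's underside, 11 mm below its top; z up. The body has a 36 mm wide rounded bulge low down and a 26 mm waist above it for the clip. Fits any clip, either way round
- cassette_3_grip (a point): orange sample cassette, standing unsnapped on the jaws of clip_2: 80 mm long (x), 36 wide (y), body 26 high, with a white grip block on top, 30 (x) x 16 (y) x 22 mm. The point is the centre of the grip block, 37 mm over the cassette's underside, 11 mm below its top; z up. The body has a 36 mm wide rounded bulge low down and a 26 mm waist above it for the clip. Fits any clip, either way round
- clip_1 (a point): centre of the left of three clips on the deck, on its floor (z = 0.0545). x is its long way, toward the back of the stage. Two sprung steel jaws at y = +-18 mm reach 17 mm up; a cassette set over it stops on the jaws about 12 mm too high and must be pushed straight down, roughly 10 to 15 N, until it snaps onto the floor. Low end stops leave 2.5 mm of play along x
- clip_2 (a point): centre of the middle of three clips on the deck, on its floor (z = 0.0545). x is its long way, toward the back of the stage. Two sprung steel jaws at y = +-18 mm reach 17 mm up; a cassette set over it stops on the jaws about 12 mm too high and must be pushed straight down, roughly 10 to 15 N, until it snaps onto the floor. Low end stops leave 2.5 mm of play along x
- clip_3 (a point): centre of the right of three clips on the deck, on its floor (z = 0.0545). x is its long way, toward the back of the stage. Two sprung steel jaws at y = +-18 mm reach 17 mm up; a cassette set over it stops on the jaws about 12 mm too high and must be pushed straight down, roughly 10 to 15 N, until it snaps onto the floor. Low end stops leave 2.5 mm of play along x
- knob (a joint): angle of the knob on the left rear of the deck, rad, growing clockwise seen from above, 0 to 4; friction holds it. The red pointer turns half as far, the same way
- knob_grip (a point): on the axis of the knob, at the height to grip its black bar (38 mm long, 14 mm thick, reaching from 25 mm below this point to 7 mm above it, over a disc 40 mm across); x is along the bar
- pointer_tip (a point): point near the tip of the red pointer, 36 mm from the centre of the dial, the white disc 84 mm across on the right rear of the deck, centred at x = 0.072, y = -0.034 of the stage. The pointer starts short of (anticlockwise of) the mark
- mark_tip (a point): the black index mark on the rim of the dial, 36 mm from the dial's centre; the pointer is aligned when its point lies on this one
- reagent_bottle: clear bottle with black cap, 49 mm across, 94 mm high, a bystander to be left alone; origin at the centre of its underside
- tube_50: tube with blue cap standing upright, 34 mm across, 110 mm high, a bystander to be left alone; origin at the centre of its underside

How it is judged:
By the outcome, as a careful person would: the job done as asked, in the order asked, and still so for the second after the job is handed in, with the robot touching nothing.
Of shim_0, shim_3 only 1 to 2 are there at a start; the rules pass over those that are not, and their reading is None.
Of cassette_1, cassette_2 only 1 to 2 are there at a start; the rules pass over those that are not, and their reading is None.
At some moment in a run one of cassette_1, cassette_2 may be knocked a few centimetres aside while the robot is not near it.
It also fails if it takes over 210 s, if anything falls off the work surface, if the arm or the gripper's body presses on something with over 40 N, if the wrist force passes 120 N, or if a joint passes its speed limit or range.

### The arm

A 7-joint arm with a two-finger parallel gripper is mounted at the origin on a cart in front of the work surface, level with it; the furniture and walls round the work are solid. World frame = base frame: x ahead of the robot, y to its left, z up, the work surface at z = 0. Lengths are in mm, angles in rad, forces in N, time in s.
With the tool pointing down it reaches from about 400 to 850 mm from the base axis. Payload 10.4 kg.
Tool frame: the origin (TCP) lies at the centre of the arm's flange, where the gripper is bolted on; the fingertips stand 173 mm ahead of it and the grasp point (between the pads) lies 155 mm ahead of it; x points along the fingers, z is the direction in which the jaws open and shut, and the axes are right-handed (so a half turn about x gives the same grasp; the last joint's range is limited). The gripper opens to 85 mm and grips with 20 to 120 N. Pads are 22 mm wide; open, the fingers measure 114 mm over their backs; the gripper's body (76 mm by 85 mm) begins 54 mm behind the grasp point. The pads swing forward as they close: fully open they stand 13 mm farther back than shut.
Start: joints at [-1.358, 0.332, -0.065, 1.46, 0.022, 1.35, -0.088], TCP at [145.998, 607.715, 404.738] pointing down, gripper open.
Joint ranges: [-2.6, 2.6], [-0.5, 2.12], [-1.47, 1.34], [0.16, 2.42], [-1.27, 4.41], [0.06, 2.06], [-2.6, 2.6]. Speed limits (rad/s): [2.22, 2.22, 2.79, 2.79, 3.14, 3.14, 3.14].

### API

Orientations are given as a rotation vector (axis times angle).
In Python, from plant import status, cams, manip gives the robot as it stands.
- The arm moves only by the shell command python3 -m crank 'ROWS' [FORCE]. ROWS is a JSON object of lists of equal length, an entry for each row: "delta_pos": the shift along the tool's x, y, z in m, a list of three; "roll": the turn about the tool's x in degrees; "fingers": the finger opening in m, from 0 to 0.0854. In form: {"delta_pos": [[x, y, z], ...], "roll": [roll, ...], "fingers": [fingers, ...]}. A call has 1 to 20 rows; each row shifts and turns the pose as measured when the row begins, along the tool's axes as they then stand; what a row does not reach is not made up. A row lasts 1/10 s, in which the tool goes at most 50 mm and 8.59 degrees, less where a joint would pass 70% of its speed; a pose out of reach is approached as far as the arm can. A call with a gripper value outside its range is refused whole. The fingers move at their own pace and stop on an object; FORCE is the grip in N (left out, the last holds). Time passes only in rows, so rows that do not move let the fingers close. It gives the time, the measured TCP pose, the force and the opening at its end, in the units of the state.
- status.get_obs(): the state, without advancing time (a new reading comes with each control period).
- cams.snapshot(name): name is "side" or "top"; returns (picture, depth): 420x560x3 uint8, blue, green, red; 420x560 float32, mm along the optical axis (not along the pixel's ray), 0 where there is no reading.
- cams.camera_params(name): a dict with "intrinsics" (3x3 intrinsics, pixels), "R" (3x3) and "t" (3): a world point X has camera coordinates R X + t. Camera axes: x right, y down, z forward; pixel columns grow to the right and rows downward; lengths in mm; the calibration is good to about 2 mm. A picture is of the moment at which its call begins. camera_params takes no time and is no camera call.
- manip.finish_job(): hands the job in, once; it reports no verdict.
The state is a dict: "t": time; "q": joint angles; "dq": joint speeds; "joint_efforts": joint torques, N m; "position": TCP position; "eef_rot": TCP orientation; "contact_force": force on the tool from outside, world axes, zero at the start; "torque": the same for the moment, N m; "grip_width": finger opening in mm.
Only numpy, scipy, OpenCV 4.12 (cv2) and the standard library are available. Lean on these libraries where they do the work, as an engineer would, in place of code of your own. Each camera call takes 0.05 s, during which the arm holds its last target.

## Working session

There is one attempt and no reset: what is moved stays moved. The work goes in short steps, Python scripts to look and compute and a shell command to move; the robot and the scene stay as the last step left them, time stands still between calls to the robot, and variables do not carry over. Pictures are saved under pics/ and viewed, and the job is handed in when it is done.

```bash
ls -la; mkdir -p pics; python3 - <<'E'
from plant import status,cams,manip
import cv2,json
o=status.get_obs();print({k:(v if not hasattr(v,'tolist') else v.tolist()) for k,v in o.items()})
import numpy as np
np.set_printoptions(suppress=True,precision=4)
for n in('side','top'):
    im,d=cams.snapshot(n);cv2.imwrite(f'pics/{n}0.png',im);np.save(f'pics/{n}0.npy',d)
    p=cams.camera_params(n);print(n,p)
E
```

```text
total 12
drwxr-xr-x  3 agent agent 4096 Dec  7 14:34 .
drwxr-xr-x 23 root  root  4096 Dec  7 14:34 ..
drwxr-xr-x  2 agent agent 4096 Dec  7 14:34 pics
{'t': 0.0, 'q': [-1.3575869215875818, 0.3328770765342728, -0.06470927394128936, 1.461002064897918, 0.021607968293884845, 1.3499034112851882, -0.08849625767143048], 'dq': [0.001209540626904343, -0.00030251077786138883, 0.0004894976340382819, 0.002426725543364698, 0.001849463931197921, 0.00028575076741407405, -0.0015734201111037762], 'joint_efforts': [-0.00034409237741783727, -62.54464387893677, 0.048994815442711115, -39.16119933128357, 0.016166590503416955, 0.010019087931141257, -3.994189938794079e-06], 'position': [145.9760637012593, 607.5636894414286, 403.8835196157148], 'eef_rot': [-1.0347684760931712, 1.312701498658124, 1.0331255085128181], 'contact_force': [-0.7629313462998953, -0.08320333219098122, -0.21467917801568584], 'torque': [0.019815228734094595, -0.011287302770277785, -0.0007747295852988512], 'grip_width': 85.57381476717651}
side {'intrinsics': array([[528.8779,   0.    , 273.0735],
       [  0.    , 528.8779, 207.926 ],
       [  0.    ,   0.    ,   1.    ]]), 'R': array([[-0.3437, -0.9391, -0.0021],
       [-0.8089,  0.2972, -0.5073],
       [ 0.477 , -0.1727, -0.8618]]), 't': array([ 55.6407, 570.1615, 952.0069])}
top {'intrinsics': array([[420.9308,   0.    , 284.8112],
       [  0.    , 420.9308, 205.199 ],
       [  0.    ,   0.    ,   1.    ]]), 'R': array([[ 0.0118, -0.9999, -0.0023],
       [-0.9991, -0.0117, -0.0399],
       [ 0.0399,  0.0028, -0.9992]]), 't': array([-170.5878,  557.4567, 1070.2306])}
```

View pics/side0.png

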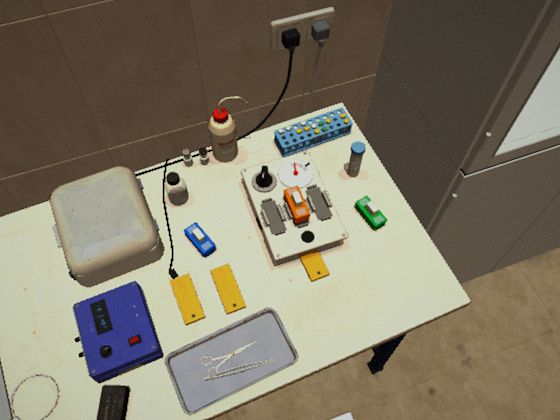

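View pics/top0.png

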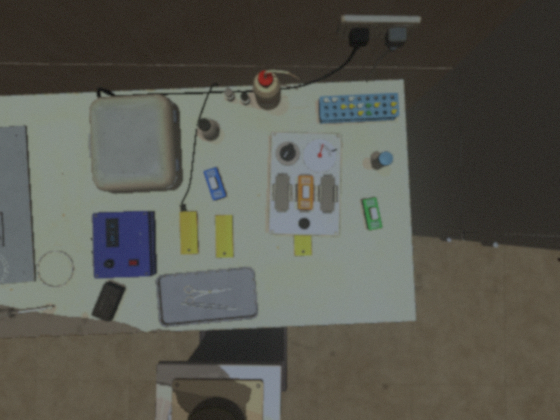

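```bash
cat > h.py <<'E'
import numpy as np,cv2
from plant import status,cams,manip
from scipy.spatial.transform import Rotation as Rn
np.set_printoptions(suppress=True,precision=4)
P={n:cams.camera_params(n) for n in('side','top')}
def unproj(n,u,v,z):
    "pixel+depth->world"
    p=P[n];K=p['intrinsics']
    u,v,z=map(np.asarray,(u,v,z))
    c=np.stack([(u-K[0,2])/K[0,0]*z,(v-K[1,2])/K[1,1]*z,z],-1)
    return (c-p['t'])@p['R']
def onz(n,u,v,h):
    "pixel + known world height"
    p=P[n];K=p['intrinsics']
    r=np.array([(u-K[0,2])/K[0,0],(v-K[1,2])/K[1,1],1.])@p['R']
    c=-p['t']@p['R']
    return c+r*(h-c[2])/r[2]
def proj(n,X):
    p=P[n];c=np.asarray(X,float)@p['R'].T+p['t'];K=p['intrinsics']
    return np.stack([c[...,0]/c[...,2]*K[0,0]+K[0,2],c[...,1]/c[...,2]*K[1,1]+K[1,2]],-1)
def snap(n,tag):
    im,d=cams.snapshot(n);cv2.imwrite(f'pics/{n}{tag}.png',im);np.save(f'pics/{n}{tag}.npy',d);return im,d
def crop(n,tag,x0,y0,x1,y1,s,out):
    im=cv2.imread(f'pics/{n}{tag}.png')[y0:y1,x0:x1]
    cv2.imwrite(f'pics/{out}.png',cv2.resize(im,None,fx=s,fy=s,interpolation=cv2.INTER_CUBIC))
def cloud(n,tag):
    d=np.load(f'pics/{n}{tag}.npy');v,u=np.mgrid[:420,:560]
    X=unproj(n,u,v,d);X[d==0]=np.nan
    return X
def pose():
    o=status.get_obs();return o,np.array(o['position']),Rn.from_rotvec(o['eef_rot'])
E
python3 - <<'E'
from h import *
crop('side','0',160,130,400,290,3.3,'c_side0'); crop('top','0',170,110,430,280,3,'c_top0')
o,p,R=pose();print(R.as_matrix())
# map of world points
for X in [(400,0,0),(500,0,0),(600,0,0),(600,-300,0),(600,300,0)]:print(X,proj('side',X),proj('top',X))
for n in('side','top'):
    X=cloud(n,'0')
    im=cv2.imread(f'pics/{n}0.png');hsv=cv2.cvtColor(im,cv2.COLOR_BGR2HSV)
    for nm,lo,hi in [('yel',(18,120,80),(32,255,255)),('org',(5,150,80),(15,255,255)),('blue',(100,150,80),(118,255,255)),('green',(50,120,50),(80,255,255)),('red',(0,170,80),(4,255,255))]:
        m=cv2.inRange(hsv,lo,hi)
        k,l,s,c=cv2.connectedComponentsWithStats(m)
        for i in range(1,k):
            if s[i,4]>12:
                q=X[l==i];print(n,nm,s[i],c[i],np.nanmedian(q,0),np.nanpercentile(q[:,2],[5,95]))
E
```

```text
[[-0.0002 -0.9723  0.2337]
 [-0.0013  0.2337  0.9723]
 [-1.     -0.0001 -0.0013]]
(400, 0, 0) [235.2014 322.046 ] [220.5389 266.3529]
(500, 0, 0) [221.4506 281.5373] [221.2314 227.551 ]
(600, 0, 0) [208.7592 244.1496] [221.9187 189.0319]
(600, -300, 0) [326.844  206.1439] [337.3633 190.376 ]
(600, 300, 0) [ 80.3631 285.4739] [106.6505 187.6899]
side yel [341 114   5   4  17] [342.8824 115.4706] [ 813.264  -431.2152   47.6594] [42.9174 50.3384]
side yel [326 119   5   4  16] [328.    120.375] [ 812.4926 -388.7202   47.1253] [41.7996 50.8073]
side yel [344 119   5   4  16] [345.75 120.5 ] [ 796.9225 -432.0187   47.4965] [42.1443 52.5428]
side yel [304 127   6   4  18] [306.2778 128.3889] [ 807.0047 -325.6712   47.0468] [42.1152 50.6089]
side yel [297 129   5   4  16] [298.8125 130.6875] [ 805.3518 -305.4398   47.746 ] [43.2589 50.8755]
side yel [315 129   5   5  17] [316.7647 130.8824] [ 789.5157 -348.0389   47.3221] [43.4454 50.0526]
side yel [301 252  28  29 500] [314.3   265.492] [ 460.58   -208.5446   11.0555] [ 6.3328 14.6213]
side yel [211 264  35  50 935] [227.415  288.2631] [47
[... 2928 characters left out ...]
008]
top yel [308 194   4  15  21] [310.3333 200.5714] [ 569.1785 -225.1058   93.7999] [90.2442 95.8688]
top yel [181 212  17  41 630] [188.6095 231.7492] [487.9372  81.9123  10.4107] [ 7.04   13.6811]
top yel [216 216  16  41 491] [222.9165 233.4358] [486.4391  -5.3878  10.3572] [ 7.0509 13.558 ]
top yel [298 236   9   6  19] [302.3684 237.3684] [ 478.5016 -209.003     9.8806] [ 7.3952 11.9167]
top blue [216 173   7  16  27] [218.7037 180.7407] [617.9157   3.8073  27.2746] [24.9256 30.2949]
top green [363 201   8  27  61] [366.8689 213.7213] [ 539.0626 -372.4405   25.7555] [22.9212 29.7273]
top red [259  71  13  14 106] [264.6981  79.0566] [ 836.6839 -114.4322  156.8477] [154.3768 159.8276]
```

View pics/c_side0.png

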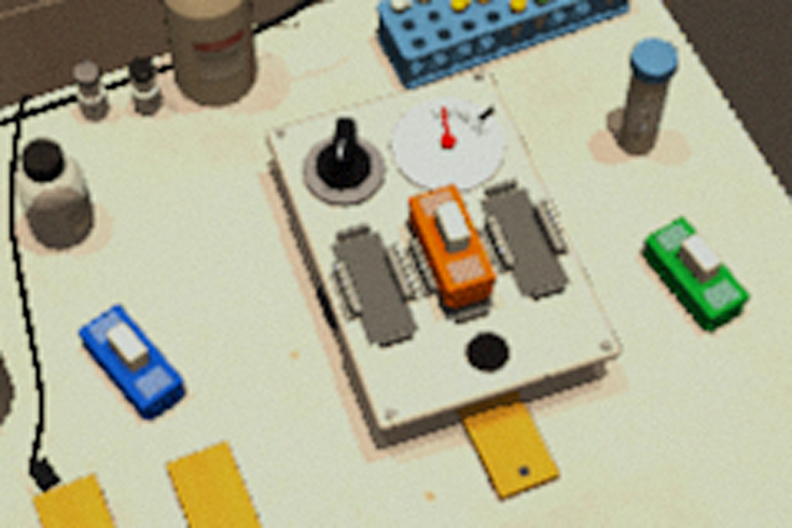

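View pics/c_top0.png

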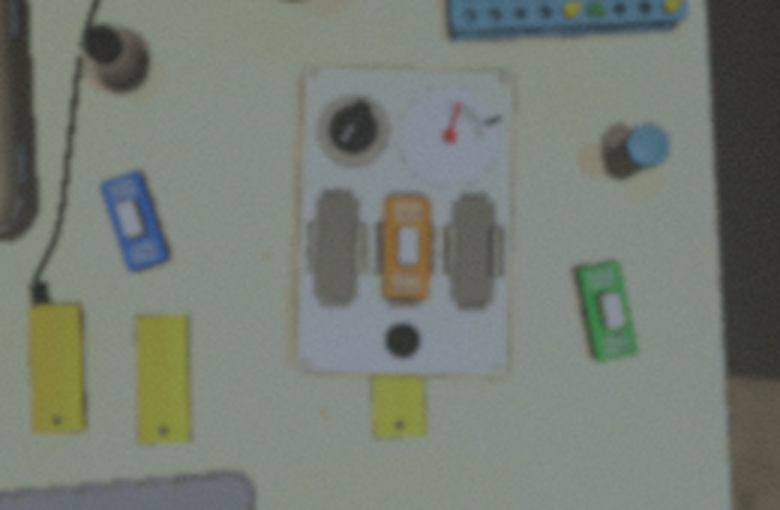

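```bash
cat >> h.py <<'E'
from scipy.ndimage import map_coordinates,gaussian_filter
from scipy.optimize import least_squares
def fitrect(n,tag,cx,cy,yaw,L,W,h,edges='fblr',rng=8,ch=None,frac=0.75,pol=0,verbose=True):
    """fit LxW rectangle at height h (x fwd long). edges f(+x) b(-x) l(+y) r(-y); ch: weights for BGR; pol +1 inside brighter"""
    im=cv2.imread(f'pics/{n}{tag}.png').astype(float)
    g=im@np.array(ch if ch is not None else [1/3]*3); g=gaussian_filter(g,0.6)
    for it in range(3):
        c,s=np.cos(yaw),np.sin(yaw);ex=np.array([c,s]);ey=np.array([-s,c]);pts=[];lab=[]
        for e in edges:
            nn,t,H,T=dict(f=(ex,ey,L/2,W),b=(-ex,ey,L/2,W),l=(ey,ex,W/2,L),r=(-ey,ex,W/2,L))[e]
            for a in np.linspace(-frac/2,frac/2,21)*T:
                off=np.linspace(-rng,rng,65)
                q=np.array([cx,cy])+nn*H+t*a+off[:,None]*nn
                uv=proj(n,np.c_[q,np.full(65,h)])
                pr=map_coordinates(g,[uv[:,1],uv[:,0]],order=1)
                pr=gaussian_filter(pr,4)
                d=-np.gradient(pr)*(pol if pol else 1)
                if not pol:d=abs(d)
                k=np.argmax(d)
                if 2<k<62: pts.append(q[k]);lab.append((e,d[k]))
        pts=np.array(pts)
        def res(x):
            c,s=np.cos(x[2]),np.sin(x[2]);d=pts-x[:2];lx=d@[c,s];ly=d@[-s,c];r=[]
            for (e,w),a,b in zip(lab,lx,ly): r.append(dict(f=a-L/2,b=-a-L/2,l=b-W/2,r=-b-W/2)[e])
            return np.array(r)
        so=least_squares(res,[cx,cy,yaw],loss='soft_l1',f_scale=1.0)
        cx,cy,yaw=so.x;r=res(so.x)
    if verbose:print(n,'rect',so.x.round(4),'N',len(pts),{e:np.median(r[[l[0]==e for l in lab]]).round(2) if any(l[0]==e for l in lab) else None for e in edges})
    return so.x
E
python3 - <<'E'
from h import *
for n in('side','top'):
    fitrect(n,'0',560,-210,0.0,255,176,54.5,rng=12,pol=1)
    fitrect(n,'0',482,84,0,110,45,10,rng=10,ch=[-1,0.3,0.7],pol=1)
    fitrect(n,'0',476,-6,0,110,45,10,rng=10,ch=[-1,0.3,0.7],pol=1)
    # grip blocks
    fitrect(n,'0',600,18,0.2,30,16,48,rng=6,ch=[-.2,0,1],pol=1)
    fitrect(n,'0',600,18,0.2,80,36,26,rng=6,ch=[.5,0,-.5],pol=1,edges='fbl' if 0 else 'fblr')
    fitrect(n,'0',526,-376,0.1,30,16,48,rng=6,ch=[0.5,-.2,1],pol=1)
E
```

```text
side rect [ 550.4324 -211.2757    0.034 ] N 82 {'f': np.float64(-0.25), 'b': np.float64(0.69), 'l': np.float64(-1.0), 'r': np.float64(-2.42)}
side rect [485.029   83.7502   0.0539] N 84 {'f': np.float64(0.01), 'b': np.float64(0.0), 'l': np.float64(-0.33), 'r': np.float64(-0.31)}
side rect [477.2053  -7.2795   0.0414] N 84 {'f': np.float64(0.01), 'b': np.float64(-0.01), 'l': np.float64(-0.31), 'r': np.float64(-0.32)}
side rect [609.3997  17.6128   0.3581] N 84 {'f': np.float64(0.63), 'b': np.float64(6.62), 'l': np.float64(0.46), 'r': np.float64(0.42)}
side rect [601.6042  15.1668   0.3373] N 77 {'f': np.float64(0.47), 'b': np.float64(0.16), 'l': np.float64(0.58), 'r': np.float64(0.68)}
side rect [ 535.3092 -380.7732    0.5555] N 84 {'f': np.float64(-1.85), 'b': np.float64(-0.7), 'l': np.float64(1.25), 'r': np.float64(1.23)}
top rect [ 549.3631 -213.4875    0.0278] N 80 {'f': np.float64(-0.4), 'b': np.float64(-0.51), 'l': np.float64(-1.05), 'r': np.float64(-4.83)}
top rect [486.9542  82.7034   0.0497] N 84 {'f': np.float64(-0.89), 'b': np.float64(-0.33), 'l': np.float64(-0.57), 'r': np.float64(-0.54)}
top rect [479.0134  -8.3769   0.0432] N 84 {'f': np.float64(-0.62), 'b': np.float64(-0.63), 'l': np.float64(-0.62), 'r': np.float64(-0.63)}
top rect [604.0247  16.8189  -0.7398] N 66 {'f': np.float64(-0.72), 'b': np.float64(-5.69), 'l': np.float64(1.79), 'r': np.float64(0.59)}
top rect [597.8641  10.8647   0.328 ] N 79 {'f': np.float64(0.95), 'b': np.float64(1.5), 'l': np.float64(-0.04), 'r': np.float64(0.03)}
top rect [ 523.725  -386.8332    0.1082] N 74 {'f': np.float64(3.38), 'b': np.float64(0.56), 'l': np.float64(-0.44), 'r': np.float64(0.06)}
```

```bash
python3 - <<'E'
from h import *
for n in('side','top'):
    s=fitrect(n,'0',550,-212,0.03,255,176,54.5,rng=6,pol=1,edges='fbl')
    # pad
    im=cv2.imread(f'pics/{n}0.png').astype(np.uint8);
    g=cv2.cvtColor(im,cv2.COLOR_BGR2GRAY)
    c,si=np.cos(s[2]),np.sin(s[2]);R2=np.array([[c,-si],[si,c]])
    def loc(X): return R2.T@(np.asarray(X)[:2]-s[:2])
    uv=proj(n,[*(s[:2]+R2@[-96.5,0]),58.5]);u,v=uv.astype(int)
    m=np.zeros_like(g);m[v-14:v+14,u-14:u+14]=(g[v-14:v+14,u-14:u+14]<85)
    k,l,st,cc=cv2.connectedComponentsWithStats(m);i=1+np.argmax(st[1:,4])
    print('pad',cc[i],st[i],'world',onz(n,*cc[i],58.5),'local',loc(onz(n,*cc[i],58.5)))
    # overlay
    o=im.copy()
    big=cv2.resize(o,None,fx=4,fy=4,interpolation=cv2.INTER_CUBIC)
    def line(pts,h,col):
        w=np.array([[*(s[:2]+R2@p),h] for p in pts]);q=((proj(n,w)+.5)*4-.5)
        cv2.polylines(big,[q.astype(int)],True,col,1)
    line([(127.5,88),(127.5,-88),(-127.5,-88),(-127.5,88)],54.5,(0,0,255))
    t=np.linspace(0,6.28,60)
    line(np.c_[72+42*np.cos(t),-34+42*np.sin(t)],56,(0,255,0))
    line(np.c_[-96.5+15*np.cos(t),15*np.sin(t)],58.5,(0,255,0))
    x0,y0,x1,y1=(235,140,365,290) if n=='side' else (255,120,355,270)
    cv2.imwrite(f'pics/ov_{n}.png',big[y0*4:y1*4,x0*4:x1*4])
E
```

```text
side rect [ 548.1182 -212.277     0.0443] N 62 {'f': np.float64(1.04), 'b': np.float64(0.55), 'l': np.float64(-0.03)}
pad [319.7698 248.5238] [306 244  28  11 126] world [ 474.9743 -224.4244   58.5   ] local [-73.6105  -8.8926]
top rect [ 549.1397 -214.4447   -0.0036] N 61 {'f': np.float64(-0.15), 'b': np.float64(-0.28), 'l': np.float64(-0.05)}Traceback (most recent call last):
  File "<stdin>", line 11, in <module>
    return _wrapfunc(a, 'argmax', axis=axis, out=out, **kwds)
    return bound(*args, **kwds)
ValueError: attempt to get argmax of an empty sequence
```

View pics/ov_side.png

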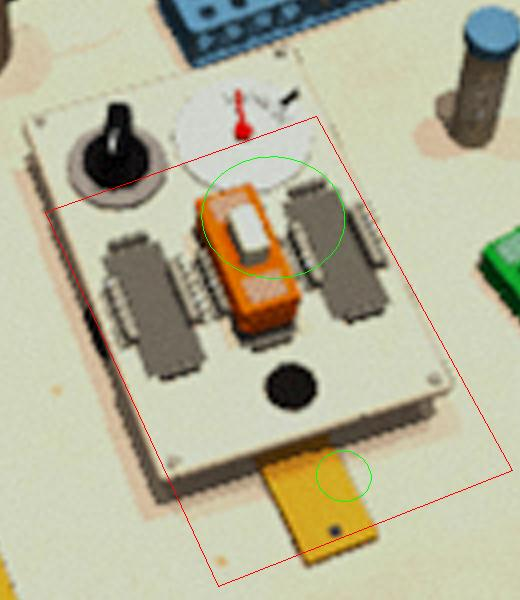

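```bash
python3 - <<'E'
from h import *
for uv in [(241.8,169.4),(308.5,151.8),(347.9,236),(276.7,259.7)]: print(onz('side',*uv,54.5))
a=np.array([onz('side',*uv,54.5)[:2] for uv in [(241.8,169.4),(308.5,151.8),(347.9,236),(276.7,259.7)]])
c0=a.mean(0);print(c0)
for n in('side','top'):
  for edges in('fblr','fbl'):
    s=fitrect(n,'0',c0[0],c0[1],0.0,255,176,54.5,rng=9,pol=1,edges=edges)
  im=cv2.imread(f'pics/{n}0.png').astype(np.uint8);
  g=cv2.cvtColor(im,cv2.COLOR_BGR2GRAY)
  c,si=np.cos(s[2]),np.sin(s[2]);R2=np.array([[c,-si],[si,c]])
  def loc(X): return R2.T@(np.asarray(X)[:2]-s[:2])
  uv=proj(n,[*(s[:2]+R2@[-96.5,0]),58.5]);u,v=uv.astype(int);print(uv,g[v,u])
  m=np.zeros_like(g);m[v-12:v+12,u-12:u+12]=(g[v-12:v+12,u-12:u+12]<110)
  k,l,st,cc=cv2.connectedComponentsWithStats(m);i=1+np.argmax(st[1:,4])
  print('pad',cc[i],st[i],'world',onz(n,*cc[i],57.5),'local',loc(onz(n,*cc[i],57.5)))
  big=cv2.resize(im,None,fx=4,fy=4,interpolation=cv2.INTER_CUBIC)
  def line(pts,h,col):
        w=np.array([[*(s[:2]+R2@p),h] for p in pts]);q=((proj(n,w)+.5)*4-.5)
        cv2.polylines(big,[q.astype(int)],True,col,1)
  line([(127.5,88),(127.5,-88),(-127.5,-88),(-127.5,88)],54.5,(0,0,255))
  t=np.linspace(0,6.28,60)
  line(np.c_[72+42*np.cos(t),-34+42*np.sin(t)],56,(0,255,0))
  line(np.c_[-96.5+15*np.cos(t),15*np.sin(t)],58.5,(0,255,0))
  x0,y0,x1,y1=(235,140,365,290) if n=='side' else (255,120,355,270)
  cv2.imwrite(f'pics/ov_{n}.png',big[y0*4:y1*4,x0*4:x1*4])
E
```

```text
[ 737.9863 -130.3893   54.5   ]
[ 731.1745 -301.6151   54.5   ]
[ 483.7507 -296.7507   54.5   ]
[ 484.0812 -126.4895   54.5   ]
[ 609.2482 -213.8111]
side rect [ 610.7326 -211.1556   -0.0051] N 82 {'f': np.float64(-1.42), 'b': np.float64(-0.56), 'l': np.float64(-1.09), 'r': np.float64(-2.85)}
side rect [ 610.7921 -212.3462   -0.0108] N 63 {'f': np.float64(-1.7), 'b': np.float64(-0.55), 'l': np.float64(-0.0)}
[307.5745 235.4836] 22
pad [307.3277 236.395 ] [301 231  13  12 119] world [ 512.8225 -210.1761   57.5   ] local [-97.9872   1.1166]
top rect [ 612.4459 -212.8099   -0.0098] N 81 {'f': np.float64(-3.23), 'b': np.float64(-3.79), 'l': np.float64(-2.5), 'r': np.float64(-3.72)}
top rect [ 612.3805 -215.1937   -0.0163] N 63 {'f': np.float64(-3.07), 'b': np.float64(-3.73), 'l': np.float64(-0.23)}
[304.8009 222.4093] 50
pad [303.7059 223.0672] [298 217  12  13 119] world [ 514.2482 -211.0002   57.5   ] local [-98.1875   2.5978]
```

View pics/ov_side.png

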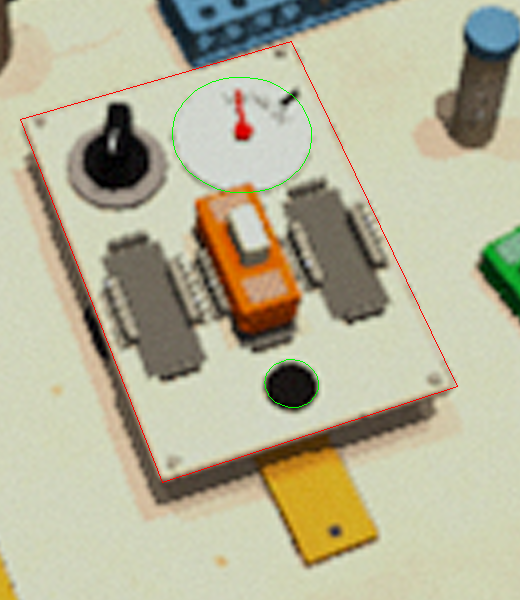

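View pics/ov_top.png

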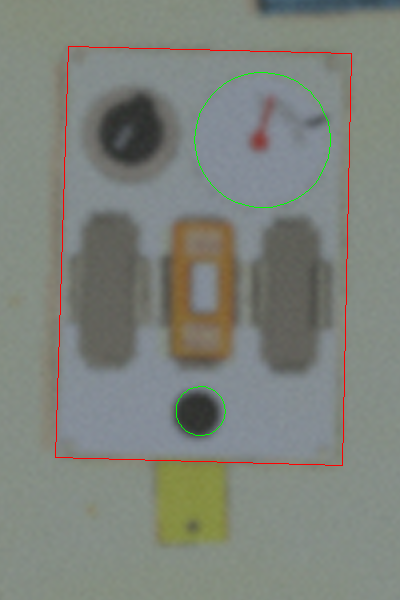

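```bash
cat >> h.py <<'E'
def rectify(n,tag,s,h,x0,x1,y0,y1,sc,out=None):
    "top-down image in frame s=(cx,cy,yaw) at height h; image up=+x, left=+y"
    xs=np.arange(x1,x0,-1/sc);ys=np.arange(y1,y0,-1/sc)
    Xg,Yg=np.meshgrid(xs,ys,indexing='ij');c,si=np.cos(s[2]),np.sin(s[2])
    W=np.stack([s[0]+c*Xg-si*Yg,s[1]+si*Xg+c*Yg,np.full_like(Xg,h)],-1)
    uv=proj(n,W).astype(np.float32)
    im=cv2.imread(f'pics/{n}{tag}.png')
    r=cv2.remap(im,uv[...,0],uv[...,1],cv2.INTER_CUBIC)
    if out:
        for k in range(int(np.ceil(x0/20)*20),int(x1),20):cv2.putText(r,str(k),(0,int((x1-k)*sc)),0,.35,(255,0,0),1);cv2.line(r,(0,int((x1-k)*sc)),(6,int((x1-k)*sc)),(0,0,255),1)
        for k in range(int(np.ceil(y0/20)*20),int(y1),20):cv2.putText(r,str(k),(int((y1-k)*sc),r.shape[0]-3),0,.35,(255,0,0),1);cv2.line(r,(int((y1-k)*sc),0),(int((y1-k)*sc),6),(0,0,255),1)
        cv2.imwrite(f'pics/{out}.png',r)
    return r
E
python3 - <<'E'
from h import *
a=rectify('side','0',(610.7,-211.2,-.0075),55.5,-135,135,-95,95,2.1,'r_side')
b=rectify('top','0',(612.4,-212.8,-.0075),55.5,-135,135,-95,95,2.1,'r_top')
cv2.imwrite('pics/r_both.png',np.hstack([a*0+cv2.imread('pics/r_side.png'),cv2.imread('pics/r_top.png')]))
E
```

```text
(no output)
```

View pics/r_both.png

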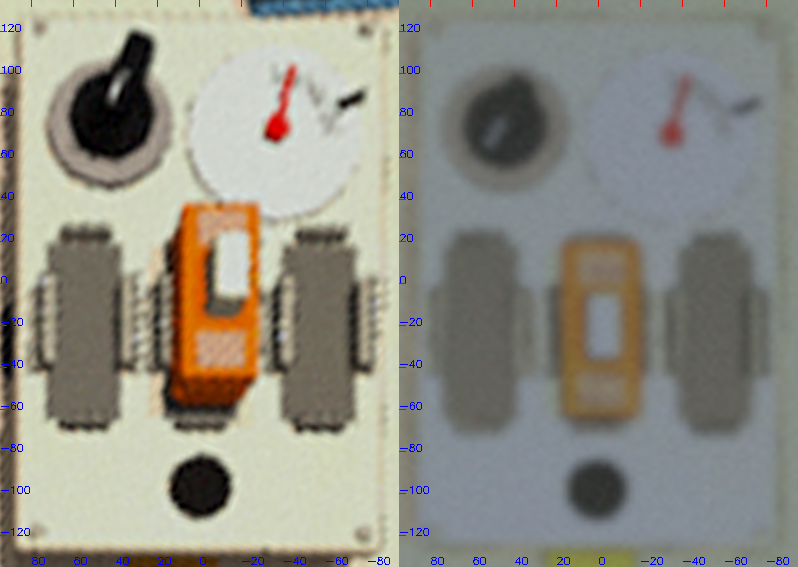

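```bash
cat > need.py <<'E'
import sys
from h import *
# need.py X Y ZTIP YAWdeg(of tool z rel world +y, mod 180)  ; '-' keeps current
o,p,R=pose();M=R.as_matrix()
tip=p+M[:,0]*173
yaw=np.degrees(np.arctan2(-M[0,2],M[1,2]))
print('t %.1f tip %s yaw %.2f tilt %s F %s w %.1f q %s'%(o['t'],tip.round(1),yaw,M[:,0].round(3),np.round(o['contact_force'],1),o['grip_width'],np.round(o['q'],2)))
if len(sys.argv)>1:
    a=sys.argv[1:];T=np.array([tip[i] if a[i]=='-' else float(a[i]) for i in range(3)])
    d=T-tip
    if len(a)>3 and a[3]!='-':
        dy=(float(a[3])-yaw+90)%180-90
        print('roll deg',round(-dy,2))
    print('delta world',d.round(1),'delta tool m',(M.T@d/1000).round(4))
E
python3 need.py 436.6 -9.6 200 2.4
python3 - <<'E'
from h import *
# shim0 visible front part
for n in('side','top'):
    X=np.array
    fitrect(n,'0',502,-212,0.0,110,45,10,rng=8,ch=[-1,0.3,0.7],pol=1,edges='b',frac=.7)
    # only front 25mm: treat as rect of 25 long
    s=fitrect(n,'0',462,-211,0.0,28,45,10,rng=8,ch=[-1,0.3,0.7],pol=1,edges='blr',frac=.6)
    print('front end x',s[0]-14)
E
```

```text
t 0.1 tip [146.  607.4 231. ] yaw -13.51 tilt [-0.    -0.001 -1.   ] F [-0.7  1.2  0.4] w 85.5 q [-1.36  0.33 -0.06  1.46  0.02  1.35 -0.09]
roll deg -15.91
delta world [ 290.6 -617.   -31. ] delta tool m [ 0.0317 -0.4267 -0.5319]
side rect [ 586.2585 -382.7528    0.4891] N 21 {'b': np.float64(0.0)}
side rect [ 458.6641 -209.3819    0.0094] N 63 {'b': np.float64(-0.16), 'l': np.float64(-0.26), 'r': np.float64(-0.28)}
front end x 444.66412354410784
top rect [ 518.8344 -235.7683   -0.3346] N 18 {'b': np.float64(-0.13)}
top rect [ 459.68   -209.9691    0.0452] N 63 {'b': np.float64(-0.63), 'l': np.float64(-0.5), 'r': np.float64(-0.47)}
front end x 445.67997674637104
```

```bash
python3 -m crank '{"delta_pos":[[0,-0.0285,-0.0355],[0,-0.0285,-0.0355],[0,-0.0285,-0.0355],[0,-0.0285,-0.0355],[0,-0.0285,-0.0355],[0,-0.0285,-0.0355],[0,-0.0285,-0.0355],[0,-0.0285,-0.0355],[0,-0.0285,-0.0355],[0,-0.0285,-0.0355],[0,-0.0285,-0.0355],[0,-0.0285,-0.0355],[0,-0.0285,-0.0355],[0,-0.0285,-0.0355]],"roll":[0,0,0,0,0,0,0,0,0,0,0,0,0,0],"fingers":[0.07,0.07,0.07,0.07,0.07,0.07,0.07,0.07,0.07,0.07,0.07,0.07,0.07,0.07]}' 60; python3 need.py 436.6 -9.6 120 2.4
```

```text
t: 1.5
position: [423.3, 11.6, 399.5]
eef_rot: [-1.041, 1.314, 1.043]
contact_force: [1.3, 0.7, 0.8]
grip_width: 69.9
t 1.5 tip [422.4  11.  226.5] yaw -12.95 tilt [-0.005 -0.003 -1.   ] F [1.3 0.7 0.8] w 69.9 q [-0.78 -0.18  0.59  1.99  0.1   1.31  1.12]
roll deg -15.35
delta world [  14.2  -20.6 -106.5] delta tool m [ 0.1065 -0.0189 -0.0165]
```

```bash
python3 -m crank '{"delta_pos":[[0,-0.019,-0.0165],[0.03,0,0],[0.03,0,0],[0.025,0,0],[0,0,0]],"roll":[0,-7.7,-7.7,0,0],"fingers":[0.07,0.07,0.07,0.07,0.07]}'; python3 need.py 436.6 -9.6 60 2.4; python3 - <<'E'
from h import *
snap('side','1');snap('top','1')
crop('side','1',150,150,310,330,4,'c_side1');crop('top','1',150,150,310,290,4,'c_top1')
o,p,R=pose();M=R.as_matrix()
for n in('side','top'):
    print(proj(n,p+M[:,0]*173+M[:,2]*35),proj(n,p+M[:,0]*173-M[:,2]*35))
E
```

```text
t: 2.0
position: [439.3, -17.8, 312.5]
eef_rot: [-1.241, 1.194, 1.24]
contact_force: [-0.2, 0.2, -0.3]
grip_width: 69.9
t 2.0 tip [438.8 -18.5 139.5] yaw 2.36 tilt [-0.003 -0.004 -1.   ] F [-0.2  0.2 -0.3] w 69.9 q [-0.78 -0.04  0.71  2.07  0.03  1.1   1.53]
roll deg -0.04
delta world [ -2.2   8.9 -79.5] delta tool m [0.0795 0.0016 0.0092]
[216.1979 283.3126] [249.526  270.6667]
[203.5609 255.372 ] [234.6923 254.4733]
```

View pics/c_side1.png

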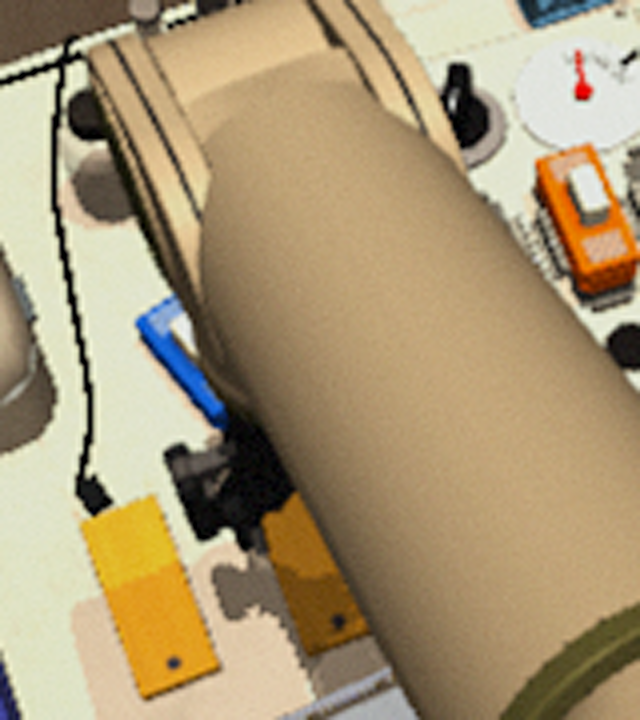

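View pics/c_top1.png

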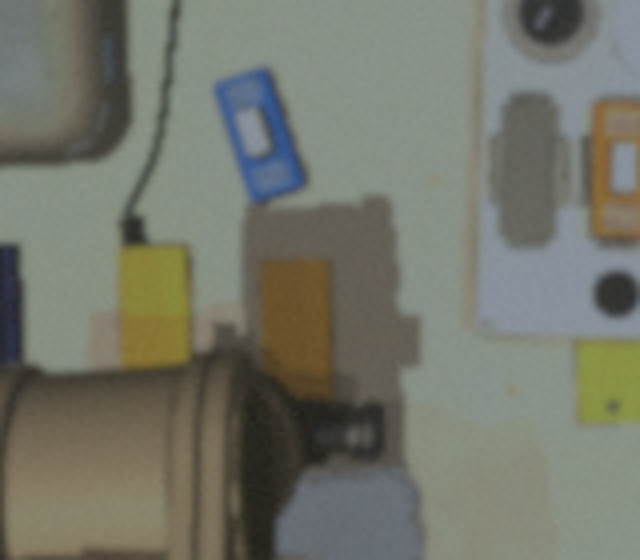

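```bash
python3 -m crank '{"delta_pos":[[0.02,0.0016,0.009],[0.03,0,0],[0.03,0,0],[0.01,0,0],[0,0,0]],"roll":[0,0,0,0,0],"fingers":[0.07,0.07,0.07,0.07,0.07]}'; python3 need.py 436.6 -9.6 12 2.4
```

```text
t: 2.6
position: [443.0, -7.0, 230.8]
eef_rot: [-1.244, 1.178, 1.231]
contact_force: [0.4, -0.2, 0.2]
grip_width: 70.6
t 2.6 tip [445.3  -6.5  57.8] yaw 2.34 tilt [ 0.013  0.003 -1.   ] F [ 0.4 -0.2  0.2] w 70.6 q [-0.76  0.13  0.72  2.15 -0.11  0.89  1.63]
roll deg -0.06
delta world [ -8.7  -3.1 -45.8] delta tool m [ 0.0457  0.0094 -0.0029]
```

```bash
python3 -m crank '{"delta_pos":[[0.01,0.009,-0.003],[0.01,0,0],[0.01,0,0],[0,0,0]],"roll":[0,0,0,0],"fingers":[0.07,0.07,0.07,0.07]}'; python3 need.py 436.6 -9.6 12 2.4
```

```text
t: 3.0
position: [435.5, -10.2, 202.1]
eef_rot: [-1.244, 1.172, 1.228]
contact_force: [-0.4, -0.5, 0.3]
grip_width: 69.9
t 3.0 tip [438.7  -9.2  29.1] yaw 2.34 tilt [ 0.018  0.006 -1.   ] F [-0.4 -0.5  0.3] w 69.9 q [-0.74  0.17  0.71  2.19 -0.16  0.81  1.68]
roll deg -0.06
delta world [ -2.1  -0.4 -17.1] delta tool m [ 0.0171  0.0025 -0.0004]
```

```bash
python3 -m crank '{"delta_pos":[[0.005,0.002,0],[0.005,0,0],[0.005,0,0],[0,0,0]],"roll":[0,0,0,0],"fingers":[0.07,0.07,0.07,0.07]}'; python3 need.py 436.6 -9.6 2 2.4;python3 -m crank '{"delta_pos":[[0,0,0]],"roll":[0],"fingers":[0.07]}'; python3 need.py 436.6 -9.6 2 2.4
```

```text
t: 3.4
position: [434.1, -10.1, 186.1]
eef_rot: [-1.244, 1.172, 1.228]
contact_force: [-0.1, -0.1, -0.6]
grip_width: 69.8
t 3.4 tip [437.3  -9.1  13.1] yaw 2.34 tilt [ 0.019  0.006 -1.   ] F [-0.1 -0.1 -0.6] w 69.8 q [-0.73  0.21  0.7   2.2  -0.2   0.77  1.71]
roll deg -0.06
delta world [ -0.7  -0.5 -11.1] delta tool m [ 0.0111  0.001  -0.0005]
t: 3.5
position: [434.1, -10.1, 186.0]
eef_rot: [-1.244, 1.172, 1.228]
contact_force: [0.9, 0.4, -0.1]
grip_width: 69.9
t 3.5 tip [437.3  -9.2  13. ] yaw 2.34 tilt [ 0.019  0.006 -1.   ] F [ 0.9  0.4 -0.1] w 69.9 q [-0.73  0.21  0.7   2.2  -0.2   0.77  1.71]
roll deg -0.06
delta world [ -0.7  -0.4 -11. ] delta tool m [ 0.011   0.001  -0.0004]
```

```bash
python3 -m crank '{"delta_pos":[[0.005,0.001,0],[0.003,0,0],[0,0,0],[0,0,0],[0,0,0]],"roll":[0,0,0,0,0],"fingers":[0.07,0.055,0.055,0.055,0.055]}'; python3 need.py 436.6 -9.6 0 2.4
```

```text
t: 4.0
position: [433.4, -10.1, 177.5]
eef_rot: [-1.244, 1.172, 1.227]
contact_force: [0.1, -0.5, -0.2]
grip_width: 54.9
t 4.0 tip [436.7  -9.2   4.5] yaw 2.34 tilt [ 0.019  0.006 -1.   ] F [ 0.1 -0.5 -0.2] w 54.9 q [-0.72  0.23  0.69  2.21 -0.22  0.75  1.73]
roll deg -0.06
delta world [-0.1 -0.4 -4.5] delta tool m [ 0.0045  0.0002 -0.0005]
```

```bash
python3 -m crank '{"delta_pos":[[0.0015,0,0],[0.0015,0,0],[0,0,0]],"roll":[0,0,0],"fingers":[0.055,0.055,0.055]}'; python3 need.py 436.6 -9.6 0 2.4; python3 - <<'E'
from h import *
snap('side','2');
crop('side','2',150,200,310,330,5,'c_side2')
E
```

```text
t: 4.3
position: [433.6, -10.1, 174.5]
eef_rot: [-1.244, 1.171, 1.227]
contact_force: [-0.6, 0.8, -0.8]
grip_width: 55.0
t 4.3 tip [437.   -9.    1.5] yaw 2.34 tilt [ 0.02   0.006 -1.   ] F [-0.6  0.8 -0.8] w 55.0 q [-0.71  0.23  0.69  2.21 -0.23  0.74  1.74]
roll deg -0.06
delta world [-0.4 -0.6 -1.5] delta tool m [ 0.0015  0.0004 -0.0006]
```

View pics/c_side2.png

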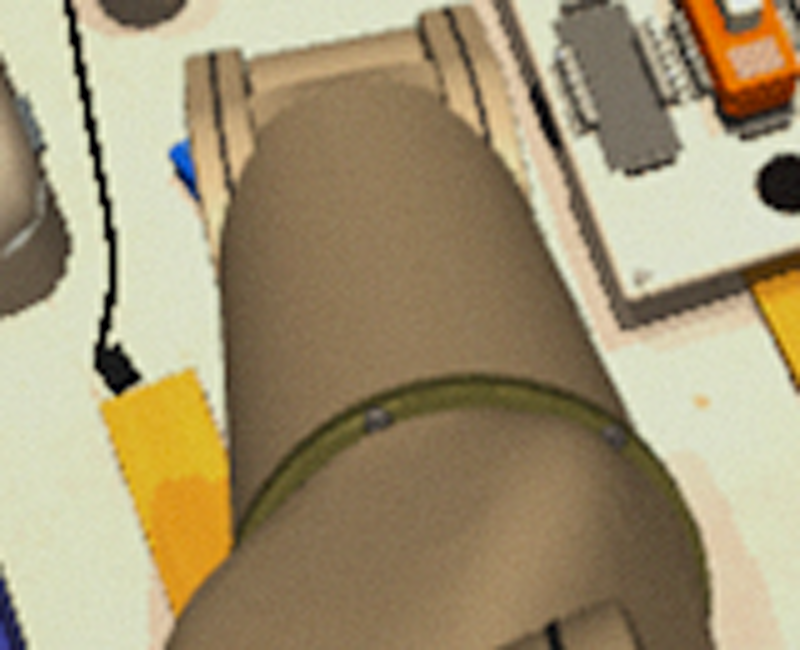

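```bash
python3 -m crank '{"delta_pos":[[0.0015,0,0],[0,0,0]],"roll":[0,0],"fingers":[0.055,0.055]}'|grep -E 'pos|force';python3 -m crank '{"delta_pos":[[0.0015,0,0],[0,0,0]],"roll":[0,0],"fingers":[0.055,0.055]}'|grep -E 'pos|force'
```

```text
position: [433.7, -10.0, 173.0]
contact_force: [-0.6, -0.1, 0.2]
position: [433.7, -10.0, 171.4]
contact_force: [-0.2, 0.8, -0.2]
```

```bash
python3 -m crank '{"delta_pos":[[0,0,0],[0,0,0],[0,0,0],[0,0,0],[0,0,0]],"roll":[0,0,0,0,0],"fingers":[0.03,0.03,0.03,0.03,0.03]}' 80;  python3 need.py; python3 -m crank '{"delta_pos":[[-0.005,0,0],[-0.01,0,0],[-0.01,0,0],[0,0,0]],"roll":[0,0,0,0],"fingers":[0.03,0.03,0.03,0.03]}';  python3 need.py
```

```text
t: 5.25
position: [433.9, -10.4, 172.1]
eef_rot: [-1.243, 1.171, 1.227]
contact_force: [0.5, 0.3, 0.6]
grip_width: 42.7
t 5.2 tip [437.3  -9.3  -0.9] yaw 2.31 tilt [ 0.019  0.006 -1.   ] F [0.5 0.3 0.6] w 42.7 q [-0.71  0.24  0.69  2.21 -0.23  0.74  1.74]
t: 5.65
position: [433.3, -10.8, 199.2]
eef_rot: [-1.243, 1.172, 1.227]
contact_force: [0.3, 0.3, -0.4]
grip_width: 42.7
t 5.7 tip [436.7  -9.7  26.3] yaw 2.29 tilt [ 0.019  0.006 -1.   ] F [ 0.3  0.3 -0.4] w 42.7 q [-0.74  0.17  0.71  2.2  -0.16  0.8   1.68]
```

```bash
python3 -m crank '{"delta_pos":[[-0.02,0,0],[-0.02,0,0],[-0.02,0,0],[-0.02,0,0],[0,0,0]],"roll":[0,0,0,0,0],"fingers":[0.03,0.03,0.03,0.03,0.03]}' 80;  python3 need.py 385 -211 110 -0.4
```

```text
t: 6.15
position: [431.3, -11.3, 283.1]
eef_rot: [-1.243, 1.17, 1.226]
contact_force: [0.6, -0.1, -1.6]
grip_width: 42.7
t 6.2 tip [434.9 -10.1 110.1] yaw 2.30 tilt [ 0.02   0.007 -1.   ] F [ 0.6 -0.1 -1.6] w 42.7 q [-0.8  -0.02  0.73  2.13  0.01  1.01  1.53]
roll deg 2.7
delta world [ -49.9 -200.9   -0.1] delta tool m [-0.0023  0.0578 -0.1988]
```

```bash
python3 -m crank '{"delta_pos":[[0,0.005,-0.02],[0,0.005,-0.02],[0,0.005,-0.02],[0,0.005,-0.02],[0,0.005,-0.02],[0,0.005,-0.02],[0,0.005,-0.02],[0,0.005,-0.02],[0,0.005,-0.02],[0,0,0]],"roll":[2.7,0,0,0,0,0,0,0,0,0],"fingers":[0.03,0.03,0.03,0.03,0.03,0.03,0.03,0.03,0.03,0.03]}' 80;  python3 need.py 385 -211 110 -0.4;python3 - <<'E'
from h import *
snap('side','3');snap('top','3')
crop('side','3',200,130,400,290,4,'c_side3');crop('top','3',210,180,370,300,4,'c_top3')
E
```

```text
t: 7.15
position: [377.3, -202.6, 274.5]
eef_rot: [-1.194, 1.202, 1.186]
contact_force: [-1.1, -0.6, -0.9]
grip_width: 42.9
t 7.2 tip [ 379.9 -201.2  101.5] yaw -1.23 tilt [ 0.015  0.008 -1.   ] F [-1.1 -0.6 -0.9] w 42.9 q [-0.59 -0.03  0.99  2.15  0.01  1.    1.94]
roll deg -0.83
delta world [ 5.1 -9.8  8.5] delta tool m [-0.0085 -0.0054 -0.0096]
```

View pics/c_side3.png

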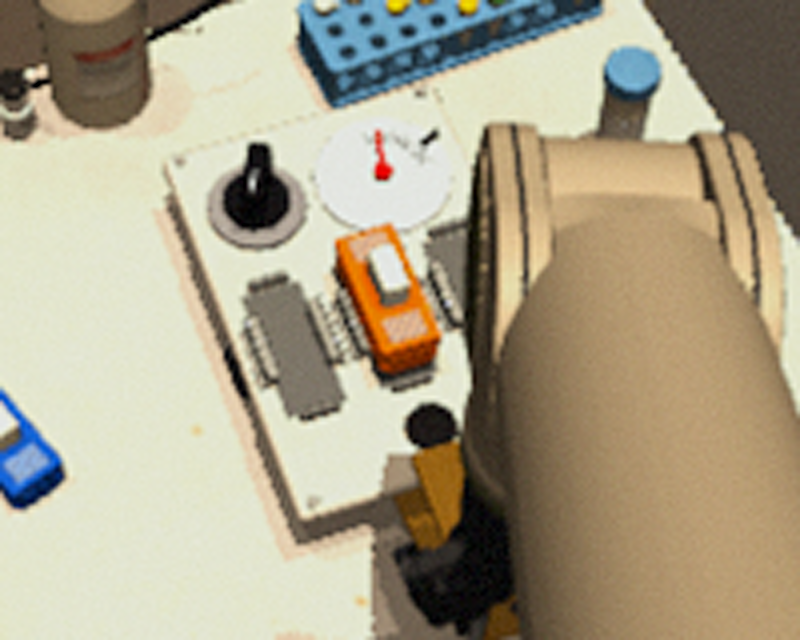

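View pics/c_top3.png

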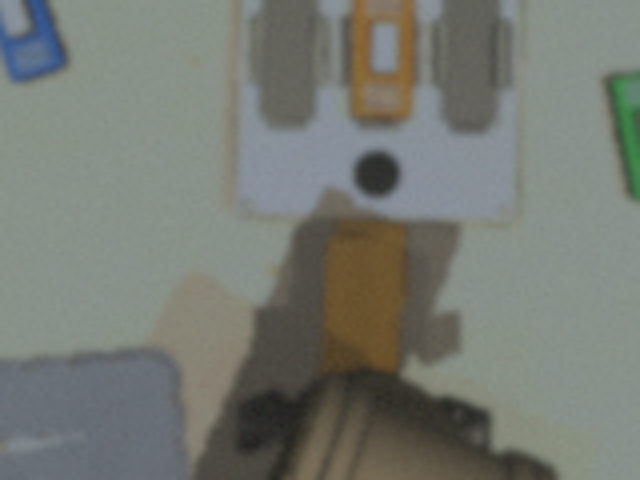

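```bash
python3 -m crank '{"delta_pos":[[0,-0.001,-0.01],[0.015,0,0],[0.015,0,0],[0.015,0,0],[0.015,0,0],[0,0,0]],"roll":[-0.8,0,0,0,0,0],"fingers":[0.03,0.03,0.03,0.03,0.03,0.03]}' 80;  python3 need.py 382 -211 13 -0.4
```

```text
t: 7.85
position: [380.7, -205.9, 210.7]
eef_rot: [-1.208, 1.191, 1.204]
contact_force: [-0.8, -0.1, -0.6]
grip_width: 42.7
t 7.8 tip [ 383.1 -204.1   37.8] yaw -0.01 tilt [ 0.014  0.011 -1.   ] F [-0.8 -0.1 -0.6] w 42.7 q [-0.52  0.19  0.99  2.19 -0.23  0.85  2.19]
roll deg 0.39
delta world [ -1.1  -6.9 -24.8] delta tool m [ 0.0247  0.0014 -0.0072]
```

```bash
python3 -m crank '{"delta_pos":[[0.006,-0.001,-0.006],[0.008,0,-0.001],[0.008,0,0],[0,0,0]],"roll":[0.4,0,0,0],"fingers":[0.03,0.03,0.03,0.03]}' 80;  python3 need.py 382 -211 13 -0.4; python3 - <<'E'
from h import *
snap('side','4');snap('top','4')
crop('side','4',230,190,390,310,5,'c_side4');crop('top','4',210,180,370,300,4,'c_top4')
E
```

```text
t: 8.25
position: [382.6, -211.2, 188.2]
eef_rot: [-1.203, 1.193, 1.201]
contact_force: [0.8, 0.7, 0.1]
grip_width: 42.7
t 8.2 tip [ 385.  -209.2   15.2] yaw -0.30 tilt [ 0.014  0.011 -1.   ] F [0.8 0.7 0.1] w 42.7 q [-0.45  0.27  0.94  2.19 -0.33  0.81  2.27]
roll deg 0.1
delta world [-3.  -1.8 -2.2] delta tool m [ 0.0022  0.003  -0.0018]
```

View pics/c_side4.png

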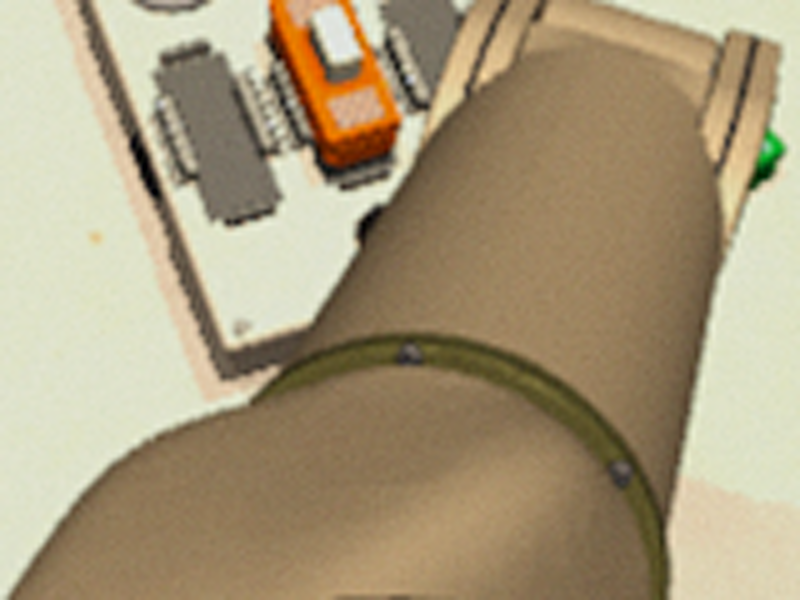

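View pics/c_top4.png

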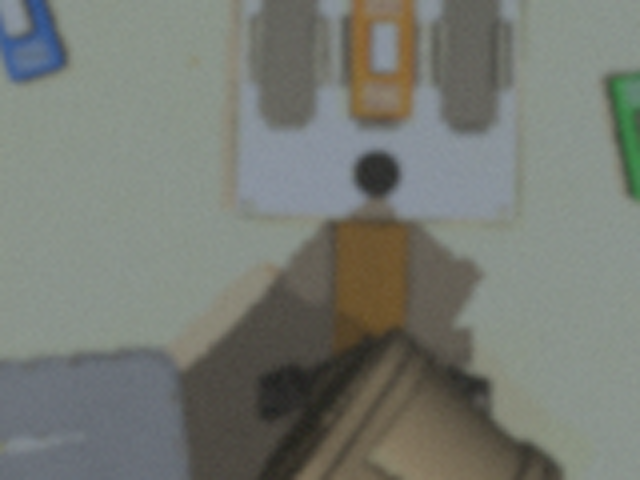

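```bash
python3 -m crank '{"delta_pos":[[0.0025,0,-0.001],[0,-0.01,0],[0,-0.01,0],[0,-0.01,0],[0,0,0]],"roll":[0,0,0,0,0],"fingers":[0.03,0.03,0.03,0.03,0.03]}' 80;  python3 need.py 459 -210.5 12.5 -0.4
```

```text
t: 8.85
position: [416.8, -212.3, 187.8]
eef_rot: [-1.206, 1.19, 1.199]
contact_force: [-0.2, -0.5, -0.9]
grip_width: 42.4
t 8.8 tip [ 419.8 -210.4   14.8] yaw -0.25 tilt [ 0.017  0.011 -1.   ] F [-0.2 -0.5 -0.9] w 42.4 q [-0.42  0.34  0.9   2.12 -0.39  0.83  2.29]
roll deg 0.15
delta world [39.2 -0.1 -2.3] delta tool m [ 0.003  -0.0391 -0.    ]
```

```bash
python3 -m crank '{"delta_pos":[[0.001,-0.01,0],[0.001,-0.01,0],[0.001,-0.01,0],[0,-0.008,0],[0,0,0]],"roll":[0,0,0,0,0],"fingers":[0.03,0.03,0.03,0.03,0.03]}' 80;  python3 need.py 459 -210.5 10 -0.4
```

```text
t: 9.35
position: [458.8, -212.3, 184.9]
eef_rot: [-1.206, 1.19, 1.199]
contact_force: [-0.0, -0.1, -1.4]
grip_width: 42.8
t 9.3 tip [ 461.8 -210.4   12. ] yaw -0.20 tilt [ 0.017  0.011 -1.   ] F [-0.  -0.1 -1.4] w 42.8 q [-0.38  0.43  0.85  2.03 -0.45  0.86  2.29]
roll deg 0.2
delta world [-2.8 -0.1 -2. ] delta tool m [ 0.0019  0.0028 -0.0002]
```

Now lower until contact with shim_0.

```bash
for i in 1; do python3 -m crank '{"delta_pos":[[0.001,0.002,0],[0,0,0]],"roll":[0,0],"fingers":[0.03,0.03]}'|grep -E 'pos|force'; python3 -m crank '{"delta_pos":[[0.001,0,0],[0,0,0]],"roll":[0,0],"fingers":[0.03,0.03]}'|grep -E 'pos|force';python3 -m crank '{"delta_pos":[[0.001,0,0],[0,0,0]],"roll":[0,0],"fingers":[0.03,0.03]}'|grep -E 'pos|force'; done; python3 need.py
```

```text
position: [456.4, -212.5, 183.6]
contact_force: [-0.3, 0.4, -0.8]
position: [455.8, -212.6, 182.5]
contact_force: [-0.1, 0.0, -0.0]
position: [455.8, -212.8, 182.3]
contact_force: [-0.1, 0.8, 0.5]
t 9.9 tip [ 458.7 -210.7    9.3] yaw -0.28 tilt [ 0.017  0.012 -1.   ] F [-0.1  0.8  0.5] w 42.6 q [-0.38  0.43  0.85  2.04 -0.46  0.85  2.3 ]
```

```bash
python3 -m crank '{"delta_pos":[[0,0,0],[0,0,0],[0,0,0],[-0.01,0,0],[-0.02,0,0],[-0.02,0,0],[-0.02,0,0],[-0.02,0,0],[0,0,0]],"roll":[0,0,0,0,0,0,0,0,0],"fingers":[0.065,0.065,0.065,0.065,0.065,0.065,0.065,0.065,0.065]}'; python3 need.py 445 83 120 3.0
```

```text
t: 10.85
position: [453.4, -214.9, 278.0]
eef_rot: [-1.203, 1.192, 1.197]
contact_force: [-0.4, -1.2, -0.0]
grip_width: 65.1
t 10.8 tip [ 456.2 -212.9  105. ] yaw -0.42 tilt [ 0.016  0.012 -1.   ] F [-0.4 -1.2 -0. ] w 65.1 q [-0.51  0.25  0.98  1.98 -0.27  1.03  2.16]
roll deg -3.42
delta world [-11.2 295.9  15. ] delta tool m [-0.0117  0.0132  0.296 ]
```

```bash
python3 -m crank '{"delta_pos":[[-0.001,0.001,0.025],[-0.001,0.001,0.025],[-0.001,0.001,0.025],[-0.001,0.001,0.025],[-0.001,0.001,0.025],[-0.001,0.001,0.025],[-0.001,0.001,0.025],[-0.001,0.001,0.025],[-0.001,0.001,0.025],[-0.001,0.001,0.025],[-0.001,0.001,0.025],[0,0,0.01],[0,0,0]],"roll":[-3.4,0,0,0,0,0,0,0,0,0,0,0,0],"fingers":[0.065,0.065,0.065,0.065,0.065,0.065,0.065,0.065,0.065,0.065,0.065,0.065,0.065]}'; python3 need.py 445 81.1 60 3.0;python3 - <<'E'
from h import *
snap('side','5');snap('top','5')
crop('side','5',230,150,390,300,4,'c_side5');crop('top','5',210,180,370,300,4,'c_top5')
E
```

```text
t: 12.15
position: [425.1, 77.9, 291.4]
eef_rot: [-1.245, 1.165, 1.24]
contact_force: [-0.2, -1.1, -0.4]
grip_width: 64.9
t 12.2 tip [427.8  79.9 118.5] yaw 2.90 tilt [ 0.016  0.012 -1.   ] F [-0.2 -1.1 -0.4] w 64.9 q [-1.01 -0.04  0.73  2.12  0.02  1.03  1.33]
roll deg -0.1
delta world [ 17.2   1.2 -58.5] delta tool m [ 0.0587 -0.0163 -0.0003]
```

View pics/c_side5.png

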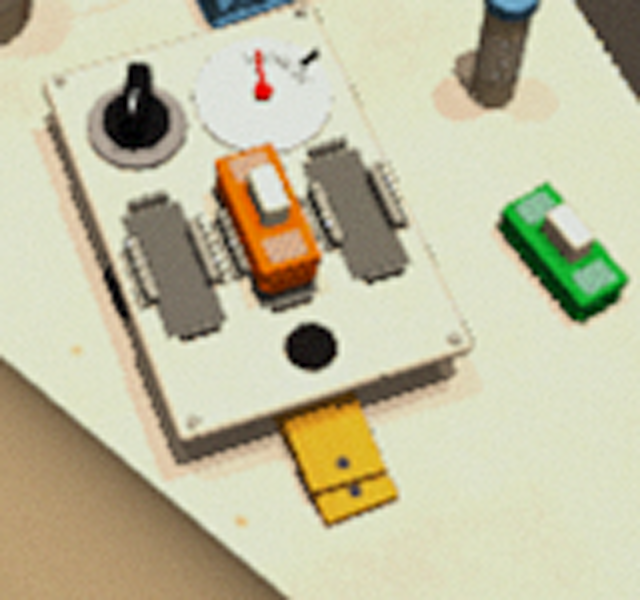

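View pics/c_top5.png

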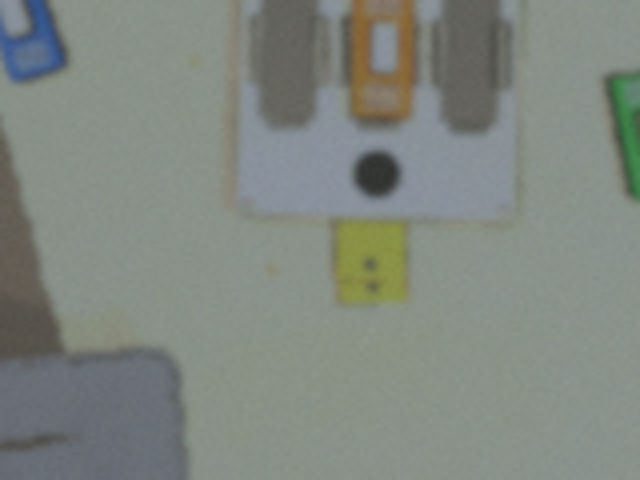

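```bash
python3 - <<'E'
from h import *
for n in('side','top'):
    s=fitrect(n,'5',470,-211,0.0,28,45,20,rng=8,ch=[-1,0.3,0.7],pol=1,edges='lr',frac=.6)
    # profile along x at center
    im=cv2.imread(f'pics/{n}5.png').astype(float)
    xs=np.arange(430,490,2.)
    for h in(10,20):
        prof=0
        for y in(-222,-219,-200,-197):
            uv=proj(n,np.c_[xs,np.full_like(xs,y),np.full_like(xs,h)])
            prof=prof+map_coordinates(im@[-1,.3,.7],[uv[:,1],uv[:,0]],order=1)/4
        print(n,h,dict(zip(xs.astype(int).tolist(),prof.round().astype(int).tolist())))
E
```

```text
side rect [ 409.7759 -222.1686   -0.9532] N 42 {'l': np.float64(0.28), 'r': np.float64(-0.09)}
side 10 {430: 120, 432: 166, 434: 174, 436: 173, 438: 173, 440: 174, 442: 175, 444: 161, 446: 120, 448: 109, 450: 152, 452: 176, 454: 175, 456: 174, 458: 173, 460: 175, 462: 172, 464: 171, 466: 174, 468: 172, 470: 172, 472: 171, 474: 172, 476: 174, 478: 172, 480: 173, 482: 171, 484: 172, 486: 173, 488: 172}
side 20 {430: 174, 432: 173, 434: 173, 436: 173, 438: 174, 440: 161, 442: 119, 444: 113, 446: 148, 448: 175, 450: 176, 452: 174, 454: 174, 456: 175, 458: 172, 460: 172, 462: 174, 464: 172, 466: 172, 468: 172, 470: 172, 472: 174, 474: 173, 476: 174, 478: 171, 480: 172, 482: 173, 484: 171, 486: 162, 488: 140}
top rect [ 548.0516 -209.5282   -0.0003] N 42 {'l': np.float64(-6.02), 'r': np.float64(-6.23)}
top 10 {430: 18, 432: 35, 434: 52, 436: 62, 438: 67, 440: 68, 442: 68, 444: 66, 446: 66, 448: 67, 450: 68, 452: 69, 454: 70, 456: 69, 458: 69, 460: 69, 462: 70, 464: 70, 466: 70, 468: 69, 470: 69, 472: 69, 474: 70, 476: 70, 478: 70, 480: 66, 482: 55, 484: 36, 486: 14, 488: -1}
top 20 {430: 14, 432: 28, 434: 45, 436: 60, 438: 66, 440: 68, 442: 68, 444: 67, 446: 66, 448: 67, 450: 68, 452: 69, 454: 70, 456: 69, 458: 69, 460: 69, 462: 70, 464: 70, 466: 70, 468: 70, 470: 69, 472: 69, 474: 70, 476: 70, 478: 70, 480: 67, 482: 58, 484: 39, 486: 17, 488: 1}
```

```bash
python3 -m crank '{"delta_pos":[[0.01,-0.009,0],[0.015,-0.008,0],[0.015,0,0],[0.015,0,0],[0,0,0]],"roll":[0,0,0,0,0],"fingers":[0.065,0.065,0.065,0.065,0.065]}'; python3 need.py 445 81.1 12 3.0
```

```text
t: 12.75
position: [445.0, 70.8, 235.4]
eef_rot: [-1.239, 1.17, 1.23]
contact_force: [-0.6, -0.3, 0.6]
grip_width: 64.6
t 12.8 tip [448.   72.7  62.4] yaw 2.26 tilt [ 0.017  0.011 -1.   ] F [-0.6 -0.3  0.6] w 64.6 q [-0.97  0.14  0.76  2.13 -0.13  0.89  1.48]
roll deg -0.74
delta world [ -3.    8.4 -50.4] delta tool m [0.0504 0.0036 0.008 ]
```

```bash
python3 -m crank '{"delta_pos":[[0.005,0.004,0.008],[0.01,0,0],[0.01,0,0],[0.01,0,0],[0.008,0,0],[0,0,0]],"roll":[-0.7,0,0,0,0,0],"fingers":[0.065,0.065,0.065,0.065,0.065,0.065]}'; python3 need.py 445 81.1 3 3.0
```

```text
t: 13.35
position: [441.6, 78.3, 190.2]
eef_rot: [-1.247, 1.163, 1.237]
contact_force: [-0.5, -0.2, 0.9]
grip_width: 64.9
t 13.3 tip [444.9  80.3  17.3] yaw 2.90 tilt [ 0.019  0.011 -1.   ] F [-0.5 -0.2  0.9] w 64.9 q [-0.94  0.24  0.72  2.17 -0.23  0.79  1.55]
roll deg -0.1
delta world [  0.1   0.8 -14.3] delta tool m [0.0143 0.0001 0.0006]
```

```bash
python3 -m crank '{"delta_pos":[[0.007,0,0.001],[0.006,0,0],[0.003,0,0],[0.001,0,0],[0,0,0],[0,0,0],[0,0,0]],"roll":[0,0,0,0,0,0,0],"fingers":[0.065,0.065,0.055,0.055,0.03,0.03,0.03]}' 80; python3 -m crank '{"delta_pos":[[0,0,0],[0,0,0]],"roll":[0,0],"fingers":[0.03,0.03]}' 80;python3 need.py
```

```text
t: 14.05
position: [442.6, 79.4, 172.6]
eef_rot: [-1.247, 1.162, 1.236]
contact_force: [0.5, -0.1, -0.4]
grip_width: 42.4
t: 14.25
position: [442.6, 79.4, 172.8]
eef_rot: [-1.247, 1.162, 1.236]
contact_force: [0.5, -0.8, -0.6]
grip_width: 42.4
t 14.2 tip [446.   81.6  -0.2] yaw 2.86 tilt [ 0.02   0.012 -1.   ] F [ 0.5 -0.8 -0.6] w 42.4 q [-0.91  0.28  0.7   2.17 -0.27  0.75  1.59]
```

```bash
python3 -m crank '{"delta_pos":[[-0.005,0,0],[-0.015,0,0],[-0.02,0,0],[-0.02,0,0],[-0.02,0,0],[-0.02,0,0],[0,0,0]],"roll":[0,0,0,0,0,0,0],"fingers":[0.03,0.03,0.03,0.03,0.03,0.03,0.03]}' ; python3 need.py 384 -211 105 -0.4
```

```text
t: 14.95
position: [440.2, 77.4, 277.5]
eef_rot: [-1.246, 1.165, 1.235]
contact_force: [0.1, -0.3, 0.1]
grip_width: 42.6
t 14.9 tip [443.5  79.2 104.6] yaw 2.77 tilt [ 0.019  0.01  -1.   ] F [ 0.1 -0.3  0.1] w 42.6 q [-1.02  0.04  0.77  2.1  -0.04  0.99  1.39]
roll deg 3.17
delta world [ -59.5 -290.2    0.4] delta tool m [-0.0046  0.0733 -0.287 ]
```

```bash
python3 -m crank '{"delta_pos":[[-0.001,0.004,-0.021],[-0.001,0.004,-0.021],[-0.001,0.004,-0.021],[-0.001,0.004,-0.021],[-0.001,0.004,-0.021],[-0.001,0.004,-0.021],[-0.001,0.004,-0.021],[-0.001,0.004,-0.021],[-0.001,0.004,-0.021],[-0.001,0.004,-0.021],[-0.001,0.004,-0.021],[-0.001,0.004,-0.021],[-0.001,0.004,-0.02],[0,0,0]],"roll":[3.1,0,0,0,0,0,0,0,0,0,0,0,0,0],"fingers":[0.03,0.03,0.03,0.03,0.03,0.03,0.03,0.03,0.03,0.03,0.03,0.03,0.03,0.03]}' ; python3 need.py 382 -211 35 -0.4
```

```text
t: 16.35
position: [370.8, -219.8, 278.4]
eef_rot: [-1.191, 1.203, 1.2]
contact_force: [0.2, 0.4, -1.0]
grip_width: 42.7
t 16.4 tip [ 371.7 -217.7  105.4] yaw -0.91 tilt [ 0.005  0.013 -1.   ] F [ 0.2  0.4 -1. ] w 42.7 q [-0.73 -0.04  1.18  2.14  0.03  1.02  1.99]
roll deg -0.51
delta world [ 10.3   6.7 -70.4] delta tool m [ 0.0705 -0.0099  0.0059]
```

```bash
python3 -m crank '{"delta_pos":[[0.01,-0.005,0.003],[0.012,-0.003,0.003],[0.015,0,0],[0.015,0,0],[0.012,0,0],[0,0,0]],"roll":[-0.5,0,0,0,0,0],"fingers":[0.03,0.03,0.03,0.03,0.03,0.03]}' ; python3 need.py 382 -211 23 -0.4
```

```text
t: 16.95
position: [374.0, -214.2, 209.0]
eef_rot: [-1.19, 1.202, 1.209]
contact_force: [-0.7, -0.1, 0.2]
grip_width: 42.7
t 16.9 tip [ 374.  -211.4   36. ] yaw -0.59 tilt [-0.     0.016 -1.   ] F [-0.7 -0.1  0.2] w 42.7 q [-0.6   0.25  1.12  2.19 -0.31  0.87  2.27]
roll deg -0.19
delta world [  8.    0.4 -13. ] delta tool m [ 0.013  -0.008   0.0003]
```

```bash
python3 -m crank '{"delta_pos":[[-0.04,0,0],[-0.04,0,0],[0,0,0]],"roll":[0,0,0],"fingers":[0.03,0.03,0.03]}' ; python3 need.py 382 -211 23 -0.4;  python3 -m crank '{"delta_pos":[[0.008,0,0],[0.008,0,0],[0.008,0,0],[0.008,0,0],[0.008,0,0],[0.008,0,0],[0.008,0,0],[0.008,0,0],[0.008,0,0],[0,0,0]],"roll":[0,0,0,0,0,0,0,0,0,0],"fingers":[0.03,0.03,0.03,0.03,0.03,0.03,0.03,0.03,0.03,0.03]}'; python3 need.py 382 -211 23 -0.4
```

```text
t: 17.25
position: [372.0, -217.0, 280.8]
eef_rot: [-1.183, 1.21, 1.211]
contact_force: [0.5, 0.2, -0.6]
grip_width: 42.6
t 17.2 tip [ 370.8 -214.2  107.8] yaw -0.86 tilt [-0.007  0.016 -1.   ] F [ 0.5  0.2 -0.6] w 42.6 q [-0.82 -0.06  1.25  2.14  0.05  1.04  1.96]
roll deg -0.46
delta world [ 11.2   3.2 -84.8] delta tool m [ 0.0848 -0.0118  0.002 ]
t: 18.25
position: [367.8, -214.6, 202.4]
eef_rot: [-1.177, 1.203, 1.217]
contact_force: [-0.1, -0.5, -1.2]
grip_width: 42.7
t 18.2 tip [ 366.4 -210.3   29.4] yaw -0.77 tilt [-0.008  0.025 -1.   ] F [-0.1 -0.5 -1.2] w 42.7 q [-0.6   0.27  1.14  2.21 -0.34  0.87  2.31]
roll deg -0.37
delta world [15.6 -0.7 -6.4] delta tool m [ 0.0063 -0.0157 -0.0006]
```

```bash
python3 -m crank '{"delta_pos":[[0,-0.008,0],[0,-0.008,0],[0,-0.008,0],[0,0,0]],"roll":[-0.3,0,0,0],"fingers":[0.03,0.03,0.03,0.03]}' ; python3 need.py 394 -211 24 -0.4
```

```text
t: 18.65
position: [394.2, -214.9, 202.6]
eef_rot: [-1.182, 1.2, 1.221]
contact_force: [0.3, -0.0, -0.8]
grip_width: 42.5
t 18.6 tip [ 392.9 -210.6   29.6] yaw -0.42 tilt [-0.008  0.025 -1.   ] F [ 0.3 -0.  -0.8] w 42.5 q [-0.55  0.33  1.08  2.15 -0.4   0.89  2.33]
roll deg -0.02
delta world [ 1.1 -0.4 -5.6] delta tool m [ 0.0056 -0.0011 -0.0005]
```

```bash
python3 -m crank '{"delta_pos":[[0.003,0.006,0],[0.003,0.002,0],[0,0,0]],"roll":[0,0,0],"fingers":[0.03,0.03,0.03]}' ; python3 need.py 390 -210.5 23.3 -0.4;python3 - <<'E'
from h import *
snap('side','6');snap('top','6')
crop('side','6',230,190,390,310,5,'c_side6');crop('top','6',210,180,370,300,4,'c_top6')
E
```

```text
t: 18.95
position: [385.4, -214.8, 196.3]
eef_rot: [-1.182, 1.2, 1.221]
contact_force: [-0.5, -0.1, -0.9]
grip_width: 42.9
t 18.9 tip [ 384.1 -210.6   23.3] yaw -0.41 tilt [-0.008  0.024 -1.   ] F [-0.5 -0.1 -0.9] w 42.9 q [-0.55  0.32  1.08  2.17 -0.4   0.87  2.34]
roll deg -0.01
delta world [ 5.9  0.1 -0. ] delta tool m [-0.     -0.0059  0.0001]
```

View pics/c_side6.png

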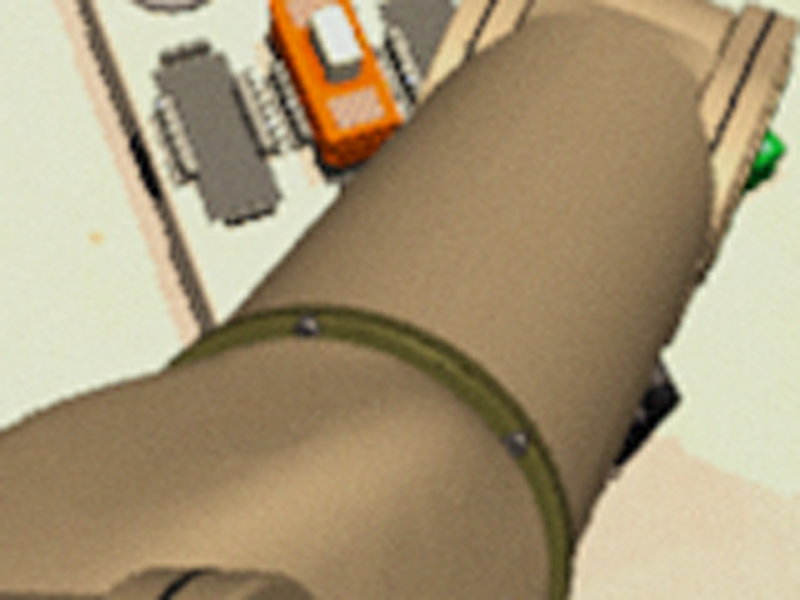

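View pics/c_top6.png

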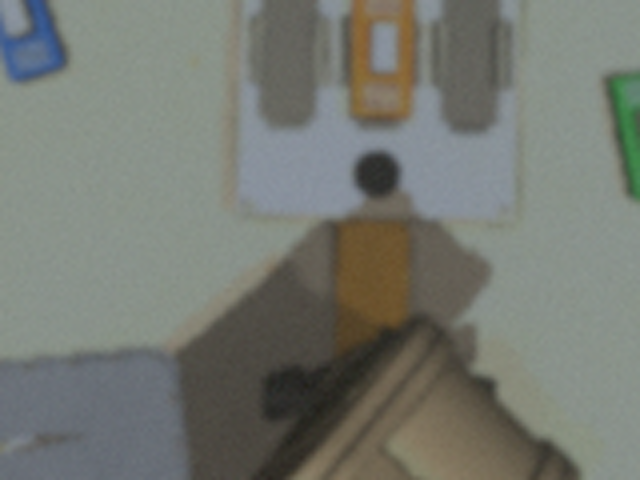

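```bash
python3 -m crank '{"delta_pos":[[0,-0.007,0],[0,-0.007,0],[0,0,0]],"roll":[0,0,0],"fingers":[0.03,0.03,0.03]}'|grep force ; python3 need.py;python3 -m crank '{"delta_pos":[[0,-0.007,0],[0,-0.005,0],[0,0,0]],"roll":[0,0,0],"fingers":[0.03,0.03,0.03]}'|grep force ; python3 need.py
```

```text
contact_force: [-0.0, 0.3, -0.3]
t 19.4 tip [ 400.3 -210.5   23.8] yaw -0.38 tilt [-0.006  0.025 -1.   ] F [-0.   0.3 -0.3] w 42.2 q [-0.53  0.36  1.05  2.14 -0.43  0.88  2.35]
contact_force: [-0.4, -1.1, -0.7]
t 19.6 tip [ 413.7 -210.6   23.6] yaw -0.36 tilt [-0.006  0.024 -1.   ] F [-0.4 -1.1 -0.7] w 42.7 q [-0.51  0.39  1.03  2.11 -0.45  0.89  2.35]
```

```bash
python3 -m crank '{"delta_pos":[[0.0003,-0.006,0],[0,-0.006,0],[0,0,0]],"roll":[0,0,0],"fingers":[0.03,0.03,0.03]}'|grep force ; python3 need.py;python3 -m crank '{"delta_pos":[[0.0005,-0.006,0],[0,-0.004,0],[0,0,0]],"roll":[0,0,0],"fingers":[0.03,0.03,0.03]}'|grep force ; python3 need.py
```

```text
contact_force: [-0.1, 0.4, -0.5]
t 19.9 tip [ 426.8 -210.7   23.2] yaw -0.36 tilt [-0.007  0.024 -1.   ] F [-0.1  0.4 -0.5] w 42.5 q [-0.49  0.41  1.01  2.08 -0.47  0.9   2.35]
contact_force: [-0.5, -0.6, -0.3]
t 20.2 tip [ 437.7 -210.8   22.5] yaw -0.36 tilt [-0.007  0.024 -1.   ] F [-0.5 -0.6 -0.3] w 42.6 q [-0.48  0.44  0.99  2.06 -0.49  0.91  2.35]
```

```bash
python3 -m crank '{"delta_pos":[[0.0,-0.005,0],[0,-0.004,0],[0,0,0]],"roll":[0,0,0],"fingers":[0.03,0.03,0.03]}'|grep force ; python3 need.py;python3 -m crank '{"delta_pos":[[0.0005,-0.005,0],[0,-0.004,0],[0,0,0]],"roll":[0,0,0],"fingers":[0.03,0.03,0.03]}'|grep force ; python3 need.py
```

```text
contact_force: [0.3, -0.1, -0.4]
t 20.6 tip [ 447.4 -210.9   22.5] yaw -0.36 tilt [-0.007  0.024 -1.   ] F [ 0.3 -0.1 -0.4] w 42.5 q [-0.47  0.46  0.98  2.04 -0.5   0.92  2.35]
contact_force: [0.4, 0.4, -0.0]
t 20.9 tip [ 457.3 -211.    21.9] yaw -0.37 tilt [-0.006  0.024 -1.   ] F [ 0.4  0.4 -0. ] w 42.5 q [-0.46  0.47  0.97  2.01 -0.51  0.93  2.35]
```

```bash
python3 -m crank '{"delta_pos":[[0.001,-0.002,0],[0,0,0]],"roll":[0,0],"fingers":[0.03,0.03]}'|grep -E "pos|force" ;python3 -m crank '{"delta_pos":[[0.001,0,0],[0,0,0]],"roll":[0,0],"fingers":[0.03,0.03]}'|grep -E "pos|force" ; python3 need.py; python3 -m crank '{"delta_pos":[[0,0,0],[0,0,0],[0,0,0],[-0.01,0,0],[-0.015,0,0],[-0.02,0,0],[-0.02,0,0],[-0.02,0,0],[-0.02,0,0],[0,0,0]],"roll":[0,0,0,0,0,0,0,0,0,0],"fingers":[0.065,0.065,0.065,0.065,0.065,0.065,0.065,0.065,0.065,0.065]}'; python3 need.py
```

```text
position: [460.6, -215.3, 193.9]
contact_force: [-0.6, 0.6, 1.4]
position: [460.6, -215.4, 193.1]
contact_force: [-1.0, 1.2, 2.5]
t 21.2 tip [ 459.6 -211.3   20.1] yaw -0.38 tilt [-0.006  0.024 -1.   ] F [-1.   1.2  2.5] w 42.7 q [-0.45  0.48  0.96  2.01 -0.52  0.93  2.35]
t: 22.25
position: [460.3, -219.6, 307.5]
eef_rot: [-1.182, 1.2, 1.217]
contact_force: [-0.7, -0.5, 1.1]
grip_width: 64.8
t 22.2 tip [ 459.4 -215.4  134.5] yaw -0.57 tilt [-0.005  0.024 -1.   ] F [-0.7 -0.5  1.1] w 64.8 q [-0.62  0.3   1.14  1.92 -0.32  1.13  2.21]
```

```bash
python3 -m crank '{"delta_pos":[[0,0,0.03],[0,0,0.03],[0,0,0.03],[0,0,0.03],[0,0,0.03],[0,0,0.03],[0,0,0.03],[0,0,0.03],[0,0,0]],"roll":[0,0,0,0,0,0,0,0,0],"fingers":[0,0,0,0,0,0,0,0,0]}'; python3 need.py;python3 - <<'E'
from h import *
snap('side','7');snap('top','7')
crop('side','7',230,150,390,300,4,'c_side7')
for n in('side','top'):
    im=cv2.imread(f'pics/{n}7.png').astype(float)
    xs=np.arange(420,500,2.)
    for h in(10,20,30):
        prof=0
        for y in(-222,-219,-200,-197):
            uv=proj(n,np.c_[xs,np.full_like(xs,y),np.full_like(xs,h)])
            prof=prof+map_coordinates(im@[-1,.3,.7],[uv[:,1],uv[:,0]],order=1)/4
        print(n,h,dict(zip(xs.astype(int).tolist(),prof.round().astype(int).tolist())))
E
```

```text
t: 23.15
position: [461.4, 25.9, 315.9]
eef_rot: [-1.175, 1.199, 1.212]
contact_force: [-0.6, -0.4, -0.4]
grip_width: -0.0
t 23.1 tip [460.9  30.7 143. ] yaw -0.98 tilt [-0.003  0.028 -1.   ] F [-0.6 -0.4 -0.4] w -0.0 q [-1.23  0.03  1.12  2.03 -0.06  1.1   1.47]
side 10 {420: 26, 422: 26, 424: 28, 426: 35, 428: 59, 430: 120, 432: 164, 434: 174, 436: 173, 438: 171, 440: 173, 442: 173, 444: 162, 446: 122, 448: 89, 450: 90, 452: 108, 454: 150, 456: 175, 458: 174, 460: 172, 462: 173, 464: 169, 466: 167, 468: 169, 470: 171, 472: 173, 474: 171, 476: 172, 478: 172, 480: 172, 482: 176, 484: 173, 486: 173, 488: 174, 490: 174, 492: 172, 494: 157, 496: 129, 498: 95}
side 20 {420: 28, 422: 34, 424: 48, 426: 105, 428: 158, 430: 174, 432: 172, 434: 172, 436: 172, 438: 173, 440: 163, 442: 124, 444: 93, 446: 86, 448: 100, 450: 144, 452: 174, 454: 174, 456: 172, 458: 173, 460: 172, 462: 173, 464: 174, 466: 173, 468: 173, 470: 171, 472: 171, 474: 172, 476: 172, 478: 172, 480: 172, 482: 172, 484: 173, 486: 173, 488: 169, 490: 151, 492: 118, 494: 81, 496: 44, 498: 37}
side 30 {420: 41, 422: 89, 424: 14
[... 765 characters left out ...]
 426: 4, 428: 6, 430: 14, 432: 28, 434: 45, 436: 61, 438: 67, 440: 69, 442: 69, 444: 68, 446: 68, 448: 69, 450: 69, 452: 69, 454: 69, 456: 69, 458: 69, 460: 70, 462: 70, 464: 69, 466: 69, 468: 70, 470: 70, 472: 70, 474: 70, 476: 70, 478: 69, 480: 66, 482: 57, 484: 40, 486: 18, 488: 1, 490: -9, 492: -15, 494: -17, 496: -17, 498: -16}
top 30 {420: 5, 422: 4, 424: 4, 426: 3, 428: 5, 430: 11, 432: 21, 434: 39, 436: 56, 438: 65, 440: 68, 442: 69, 444: 68, 446: 68, 448: 68, 450: 69, 452: 69, 454: 69, 456: 69, 458: 69, 460: 70, 462: 70, 464: 69, 466: 69, 468: 70, 470: 70, 472: 70, 474: 70, 476: 70, 478: 69, 480: 67, 482: 60, 484: 43, 486: 21, 488: 3, 490: -8, 492: -15, 494: -17, 496: -17, 498: -16}
```

View pics/c_side7.png

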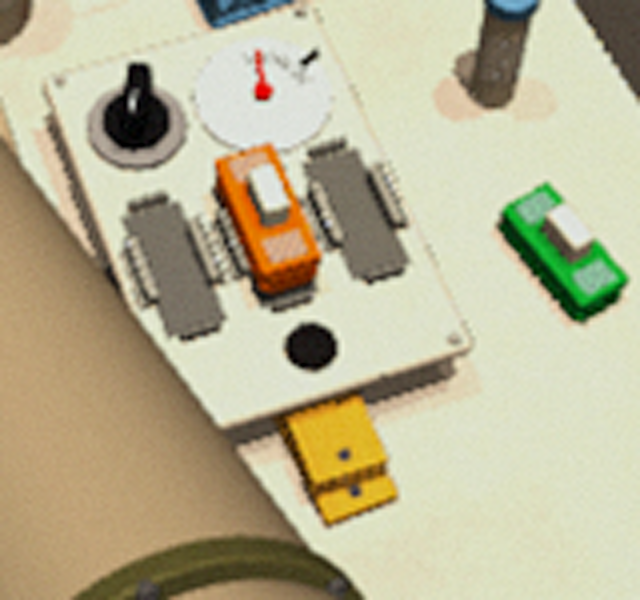

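```bash
python3 -m crank '{"delta_pos":[[0,-0.01,-0.045],[0,-0.01,-0.045],[0,-0.01,-0.045],[0,-0.01,-0.045],[0,-0.01,-0.045],[0,0,0]],"roll":[-0.6,0,0,0,0,0],"fingers":[0,0,0,0,0,0]}'; python3 need.py 514.3 -212 80 0
```

```text
t: 23.85
position: [506.7, -218.4, 309.5]
eef_rot: [-1.178, 1.199, 1.211]
contact_force: [-0.4, -0.5, 0.5]
grip_width: 0.1
t 23.9 tip [ 506.3 -214.   136.6] yaw -0.89 tilt [-0.002  0.026 -1.   ] F [-0.4 -0.5  0.5] w 0.1 q [-0.55  0.42  1.09  1.81 -0.43  1.17  2.24]
roll deg -0.89
delta world [  8.    2.  -56.6] delta tool m [ 0.0566 -0.0081  0.0007]
```

```bash
python3 -m crank '{"delta_pos":[[0.015,-0.008,0],[0.02,0,0],[0.015,0,0],[0.012,0,0],[0,0,0]],"roll":[-0.9,0,0,0,0],"fingers":[0,0,0,0,0]}'; python3 need.py 514.3 -212 60 0
```

```text
t: 24.35
position: [510.9, -227.0, 246.1]
eef_rot: [-1.182, 1.203, 1.21]
contact_force: [-0.1, -0.3, -0.2]
grip_width: -0.3
t 24.4 tip [ 510.5 -223.4   73.1] yaw -0.84 tilt [-0.003  0.021 -1.   ] F [-0.1 -0.3 -0.2] w -0.3 q [-0.46  0.52  1.01  1.85 -0.52  1.07  2.31]
roll deg -0.84
delta world [  3.8  11.4 -13.1] delta tool m [ 0.0133 -0.0037  0.0112]
```

```bash
python3 -m crank '{"delta_pos":[[0,-0.002,0.006],[0.003,-0.002,0.005],[0.004,0,0],[0.002,0,0],[0,0,0]],"roll":[0,0,0,0,0],"fingers":[0,0,0,0,0]}'; python3 need.py 514.3 -212 60 0
```

```text
t: 24.85
position: [516.4, -214.0, 238.6]
eef_rot: [-1.185, 1.2, 1.21]
contact_force: [0.6, -0.1, 0.6]
grip_width: 0.1
t 24.9 tip [ 516.4 -210.4   65.6] yaw -0.71 tilt [ 0.     0.021 -1.   ] F [ 0.6 -0.1  0.6] w 0.1 q [-0.48  0.53  1.    1.86 -0.53  1.06  2.3 ]
roll deg -0.71
delta world [-2.1 -1.6 -5.6] delta tool m [ 0.0056  0.0021 -0.0018]
```

```bash
python3 -m crank '{"delta_pos":[[0.003,0.001,-0.001],[0.003,0,0],[0,0,0]],"roll":[0,0,0],"fingers":[0,0,0]}'|grep -E "pos|force"; for i in 1; do python3 -m crank '{"delta_pos":[[0.0015,0,0],[0,0,0]],"roll":[0,0],"fingers":[0,0]}'|grep -E "pos|force"; python3 -m crank '{"delta_pos":[[0.0015,0,0],[0,0,0]],"roll":[0,0],"fingers":[0,0]}'|grep -E "pos|force"; done
```

```text
position: [515.3, -215.1, 232.3]
contact_force: [1.1, 0.1, 0.1]
position: [515.2, -215.3, 230.8]
contact_force: [0.9, 0.1, 0.1]
position: [515.3, -215.7, 230.7]
contact_force: [-0.2, 0.0, -0.6]
```

```bash
python3 -m crank '{"delta_pos":[[0.002,0,0],[0,0,0]],"roll":[0,0],"fingers":[0,0]}'|grep -E "pos|force"; python3 -m crank '{"delta_pos":[[0.002,0,0],[0,0,0]],"roll":[0,0],"fingers":[0,0]}'|grep -E "pos|force";python3 -m crank '{"delta_pos":[[0.002,0,0],[0,0,0]],"roll":[0,0],"fingers":[0,0]}'|grep -E "pos|force"
```

```text
position: [515.4, -216.3, 230.8]
contact_force: [0.2, -0.3, -0.2]
position: [515.6, -216.8, 230.7]
contact_force: [-0.1, 0.5, -0.2]
position: [515.7, -217.3, 230.6]
contact_force: [0.6, 0.1, 1.0]
```

```bash
python3 -m crank '{"delta_pos":[[0.003,0.0,0.002]],"roll":[0],"fingers":[0]}'|grep -E "pos|force"; python3 -m crank '{"delta_pos":[[0.004,0,0.001]],"roll":[0],"fingers":[0]}'|grep -E "pos|force";python3 -m crank '{"delta_pos":[[0.006,0,0]],"roll":[0],"fingers":[0]}'|grep -E "pos|force"; python3 need.py
```

```text
position: [515.6, -217.1, 230.0]
contact_force: [-17.9, -1.5, 55.5]
position: [515.5, -217.7, 229.8]
contact_force: [-28.4, 14.1, 80.2]
position: [515.5, -218.9, 229.5]
contact_force: [-42.1, 26.2, 117.0]
t 26.4 tip [ 516.7 -213.1   56.6] yaw -1.04 tilt [ 0.007  0.034 -0.999] F [-42.1  26.2 117. ] w 0.1 q [-0.45  0.54  0.98  1.86 -0.56  1.04  2.32]
```

```bash
python3 -m crank '{"delta_pos":[[-0.003,0,0],[-0.01,0,0],[-0.015,0,0]],"roll":[0,0,0],"fingers":[0,0,0]}'|grep -E "pos|force"; python3 need.py
```

```text
position: [515.0, -220.5, 259.7]
contact_force: [1.2, 1.1, -0.6]
t 26.8 tip [ 516.4 -214.4   86.8] yaw -1.10 tilt [ 0.008  0.035 -0.999] F [ 1.2  1.1 -0.6] w 0.0 q [-0.47  0.5   1.02  1.84 -0.52  1.09  2.29]
```

```bash
python3 -m crank '{"delta_pos":[[-0.03,0,0],[-0.03,0,0],[0,0,0]],"roll":[0,0,0],"fingers":[0.05,0.05,0.05]}'|grep -E "pos|force"; python3 need.py; python3 -m crank '{"delta_pos":[[0,0,0.04],[0,0,0.04],[0,0,0.04],[0,0,0.04],[0,0,0]],"roll":[0,0,0,0,0],"fingers":[0.05,0.05,0.05,0.05,0.05]}'|grep -E "pos|force"; python3 need.py
```

```text
position: [514.6, -223.1, 323.9]
contact_force: [0.0, 0.6, -0.2]
t 27.1 tip [ 516.  -217.3  151. ] yaw -1.13 tilt [ 0.009  0.033 -0.999] F [ 0.   0.6 -0.2] w 43.0 q [-0.53  0.42  1.09  1.78 -0.44  1.2   2.24]
position: [517.3, -59.3, 329.7]
contact_force: [-0.7, -0.0, -0.5]
t 27.6 tip [519.  -53.9 156.8] yaw -1.40 tilt [ 0.01   0.031 -0.999] F [-0.7 -0.  -0.5] w 50.0 q [-0.96  0.29  1.17  1.88 -0.33  1.16  1.87]
```

```bash
python3 - <<'E'
from h import *
snap('side','8');snap('top','8')
crop('side','8',160,150,400,310,3.3,'c_side8');crop('top','8',170,130,410,290,3,'c_top8')
E
```

```text
(no output)
```

View pics/c_side8.png

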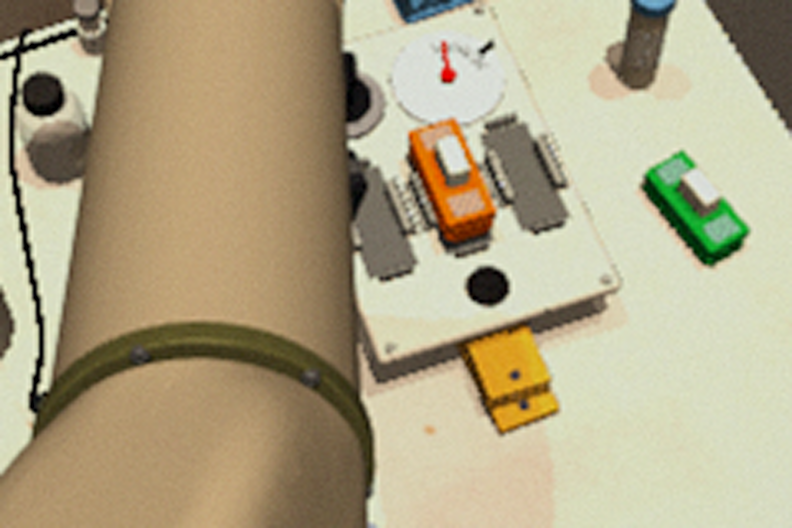

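View pics/c_top8.png

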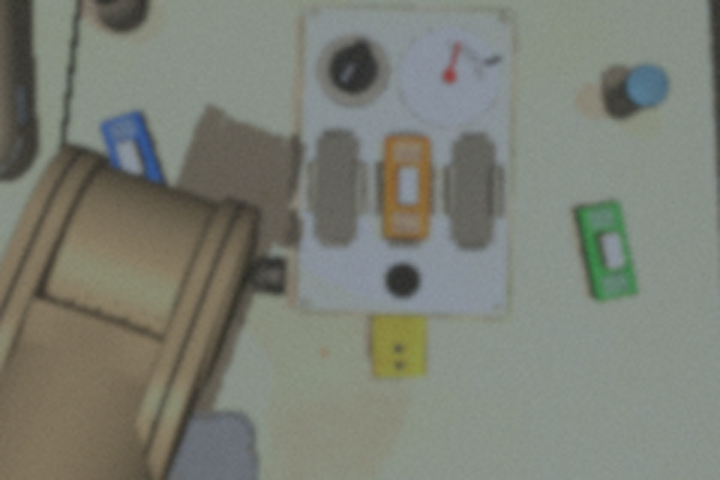

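```bash
python3 - <<'E'
from h import *
A=[]
for n,tag,c in [('side','0',(600,15,0)),('top','8' if 0 else '0',(600,15,0)),('side','8',(528,-378,0)),('top','8',(528,-378,0))]:
    A.append(rectify(n,tag,c,48,-50,50,-40,40,4.8 if 0 else 3.5,'tmp'));A[-1]=cv2.imread('pics/tmp.png')
cv2.imwrite('pics/r_cass.png',np.vstack([np.hstack(A[:2]),np.hstack(A[2:])])[:, :])
print(A[0].shape)
E
```

```text
(350, 280, 3)
```

View pics/r_cass.png

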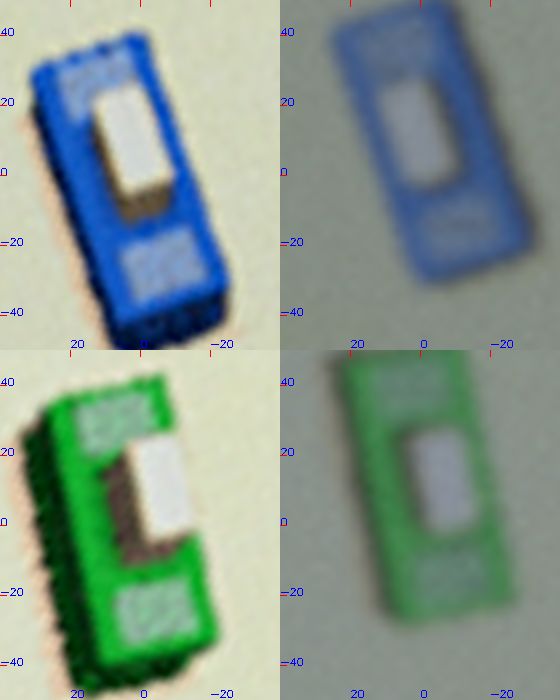

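```bash
python3 need.py 611.2 16.4 100 19.8; python3 -m crank '{"delta_pos":[[0,-0.02,0.015],[0,-0.02,0.015],[0,-0.02,0.015],[0,-0.02,0.015],[0,0,0]],"roll":[0,0,0,0,0],"fingers":[0.05,0.05,0.05,0.05,0.05]}' 60|grep -E "pos|force";  python3 need.py 611.2 16.4 100 19.8
```

```text
t 27.6 tip [518.5 -59.1 157.1] yaw -1.71 tilt [ 0.01   0.029 -1.   ] F [-0.1  0.  -0.4] w 50.2 q [-0.96  0.29  1.17  1.88 -0.33  1.16  1.87]
roll deg -21.51
delta world [ 92.7  75.5 -57.1] delta tool m [ 0.0603 -0.0898  0.0765]
position: [600.9, -13.0, 332.0]
contact_force: [-0.1, 0.5, -0.1]
t 28.1 tip [602.7  -8.1 159. ] yaw -2.29 tilt [ 0.01   0.028 -1.   ] F [-0.1  0.5 -0.1] w 50.2 q [-0.83  0.5   1.04  1.67 -0.49  1.24  1.85]
roll deg -22.09
delta world [  8.5  24.5 -59. ] delta tool m [ 0.0598 -0.007   0.0232]
```

```bash
python3 -m crank '{"delta_pos":[[0.01,-0.007,0.023],[0.01,0,0],[0.01,0,0],[0.01,0,0],[0,0,0]],"roll":[0,-7.5,-7.5,-7,0],"fingers":[0.05,0.05,0.05,0.05,0.05]}' 60|grep -E "pos|force";  python3 need.py 611.2 16.4 60 19.8
```

```text
position: [608.7, 1.1, 290.7]
contact_force: [0.2, 0.5, 0.7]
t 28.6 tip [610.3   4.8 117.8] yaw 19.75 tilt [ 0.009  0.021 -1.   ] F [0.2 0.5 0.7] w 50.0 q [-0.77  0.52  0.92  1.69 -0.47  1.16  2.2 ]
roll deg -0.05
delta world [  0.9  11.6 -57.8] delta tool m [ 0.058  -0.0039  0.0097]
```

```bash
python3 -m crank '{"delta_pos":[[0.01,-0.003,0.009],[0.012,0,0],[0.012,0,0],[0.012,0,0],[0,0,0]],"roll":[0,0,0,0,0],"fingers":[0.05,0.05,0.05,0.05,0.05]}' 60|grep -E "pos|force";  python3 need.py 611.2 16.4 60 19.8
```

```text
position: [608.5, 9.7, 241.5]
contact_force: [-0.4, 0.7, -0.4]
t 29.1 tip [610.1  13.2  68.6] yaw 18.96 tilt [ 0.009  0.02  -1.   ] F [-0.4  0.7 -0.4] w 50.1 q [-0.75  0.58  0.88  1.72 -0.52  1.07  2.2 ]
roll deg -0.84
delta world [ 1.1  3.2 -8.6] delta tool m [ 0.0086 -0.0019  0.0025]
```

```bash
python3 -m crank '{"delta_pos":[[0.005,-0.001,0.003],[0.01,0,0],[0.01,0,0],[0.007,0,0],[0.005,0,0],[0,0,0]],"roll":[-0.8,0,0,0,0,0],"fingers":[0.05,0.05,0.05,0.05,0.05,0.05]}' 60|grep -E "pos|force";  python3 need.py 611.2 16.4 29 19.8; python3 - <<'E'
from h import *
snap('side','9');snap('top','9')
crop('side','9',140,150,300,290,4,'c_side9');crop('top','9',160,120,320,240,4,'c_top9')
E
```

```text
position: [609.0, 14.0, 201.2]
contact_force: [-0.8, -0.4, 0.0]
t 29.8 tip [610.6  17.4  28.2] yaw 19.80 tilt [ 0.009  0.02  -1.   ] F [-0.8 -0.4  0. ] w 50.0 q [-0.72  0.63  0.83  1.75 -0.56  1.01  2.24]
roll deg -0.0
delta world [ 0.6 -1.   0.8] delta tool m [-0.0008 -0.0002 -0.0012]
```

View pics/c_top9.png

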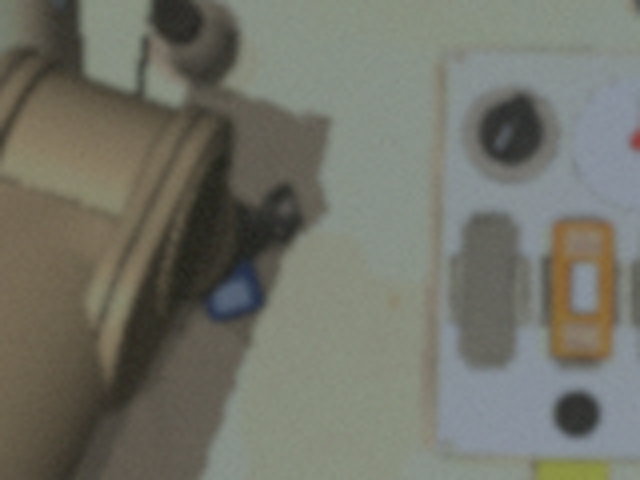

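View pics/c_side9.png

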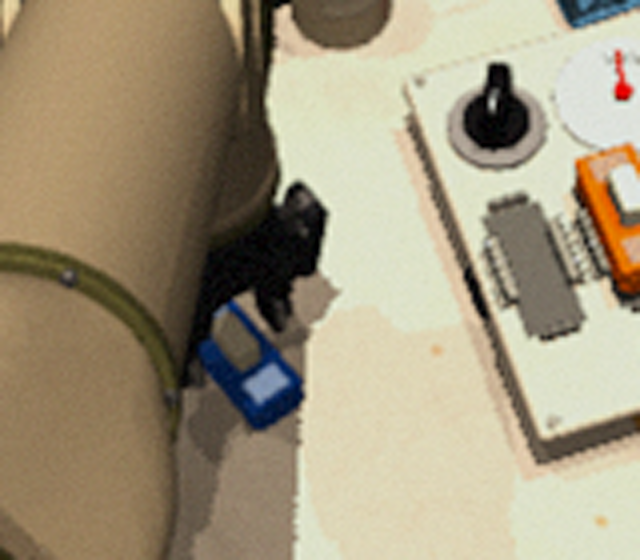

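```bash
python3 -m crank '{"delta_pos":[[0,0,0],[0,0,0],[0,0,0],[0,0,0],[0,0,0],[0,0,0],[0,0,0]],"roll":[0,0,0,0,0,0,0],"fingers":[0,0,0,0,0,0,0]}' 60|grep -E "pos|force|width";  python3 need.py;  python3 -m crank '{"delta_pos":[[-0.005,0,0],[-0.015,0,0],[-0.02,0,0],[-0.02,0,0],[-0.02,0,0],[-0.02,0,0],[0,0,0]],"roll":[0,0,0,0,0,0,0],"fingers":[0,0,0,0,0,0,0]}' |grep -E "pos|force|width"; python3 need.py 589.2 -156 135 -0.4
```

```text
position: [609.5, 13.8, 203.2]
contact_force: [0.9, 0.0, -0.8]
grip_width: 14.8
t 30.6 tip [611.6  17.4  30.2] yaw 19.79 tilt [ 0.012  0.021 -1.   ] F [ 0.9  0.  -0.8] w 14.8 q [-0.72  0.63  0.83  1.74 -0.56  1.01  2.24]
position: [608.3, 10.4, 312.6]
contact_force: [0.9, -0.3, -1.5]
grip_width: 14.3
t 31.2 tip [610.6  13.9 139.6] yaw 19.69 tilt [ 0.014  0.02  -1.   ] F [ 0.9 -0.3 -1.5] w 14.3 q [-0.8   0.5   0.94  1.67 -0.45  1.19  2.16]
roll deg 20.09
delta world [ -21.4 -169.9   -4.6] delta tool m [ 0.0009  0.0775 -0.1528]
```

```bash
python3 -m crank '{"delta_pos":[[0,0.0085,-0.0165],[0,0.0085,-0.0165],[0,0.0085,-0.0165],[0,0.0085,-0.0165],[0,0,0],[0,0,0],[0,0,0],[0,0,0]],"roll":[0,0,0,0,7,7,6,0],"fingers":[0,0,0,0,0,0,0,0]}' |grep -E "pos|force|width"; python3 need.py 589.2 -156 125 -0.4
```

```text
position: [594.2, -74.3, 309.0]
contact_force: [-0.4, 0.8, -0.5]
grip_width: 14.7
t 32.0 tip [596. -71. 136.] yaw -1.37 tilt [ 0.01   0.019 -1.   ] F [-0.4  0.8 -0.5] w 14.7 q [-0.72  0.52  1.03  1.7  -0.5   1.2   1.98]
roll deg -0.97
delta world [ -6.8 -85.  -11. ] delta tool m [ 0.0093  0.0049 -0.0853]
```

```bash
python3 -m crank '{"delta_pos":[[0,0.001,-0.018],[0,0.001,-0.018],[0,0.001,-0.018],[0,0.001,-0.015],[0,0,-0.008],[0,0,0]],"roll":[-0.9,0,0,0,0,0],"fingers":[0,0,0,0,0,0]}' |grep -E "pos|force|width"; python3 need.py 589.2 -156 110 -0.4;python3 - <<'E'
from h import *
snap('side','10');snap('top','10')
crop('side','10',220,130,360,260,5,'c_side10');crop('top','10',240,110,360,230,5,'c_top10')
E
```

```text
position: [587.4, -156.7, 305.2]
contact_force: [0.9, 0.3, -1.6]
grip_width: 14.4
t 32.6 tip [ 588.5 -153.6  132.3] yaw 0.56 tilt [ 0.006  0.018 -1.   ] F [ 0.9  0.3 -1.6] w 14.4 q [-0.56  0.55  1.01  1.67 -0.51  1.21  2.15]
roll deg 0.96
delta world [  0.7  -2.4 -22.3] delta tool m [ 0.0222 -0.0006 -0.0028]
```

View pics/c_top10.png

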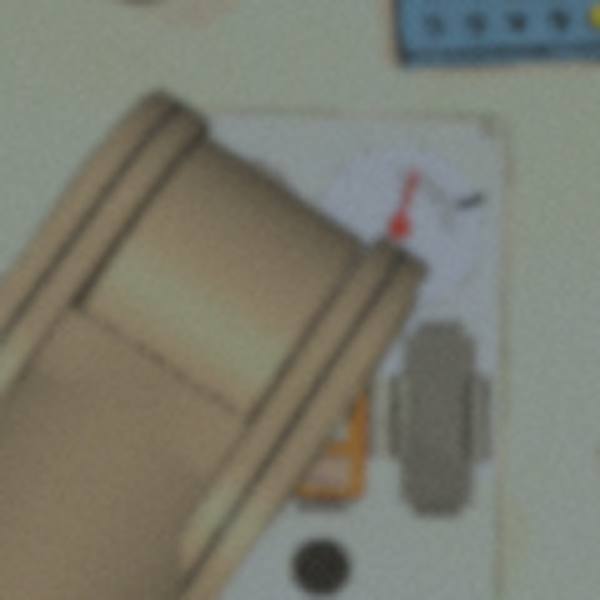

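View pics/c_side10.png

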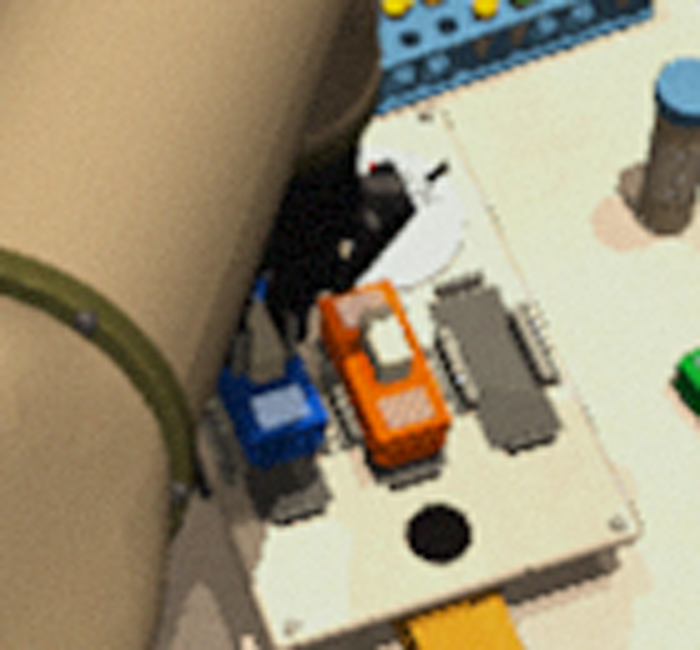

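```bash
python3 -m crank '{"delta_pos":[[0.004,0,-0.002],[0.008,0,0],[0.008,0,0],[0.008,0,0],[0,0,0]],"roll":[0.9,0,0,0,0],"fingers":[0,0,0,0,0]}' |grep -E "pos|force|width"; python3 need.py 589.2 -156 97 -0.4
```

```text
position: [588.8, -153.3, 274.0]
contact_force: [0.5, -0.9, -0.5]
grip_width: 14.9
t 33.2 tip [ 589.8 -149.9  101. ] yaw -0.03 tilt [ 0.006  0.02  -1.   ] F [ 0.5 -0.9 -0.5] w 14.9 q [-0.55  0.58  0.98  1.7  -0.54  1.16  2.16]
roll deg 0.37
delta world [-0.6 -6.1 -4. ] delta tool m [ 0.0039  0.0006 -0.0062]
```

```bash
python3 -m crank '{"delta_pos":[[-0.004,0,-0.003],[0,0,-0.003],[0,0,0]],"roll":[0.3,0,0],"fingers":[0,0,0]}' |grep -E "pos|force|width"; python3 need.py 589.2 -156 97 -0.4
```

```text
position: [588.8, -159.9, 278.1]
contact_force: [-0.8, 0.1, -1.1]
grip_width: 14.5
t 33.5 tip [ 589.7 -156.5  105.2] yaw -0.34 tilt [ 0.005  0.019 -1.   ] F [-0.8  0.1 -1.1] w 14.5 q [-0.54  0.58  0.98  1.69 -0.54  1.17  2.16]
roll deg 0.06
delta world [-0.5  0.5 -8.2] delta tool m [0.0082 0.0006 0.0004]
```

```bash
python3 -m crank '{"delta_pos":[[0.003,0,0],[0.003,0,0],[0.001,0,0]],"roll":[0,0,0],"fingers":[0,0,0]}' |grep -E "pos|force|width"; python3 -m crank '{"delta_pos":[[0.001,0,0]],"roll":[0],"fingers":[0]}' |grep -E "pos|force|width"; python3 need.py 589.2 -156 97 -0.4;python3 - <<'E'
from h import *
snap('side','11')
crop('side','11',220,130,360,260,5,'c_side11')
E
```

```text
position: [588.9, -160.1, 271.1]
contact_force: [0.2, 1.4, 0.9]
grip_width: 14.5
position: [589.0, -160.3, 270.3]
contact_force: [-1.2, -1.8, 3.0]
grip_width: 14.9
t 34.0 tip [ 590.1 -156.9   97.3] yaw -0.37 tilt [ 0.007  0.019 -1.   ] F [-1.2 -1.8  3. ] w 14.9 q [-0.53  0.59  0.98  1.7  -0.55  1.15  2.17]
roll deg 0.03
delta world [-0.9  0.9 -0.3] delta tool m [0.0003 0.0009 0.0009]
```

View pics/c_side11.png

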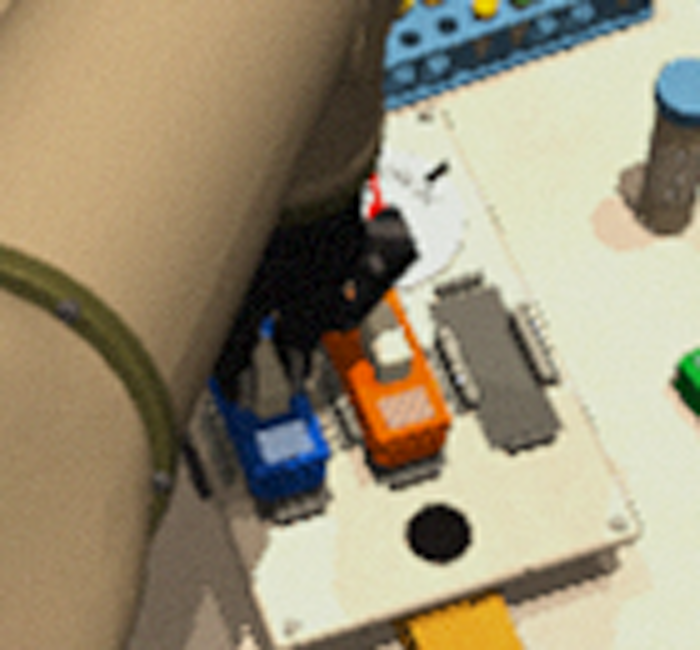

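```bash
for i in 1 2 3; do python3 -m crank '{"delta_pos":[[0.0012,0,0]],"roll":[0],"fingers":[0]}' |grep -E "pos|force"; done; python3 need.py
```

```text
position: [589.1, -160.7, 269.4]
contact_force: [-0.5, -2.2, 4.1]
position: [589.1, -161.1, 268.6]
contact_force: [-2.0, -1.7, 7.0]
position: [589.1, -161.3, 267.8]
contact_force: [-2.1, -0.7, 6.8]
t 34.3 tip [ 590.6 -158.2   94.9] yaw -0.43 tilt [ 0.008  0.018 -1.   ] F [-2.1 -0.7  6.8] w 14.8 q [-0.53  0.59  0.97  1.7  -0.55  1.15  2.17]
```

```bash
for i in 1 2 3; do python3 -m crank '{"delta_pos":[[0.0015,0,0.0004]],"roll":[0],"fingers":[0]}' |grep -E "pos|force"; done; python3 need.py
```

```text
position: [589.1, -161.1, 266.8]
contact_force: [-2.4, -0.4, 6.7]
position: [589.2, -161.0, 265.8]
contact_force: [-2.1, -0.0, 5.5]
position: [589.2, -160.9, 264.7]
contact_force: [-1.2, -1.4, 5.1]
t 34.6 tip [ 590.9 -157.8   91.7] yaw -0.47 tilt [ 0.01   0.018 -1.   ] F [-1.2 -1.4  5.1] w 14.4 q [-0.53  0.59  0.97  1.7  -0.56  1.14  2.17]
```

```bash
for i in 1 2 3 4; do python3 -m crank '{"delta_pos":[[0.0015,0,0.0004]],"roll":[0],"fingers":[0]}' |grep -E "pos|force"; done; python3 need.py
```

```text
position: [589.3, -160.8, 263.6]
contact_force: [-1.6, -1.8, 2.8]
position: [589.3, -160.6, 262.2]
contact_force: [-0.7, -0.7, 2.4]
position: [589.3, -160.3, 260.6]
contact_force: [-0.1, -1.5, 0.8]
position: [589.3, -160.0, 258.8]
contact_force: [0.8, -3.2, -1.7]
t 35.0 tip [ 591.1 -157.2   85.8] yaw -0.53 tilt [ 0.011  0.016 -1.   ] F [ 0.8 -3.2 -1.7] w 14.9 q [-0.52  0.6   0.97  1.71 -0.56  1.13  2.17]
```

```bash
for i in 1 2; do python3 -m crank '{"delta_pos":[[0.0012,0,0]],"roll":[0],"fingers":[0]}' |grep -E "pos|force"; done; python3 need.py
```

```text
position: [589.0, -160.1, 257.5]
contact_force: [-8.0, 1.2, 20.5]
position: [589.0, -160.2, 257.4]
contact_force: [-11.0, 2.7, 27.2]
t 35.2 tip [ 590.8 -157.2   84.4] yaw -0.53 tilt [ 0.01   0.017 -1.   ] F [-11.    2.7  27.2] w 14.7 q [-0.52  0.6   0.97  1.71 -0.57  1.13  2.18]
```

```bash
python3 -m crank '{"delta_pos":[[0,0,0],[0,0,0],[-0.005,0,0],[-0.01,0,0],[-0.015,0,0],[-0.015,0,0],[0,0,0]],"roll":[0,0,0,0,0,0,0],"fingers":[0.026,0.026,0.026,0.026,0.026,0.026,0.026]}' |grep -E "pos|force|width"; python3 need.py 588.8 -212 125 0;python3 - <<'E'
from h import *
snap('side','12')
crop('side','12',220,130,360,260,5,'c_side12')
E
```

```text
position: [588.9, -159.6, 306.2]
contact_force: [0.3, -0.7, 0.6]
grip_width: 26.0
t 35.9 tip [ 590.5 -156.2  133.3] yaw -0.44 tilt [ 0.009  0.02  -1.   ] F [ 0.3 -0.7  0.6] w 26.0 q [-0.55  0.55  1.01  1.67 -0.52  1.21  2.14]
roll deg -0.44
delta world [ -1.7 -55.8  -8.3] delta tool m [ 0.0071  0.0014 -0.056 ]
```

View pics/c_side12.png

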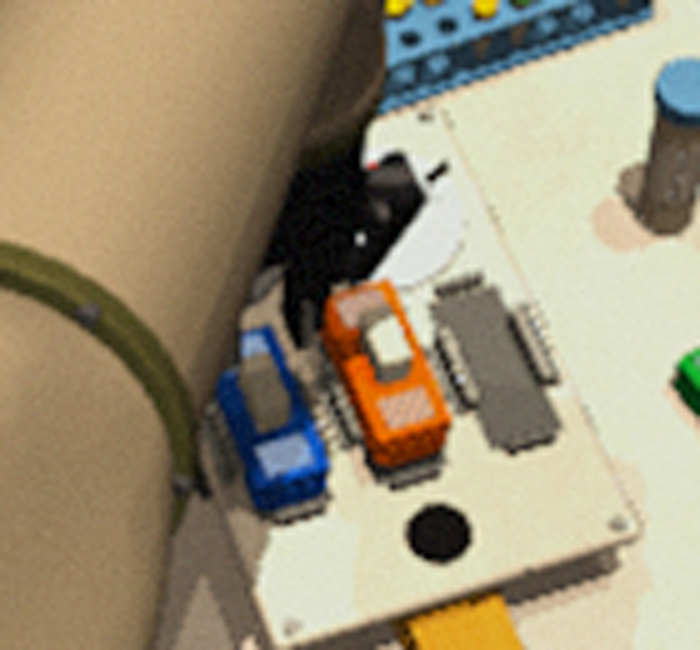

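```bash
python3 - <<'E'
from h import *
A=[]
for n,c in [('side',(588.8,-212,-.0075)),('top',(588.8,-212,-.0075))]:
    rectify(n,'0',c,114.5,-50,50,-40,40,3.5,'tmp');A.append(cv2.imread('pics/tmp.png'))
cv2.imwrite('pics/r_or.png',np.hstack(A))
E
```

```text
(no output)
```

View pics/r_or.png

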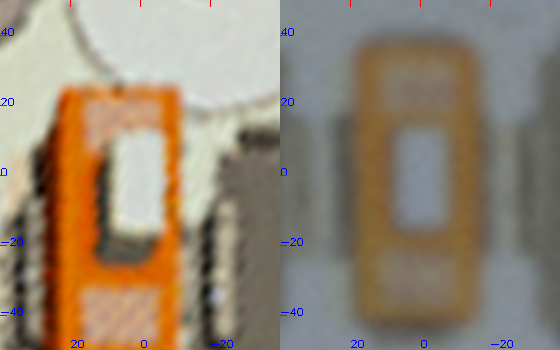

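```bash
python3 -m crank '{"delta_pos":[[0,0.001,-0.014],[0,0.001,-0.014],[0,0,-0.014],[0,0,-0.01],[0,0,0]],"roll":[-0.4,0,0,0,0],"fingers":[0.036,0.036,0.036,0.036,0.036]}' |grep -E "pos|force|width"; python3 need.py 587.5 -212 98 -0.4
```

```text
position: [585.2, -217.1, 302.5]
contact_force: [-0.6, 0.3, 0.1]
grip_width: 35.9
t 36.5 tip [ 586.3 -213.7  129.6] yaw -0.08 tilt [ 0.006  0.02  -1.   ] F [-0.6  0.3  0.1] w 35.9 q [-0.43  0.58  0.99  1.63 -0.54  1.22  2.25]
roll deg 0.32
delta world [  1.2   1.7 -31.6] delta tool m [ 0.0316 -0.001   0.001 ]
```

```bash
python3 -m crank '{"delta_pos":[[0.008,-0.001,0.001],[0.006,0,0],[0,0,0]],"roll":[0.3,0,0],"fingers":[0.036,0.036,0.036]}' |grep -E "pos|force|width"; python3 need.py 587.5 -212 98 -0.4; python3 - <<'E'
from h import *
snap('side','13')
crop('side','13',220,130,360,260,5,'c_side13')
E
```

```text
position: [586.2, -215.6, 286.4]
contact_force: [-0.1, 0.7, -0.3]
grip_width: 35.7
t 36.8 tip [ 587.1 -212.1  113.5] yaw -0.44 tilt [ 0.005  0.021 -1.   ] F [-0.1  0.7 -0.3] w 35.7 q [-0.42  0.6   0.98  1.64 -0.55  1.2   2.25]
roll deg -0.04
delta world [  0.4   0.1 -15.5] delta tool m [ 0.0155 -0.0004 -0.0003]
```

View pics/c_side13.png

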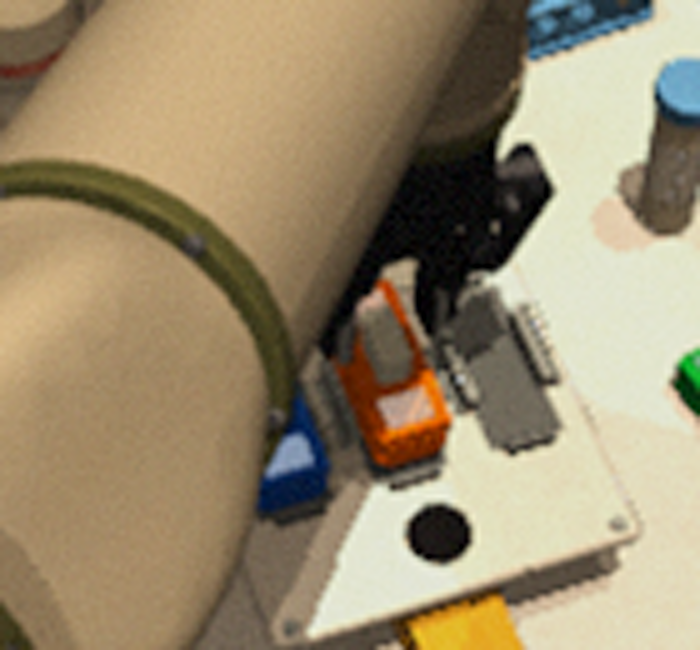

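```bash
python3 -m crank '{"delta_pos":[[0.006,0,0],[0.006,0,0],[0.003,0,0],[0,0,0]],"roll":[0,0,0,0],"fingers":[0.036,0.036,0.036,0.036]}' |grep -E "pos|force|width"; python3 need.py 587.5 -212 98 -0.4;python3 -m crank '{"delta_pos":[[0,0,0],[0,0,0],[0,0,0],[0,0,0],[0,0,0]],"roll":[0,0,0,0,0],"fingers":[0,0,0,0,0]}' |grep -E "pos|force|width"; python3 need.py 587.5 -212 98 -0.4
```

```text
position: [586.8, -213.8, 270.3]
contact_force: [-0.7, -0.3, -0.1]
grip_width: 36.3
t 37.2 tip [ 587.7 -210.2   97.4] yaw -0.30 tilt [ 0.005  0.021 -1.   ] F [-0.7 -0.3 -0.1] w 36.3 q [-0.42  0.62  0.96  1.65 -0.57  1.17  2.26]
roll deg 0.1
delta world [-0.2 -1.8  0.6] delta tool m [-0.0007  0.0002 -0.0018]
position: [586.7, -214.9, 271.1]
contact_force: [0.9, -0.2, 0.2]
grip_width: 14.9
t 37.7 tip [ 587.8 -211.5   98.2] yaw -0.36 tilt [ 0.006  0.019 -1.   ] F [ 0.9 -0.2  0.2] w 14.9 q [-0.42  0.62  0.96  1.65 -0.57  1.17  2.26]
roll deg 0.04
delta world [-0.3 -0.5 -0.2] delta tool m [ 0.0002  0.0003 -0.0005]
```

```bash
for i in 1 2 3 4 5; do python3 -m crank '{"delta_pos":[[0.0013,0,0.0003]],"roll":[0],"fingers":[0]}' |grep -E "pos|force"; done; python3 need.py
```

```text
position: [586.7, -214.8, 270.3]
contact_force: [-1.9, -1.9, 5.6]
position: [586.8, -214.9, 269.5]
contact_force: [-1.4, -2.4, 5.9]
position: [586.8, -215.3, 268.7]
contact_force: [-0.1, -4.3, 3.4]
position: [586.8, -215.5, 267.8]
contact_force: [-1.7, -3.1, 6.9]
position: [586.8, -215.6, 266.9]
contact_force: [-1.6, -1.5, 7.4]
t 38.2 tip [ 588.6 -212.8   94. ] yaw -0.48 tilt [ 0.01   0.016 -1.   ] F [-1.6 -1.5  7.4] w 14.8 q [-0.42  0.62  0.96  1.66 -0.57  1.16  2.26]
```

```bash
for i in 1 2 3 4 5; do python3 -m crank '{"delta_pos":[[0.0015,0,0.0003]],"roll":[0],"fingers":[0]}' |grep -E "pos|force"; done; python3 need.py
```

```text
position: [586.9, -215.5, 265.9]
contact_force: [-1.8, -1.8, 6.8]
position: [587.0, -215.4, 264.8]
contact_force: [-1.6, -1.3, 5.9]
position: [587.0, -215.3, 263.6]
contact_force: [-0.2, -1.3, 5.0]
position: [587.1, -215.1, 262.3]
contact_force: [-0.2, -2.0, 2.0]
position: [587.1, -214.8, 260.6]
contact_force: [-1.1, -2.1, 0.4]
t 38.7 tip [ 589.2 -212.2   87.6] yaw -0.53 tilt [ 0.012  0.015 -1.   ] F [-1.1 -2.1  0.4] w 14.9 q [-0.41  0.63  0.96  1.66 -0.58  1.15  2.26]
```

```bash
for i in 1 2 ; do python3 -m crank '{"delta_pos":[[0.0012,0,0.0]],"roll":[0],"fingers":[0]}' |grep -E "pos|force"; done; python3 need.py
```

```text
position: [587.1, -214.7, 259.0]
contact_force: [0.8, -2.8, -2.1]
position: [587.0, -214.7, 257.3]
contact_force: [-7.4, -3.2, 15.0]
t 38.9 tip [ 589.  -212.1   84.3] yaw -0.53 tilt [ 0.011  0.015 -1.   ] F [-7.4 -3.2 15. ] w 14.2 q [-0.41  0.63  0.95  1.67 -0.58  1.14  2.26]
```

```bash
python3 -m crank '{"delta_pos":[[0.001,0,0.0]],"roll":[0],"fingers":[0]}' |grep -E "pos|force"; python3 -m crank '{"delta_pos":[[0,0,0],[0,0,0],[-0.005,0,0],[-0.01,0,0],[-0.015,0,0],[-0.015,0,0],[-0.015,0,0],[0,0,0]],"roll":[0,0,0,0,0,0,0,0],"fingers":[0.026,0.026,0.026,0.03,0.05,0.05,0.05,0.05]}' |grep -E "pos|force|width"; python3 need.py 540 -384.5 125 10.9
```

```text
position: [586.9, -215.0, 257.1]
contact_force: [1.2, -4.0, 6.7]
position: [586.7, -214.5, 322.7]
contact_force: [0.5, -0.1, -1.0]
grip_width: 49.9
t 39.8 tip [ 588.8 -211.5  149.8] yaw -0.44 tilt [ 0.012  0.018 -1.   ] F [ 0.5 -0.1 -1. ] w 49.9 q [-0.45  0.56  1.01  1.61 -0.52  1.25  2.22]
roll deg -11.34
delta world [ -48.8 -173.   -24.8] delta tool m [ 0.0211  0.0477 -0.1738]
```

```bash
python3 -m crank '{"delta_pos":[[0,0,0],[0,0,0],[0,0,0],[0,0,0],[0,0,0],[0,0,0],[0,0,0],[0,0,0],[0,0,0],[0,0,0],[0,0,0],[0,0,0],[0,0,0],[0,0,0],[0,0,0],[0,0,0],[0,0,0],[0,0,0],[0,0,0],[0,0,0]],"roll":[8.4,8.4,8.4,8.4,8.4,8.4,8.4,8.4,8.4,8.4,8.4,8.4,8.4,8.4,8.4,8.4,8.4,8.4,8.4,8.4],"fingers":[0.05,0.05,0.05,0.05,0.05,0.05,0.05,0.05,0.05,0.05,0.05,0.05,0.05,0.05,0.05,0.05,0.05,0.05,0.05,0.05]}' |grep -E "pos|force|width"; python3 need.py 540 -384.5 125 10.9;python3 - <<'E'
from h import *
snap('side','14');snap('top','14')
crop('side','14',220,130,420,280,4,'c_side14');
E
```

```text
position: [587.0, -212.3, 323.1]
contact_force: [0.5, 0.0, 1.3]
grip_width: 49.9
t 41.8 tip [ 589.3 -208.5  150.2] yaw -172.31 tilt [ 0.013  0.022 -1.   ] F [0.5 0.  1.3] w 49.9 q [-0.58  0.78  1.32  1.62 -0.8   1.37 -0.59]
roll deg -3.21
delta world [ -49.3 -176.   -25.2] delta tool m [ 0.0207 -0.0727  0.1683]
```

View pics/c_side14.png

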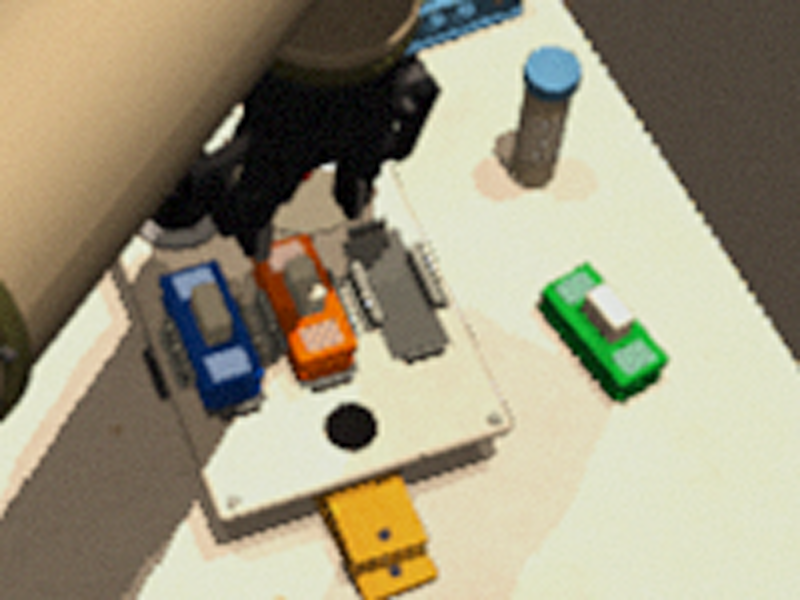

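```bash
python3 -m crank '{"delta_pos":[[0.005,-0.007,0.015],[0.005,-0.007,0.015],[0,0,0]],"roll":[-3.2,0,0],"fingers":[0.05,0.05,0.05]}' |grep -E "pos|force|width"; python3 need.py 540 -384.5 125 10.9
```

```text
position: [578.6, -243.9, 311.9]
contact_force: [-0.5, 0.6, -0.5]
grip_width: 49.9
t 42.2 tip [ 580.8 -240.1  139. ] yaw -167.84 tilt [ 0.013  0.022 -1.   ] F [-0.5  0.6 -0.5] w 49.9 q [-0.51  0.78  1.29  1.62 -0.79  1.35 -0.47]
roll deg 1.26
delta world [ -40.8 -144.4  -14. ] delta tool m [ 0.0103 -0.0705  0.1328]
```

```bash
python3 -m crank '{"delta_pos":[[0.002,-0.009,0.016],[0.002,-0.009,0.017],[0.002,-0.009,0.017],[0.002,-0.009,0.017],[0,0,0]],"roll":[1.2,0,0,0,0],"fingers":[0.05,0.05,0.05,0.05,0.05]}' |grep -E "pos|force|width"; python3 need.py 540 -384.5 125 10.9
```

```text
position: [558.6, -315.1, 302.2]
contact_force: [0.5, -0.7, -0.5]
grip_width: 50.2
t 42.7 tip [ 561.  -311.   129.3] yaw -167.87 tilt [ 0.014  0.024 -1.   ] F [ 0.5 -0.7 -0.5] w 50.2 q [-0.36  0.8   1.25  1.58 -0.8   1.35 -0.36]
roll deg 1.23
delta world [-21.  -73.5  -4.3] delta tool m [ 0.0023 -0.036   0.0675]
```

```bash
python3 -m crank '{"delta_pos":[[0.002,-0.009,0.017],[0.002,-0.009,0.017],[0.005,-0.009,0.017],[0.005,-0.007,0.015],[0.005,0,0],[0,0,0]],"roll":[1.2,0,0,0,0,0],"fingers":[0.05,0.05,0.05,0.05,0.05,0.05]}' |grep -E "pos|force|width"; python3 need.py 540 -384.5 60 10.9
```

```text
position: [544.0, -380.8, 281.1]
contact_force: [0.6, 0.0, 0.2]
grip_width: 49.8
t 43.3 tip [ 546.6 -376.   108.2] yaw -167.88 tilt [ 0.015  0.027 -1.   ] F [0.6 0.  0.2] w 49.8 q [-0.2   0.84  1.19  1.53 -0.83  1.34 -0.27]
roll deg 1.22
delta world [ -6.6  -8.5 -48.2] delta tool m [ 0.0478 -0.0092  0.008 ]
```

```bash
python3 -m crank '{"delta_pos":[[0.006,-0.005,0.004],[0.01,-0.004,0.004],[0.012,0,0],[0.012,0,0],[0,0,0]],"roll":[1.2,0,0,0,0],"fingers":[0.05,0.05,0.05,0.05,0.05]}' |grep -E "pos|force|width"; python3 need.py 540 -384.5 50 10.9;python3 - <<'E'
from h import *
snap('side','15');snap('top','15')
crop('side','15',300,130,440,270,5,'c_side15');crop('top','15',300,130,440,270,5,'c_top15')
E
```

```text
position: [539.2, -385.9, 236.8]
contact_force: [-0.1, 0.3, 0.1]
grip_width: 50.3
t 43.8 tip [ 541.8 -380.9   63.9] yaw -168.83 tilt [ 0.015  0.029 -0.999] F [-0.1  0.3  0.1] w 50.3 q [-0.18  0.88  1.15  1.57 -0.87  1.27 -0.25]
roll deg 0.27
delta world [ -1.8  -3.6 -13.9] delta tool m [ 0.0137 -0.0027  0.0036]
```

View pics/c_side15.png

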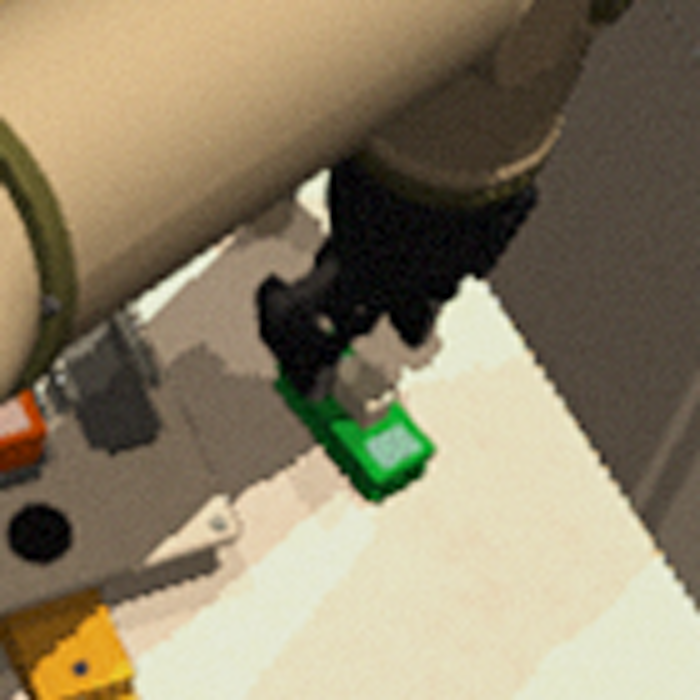

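View pics/c_top15.png

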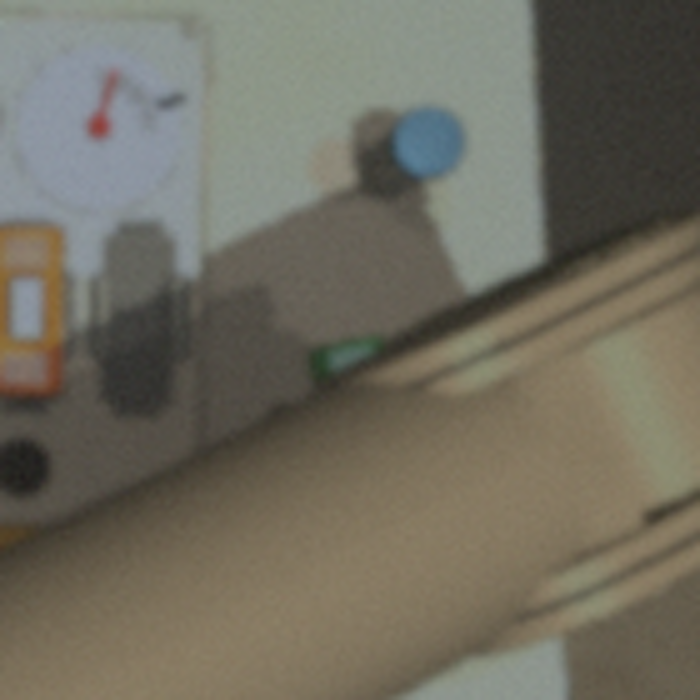

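```bash
python3 -m crank '{"delta_pos":[[0.007,-0.003,0.003],[0.008,0,0],[0.008,0,0],[0.007,0,0],[0.003,0,0],[0,0,0]],"roll":[0.3,0,0,0,0,0],"fingers":[0.05,0.05,0.05,0.05,0.05,0.05]}' |grep -E "pos|force|width"; python3 need.py 540 -384.5 30 10.9;python3 - <<'E'
from h import *
snap('side','16')
crop('side','16',300,130,440,270,5,'c_side16')
E
```

```text
position: [537.6, -389.6, 203.3]
contact_force: [0.0, 0.3, 0.0]
grip_width: 50.0
t 44.5 tip [ 540.6 -384.9   30.4] yaw -169.16 tilt [ 0.017  0.027 -0.999] F [0.  0.3 0. ] w 50.0 q [-0.16  0.92  1.12  1.59 -0.9   1.22 -0.23]
roll deg -0.06
delta world [-0.6  0.4 -0.4] delta tool m [ 0.0004 -0.0005 -0.0005]
```

View pics/c_side16.png

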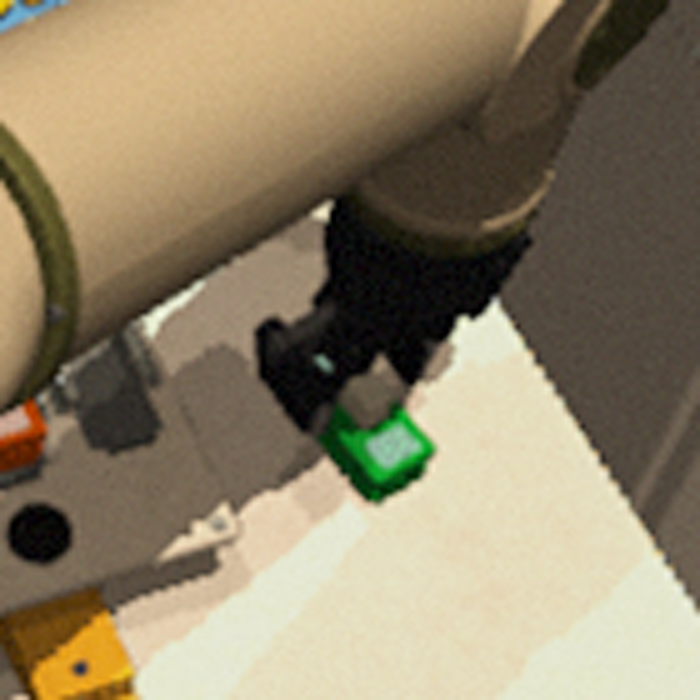

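```bash
python3 -m crank '{"delta_pos":[[0,0,0],[0,0,0],[0,0,0],[0,0,0],[0,0,0],[0,0,0],[0,0,0]],"roll":[0,0,0,0,0,0,0],"fingers":[0,0,0,0,0,0,0]}' 60|grep -E "pos|force|width";  python3 need.py;  python3 -m crank '{"delta_pos":[[-0.005,0,0],[-0.015,0,0],[-0.02,0,0],[-0.02,0,0],[-0.02,0,0],[-0.02,0,0],[0,0,0]],"roll":[0,0,0,0,0,0,0],"fingers":[0,0,0,0,0,0,0]}' |grep -E "pos|force|width"; python3 need.py 588.4 -268 135 -0.4
```

```text
position: [537.9, -389.7, 204.5]
contact_force: [0.5, 0.0, -0.7]
grip_width: 14.5
t 45.2 tip [ 541.1 -385.1   31.6] yaw -169.14 tilt [ 0.019  0.026 -0.999] F [ 0.5  0.  -0.7] w 14.5 q [-0.16  0.92  1.12  1.59 -0.9   1.22 -0.23]
position: [535.0, -393.6, 316.9]
contact_force: [0.6, -0.9, -0.9]
grip_width: 14.9
t 46.0 tip [ 538.7 -389.6  144. ] yaw -169.23 tilt [ 0.021  0.023 -1.   ] F [ 0.6 -0.9 -0.9] w 14.9 q [-0.19  0.81  1.23  1.5  -0.8   1.38 -0.29]
roll deg 11.17
delta world [ 49.7 121.6  -9. ] delta tool m [ 0.0129  0.0712 -0.11  ]
```

```bash
python3 -m crank '{"delta_pos":[[0.001,0.01,-0.016],[0.001,0.01,-0.016],[0.001,0.01,-0.016],[0.001,0.01,-0.016],[0.001,0.01,-0.016],[0.001,0.01,-0.016],[0,0,0],[0,0,0],[0,0,0]],"roll":[0,0,0,0,0,0,5.5,5.5,0],"fingers":[0,0,0,0,0,0,0,0,0]}' |grep -E "pos|force|width"; python3 need.py 588.4 -268 110 -0.4
```

```text
position: [576.3, -284.5, 319.4]
contact_force: [0.4, 0.8, -0.4]
grip_width: 14.5
t 46.9 tip [ 580.7 -280.6  146.5] yaw 179.30 tilt [ 0.026  0.023 -0.999] F [ 0.4  0.8 -0.4] w 14.5 q [-0.42  0.79  1.28  1.57 -0.8   1.37 -0.64]
roll deg -0.3
delta world [  7.7  12.6 -36.5] delta tool m [ 0.037   0.0066 -0.0118]
```

```bash
python3 -m crank '{"delta_pos":[[0.004,0.006,-0.006],[0.008,0.001,-0.006],[0.008,0,0],[0.008,0,0],[0,0,0]],"roll":[-0.3,0,0,0,0],"fingers":[0,0,0,0,0]}' |grep -E "pos|force|width"; python3 need.py 588.4 -268 106 -0.4;python3 - <<'E'
from h import *
snap('side','17')
crop('side','17',240,130,380,270,5,'c_side17')
E
```

```text
position: [584.4, -270.8, 289.2]
contact_force: [-0.2, -0.3, -0.6]
grip_width: 14.6
t 47.4 tip [ 588.8 -266.8  116.3] yaw -179.95 tilt [ 0.025  0.023 -0.999] F [-0.2 -0.3 -0.6] w 14.6 q [-0.43  0.82  1.25  1.59 -0.83  1.32 -0.63]
roll deg 0.45
delta world [ -0.4  -1.2 -10.3] delta tool m [ 0.0103 -0.0007  0.0014]
```

View pics/c_side17.png

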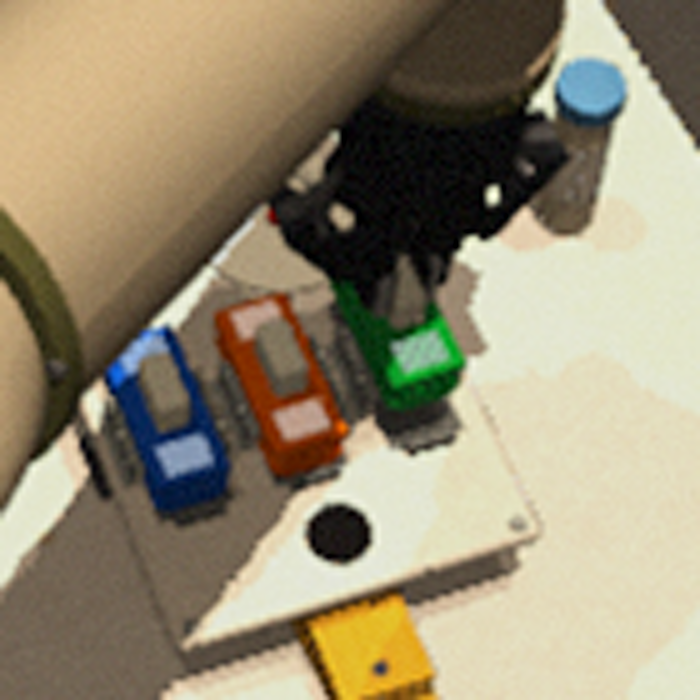

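```bash
python3 -m crank '{"delta_pos":[[0.005,0.001,0.001],[0.005,0,0],[0,0,0]],"roll":[0.4,0,0],"fingers":[0,0,0]}' |grep -E "pos|force|width"; python3 need.py 589.6 -268 99 -0.4
```

```text
position: [585.5, -272.6, 279.4]
contact_force: [1.1, -0.2, -1.1]
grip_width: 14.6
t 47.7 tip [ 590.  -268.7  106.5] yaw 179.56 tilt [ 0.026  0.022 -0.999] F [ 1.1 -0.2 -1.1] w 14.6 q [-0.43  0.83  1.24  1.6  -0.84  1.31 -0.64]
roll deg -0.04
delta world [-0.4  0.7 -7.5] delta tool m [ 0.0075 -0.0006 -0.0005]
```

```bash
python3 -m crank '{"delta_pos":[[0.003,0,-0.0005],[0.003,0,0],[0.001,0,0],[0.001,0,0]],"roll":[0,0,0,0],"fingers":[0,0,0,0]}' |grep -E "pos|force|width"; python3 need.py 589.6 -268 99 -0.4; for i in 1 2 3; do python3 -m crank '{"delta_pos":[[0.0013,0,0]],"roll":[0],"fingers":[0]}' |grep -E "pos|force"; done; python3 need.py
```

```text
position: [585.7, -272.4, 271.5]
contact_force: [1.1, -0.9, 1.9]
grip_width: 14.5
t 48.1 tip [ 590.4 -268.7   98.6] yaw 179.54 tilt [ 0.027  0.021 -0.999] F [ 1.1 -0.9  1.9] w 14.5 q [-0.42  0.84  1.23  1.61 -0.85  1.3  -0.63]
roll deg -0.06
delta world [-0.8  0.7  0.4] delta tool m [-0.0004 -0.0008 -0.0007]
position: [585.7, -272.8, 270.7]
contact_force: [-0.0, -1.4, 3.7]
position: [585.7, -273.2, 269.8]
contact_force: [-2.3, -0.9, 5.0]
position: [585.7, -273.5, 269.2]
contact_force: [-2.7, 0.3, 7.5]
t 48.4 tip [ 590.8 -270.2   96.3] yaw 179.49 tilt [ 0.029  0.019 -0.999] F [-2.7  0.3  7.5] w 14.5 q [-0.42  0.84  1.23  1.61 -0.85  1.29 -0.63]
```

```bash
for i in 1 2 3 4 5; do python3 -m crank '{"delta_pos":[[0.0015,-0.0002,-0.0006]],"roll":[0],"fingers":[0]}' |grep -E "pos|force"; done; python3 need.py
```

```text
position: [585.6, -273.2, 268.4]
contact_force: [-1.7, -0.5, 9.2]
position: [585.6, -272.9, 267.7]
contact_force: [-1.5, -1.3, 8.0]
position: [585.4, -272.7, 267.1]
contact_force: [-1.8, -1.4, 7.9]
position: [585.3, -272.5, 266.4]
contact_force: [-1.1, -1.1, 6.3]
position: [585.2, -272.3, 265.6]
contact_force: [-1.2, -1.3, 5.8]
t 48.9 tip [ 591.2 -269.7   92.8] yaw 179.40 tilt [ 0.034  0.015 -0.999] F [-1.2 -1.3  5.8] w 14.6 q [-0.43  0.84  1.22  1.62 -0.86  1.28 -0.63]
```

```bash
for i in 1 2 3 4; do python3 -m crank '{"delta_pos":[[0.0018,-0.0003,-0.0004]],"roll":[0],"fingers":[0]}' |grep -E "pos|force"; done; python3 need.py
```

```text
position: [585.1, -272.3, 264.8]
contact_force: [-1.8, 0.6, 10.2]
position: [584.8, -272.3, 264.4]
contact_force: [-5.8, 2.7, 17.7]
position: [584.5, -272.3, 264.2]
contact_force: [-6.5, 3.0, 17.2]
position: [584.2, -272.3, 264.2]
contact_force: [-5.9, 3.3, 17.5]
t 49.3 tip [ 591.2 -269.8   91.3] yaw 179.34 tilt [ 0.04   0.014 -0.999] F [-5.9  3.3 17.5] w 14.9 q [-0.43  0.84  1.22  1.62 -0.86  1.27 -0.63]
```

```bash
python3 -m crank '{"delta_pos":[[0,0,0],[0,0,0],[-0.005,0,0],[-0.01,0,0],[-0.015,0,0],[-0.015,0,0],[0,0,0]],"roll":[0,0,0,0,0,0,0],"fingers":[0.026,0.026,0.026,0.026,0.03,0.03,0.03]}' |grep -E "pos|force|width"; python3 need.py;python3 - <<'E'
from h import *
snap('side','18');snap('top','18')
crop('side','18',240,130,380,270,5,'c_side18');crop('top','18',250,130,350,250,5,'c_top18')
E
```

```text
position: [582.5, -272.6, 313.2]
contact_force: [0.6, -0.4, 0.5]
grip_width: 30.2
t 50.0 tip [ 589.5 -270.   140.4] yaw 179.36 tilt [ 0.04   0.015 -0.999] F [ 0.6 -0.4  0.5] w 30.2 q [-0.44  0.78  1.26  1.58 -0.8   1.33 -0.66]
```

View pics/c_side18.png

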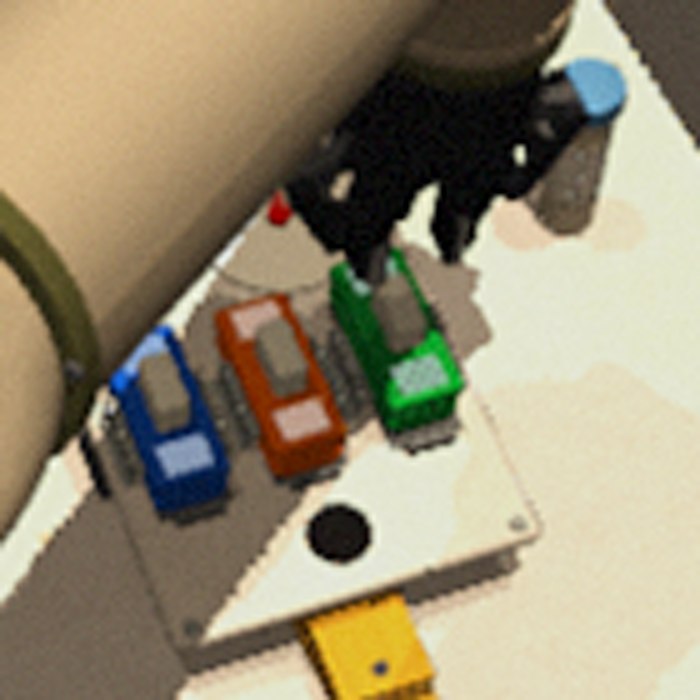

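View pics/c_top18.png

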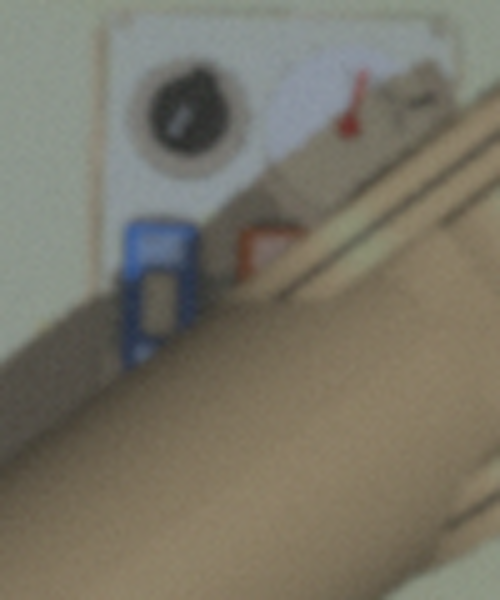

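```bash
python3 - <<'E'
from h import *
X=cloud('side','18');im=cv2.imread('pics/side18.png')
def at(u,v,r=2):
    q=X[v-r:v+r+1,u-r:u+r+1].reshape(-1,3);return np.nanmedian(q,0).round(1)
# front sticker positions, crop coords /5 + offset
for nm,c in [('blue front',(188,458)),('or front',(300,420)),('gr front',(420,376)),('blue rear',(148,345)),('or rear',(258,318)),('gr rear',(350,275)),('blue blk',(162,380)),('or blk',(283,345)),('gr blk',(400,300))]:
    print(nm,at(round(c[0]/5+240),round(c[1]/5+130)))
E
```

```text
blue front [ 556.8 -156.4   82. ]
or front [ 559.9 -210.    82.1]
gr front [ 559.1 -267.4   87.6]
blue rear [ 617.6 -158.5   84.2]
or rear [ 615.1 -209.3   84.5]
gr rear [ 616.7 -254.6   89.2]
blue blk [ 587.9 -154.1  103.7]
or blk [ 587.  -212.4  103.8]
gr blk [ 587.3 -268.2  109.6]
```

```bash
python3 - <<'E'
from h import *
A=[]
for c,h in [((588.8,-212,-.0075),80.5),((588.4,-268,-.0075),86),((589.2,-156,-.0075),80.5)]:
    rectify('side','18',c,h,-55,50,-35,35,3.7,'tmp');A.append(cv2.imread('pics/tmp.png'))
cv2.imwrite('pics/r_g.png',np.hstack(A))
E
```

```text
(no output)
```

View pics/r_g.png

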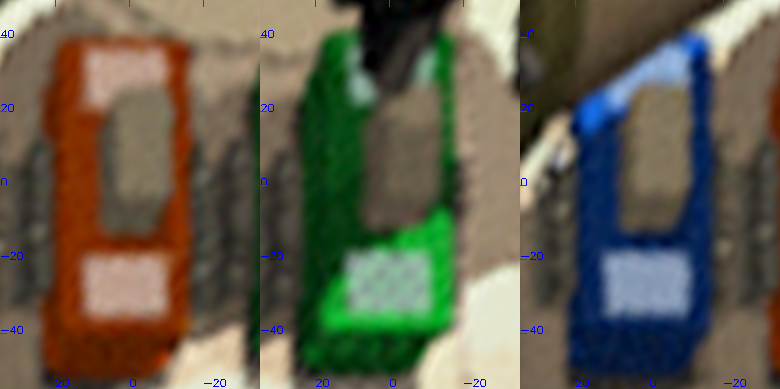

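```bash
python3 -m crank '{"delta_pos":[[0.012,0,-0.0015],[0.012,0,0],[0.012,0,0],[0,0,0]],"roll":[-0.3,0,0,0],"fingers":[0.03,0.03,0.03,0.03]}' |grep -E "pos|force|width"; python3 need.py 590.5 -268.3 92 -0.4
```

```text
position: [583.6, -268.8, 269.3]
contact_force: [-0.2, 1.1, 0.4]
grip_width: 29.6
t 50.5 tip [ 589.7 -265.7   96.5] yaw 179.74 tilt [ 0.035  0.018 -0.999] F [-0.2  1.1  0.4] w 29.6 q [-0.43  0.82  1.22  1.62 -0.84  1.27 -0.63]
roll deg 0.14
delta world [ 0.8 -2.6 -4.5] delta tool m [0.0045 0.0007 0.0027]
```

```bash
python3 -m crank '{"delta_pos":[[0.002,0,0.0022],[0.002,0,0],[0,0,0],[0,0,0],[0,0,0],[0,0,0]],"roll":[0,0,0,0,0,0],"fingers":[0.03,0.03,0,0,0,0]}' |grep -E "pos|force|width"; python3 need.py 590.5 -268.3 92 -0.4
```

```text
position: [583.4, -272.0, 264.3]
contact_force: [0.5, -2.3, -3.7]
grip_width: 14.7
t 51.1 tip [ 589.4 -269.2   91.5] yaw 179.65 tilt [ 0.035  0.016 -0.999] F [ 0.5 -2.3 -3.7] w 14.7 q [-0.42  0.83  1.21  1.62 -0.84  1.27 -0.63]
roll deg 0.05
delta world [1.1 0.9 0.5] delta tool m [-0.0005  0.0011 -0.0009]
```

```bash
python3 -m crank '{"delta_pos":[[-0.0025,-0.001,0],[0,-0.0015,0],[0,-0.001,0]],"roll":[0,0,0],"fingers":[0,0,0]}' |grep -E "pos|force|width"; python3 need.py; for i in 1 2 3; do python3 -m crank '{"delta_pos":[[0.0015,-0.0003,-0.0002]],"roll":[0],"fingers":[0]}' |grep -E "pos|force"; done; python3 need.py
```

```text
position: [580.6, -271.9, 267.8]
contact_force: [2.6, -0.7, -0.2]
grip_width: 14.5
t 51.4 tip [ 587.1 -269.2   94.9] yaw 179.71 tilt [ 0.038  0.016 -0.999] F [ 2.6 -0.7 -0.2] w 14.5 q [-0.43  0.82  1.22  1.63 -0.84  1.26 -0.63]
position: [580.4, -272.0, 267.4]
contact_force: [-0.4, -0.7, 8.0]
position: [580.2, -272.1, 266.9]
contact_force: [0.4, -0.8, 7.4]
position: [580.0, -272.1, 266.5]
contact_force: [-1.0, -0.3, 6.7]
t 51.7 tip [ 587.1 -269.6   93.7] yaw 179.70 tilt [ 0.041  0.014 -0.999] F [-1.  -0.3  6.7] w 14.5 q [-0.43  0.82  1.22  1.63 -0.84  1.26 -0.62]
```

```bash
for i in 1 2 3 4; do python3 -m crank '{"delta_pos":[[0.0018,-0.0001,-0.0004]],"roll":[0],"fingers":[0]}' |grep -E "pos|force"; done; python3 need.py
```

```text
position: [579.9, -272.0, 265.7]
contact_force: [0.1, -0.3, 5.5]
position: [579.7, -271.8, 264.7]
contact_force: [-0.0, -1.1, 3.7]
position: [579.5, -271.6, 263.4]
contact_force: [0.9, -1.3, 1.6]
position: [579.4, -271.3, 261.6]
contact_force: [1.0, -2.5, -0.9]
t 52.1 tip [ 586.9 -269.    88.8] yaw 179.65 tilt [ 0.043  0.014 -0.999] F [ 1.  -2.5 -0.9] w 14.4 q [-0.43  0.82  1.21  1.64 -0.85  1.25 -0.62]
```

Past the block now; it is snapping. Push to the floor.

```bash
for i in 1 2 ; do python3 -m crank '{"delta_pos":[[0.0013,0,0]],"roll":[0],"fingers":[0]}' |grep -E "pos|force"; done; python3 need.py
```

```text
position: [579.3, -271.3, 259.8]
contact_force: [0.8, -2.3, -2.1]
position: [579.5, -271.3, 258.7]
contact_force: [2.4, 0.8, 11.4]
t 52.3 tip [ 587.  -269.    85.9] yaw 179.65 tilt [ 0.043  0.013 -0.999] F [ 2.4  0.8 11.4] w 14.4 q [-0.43  0.82  1.21  1.64 -0.85  1.24 -0.62]
```

```bash
for i in 1 2 ; do python3 -m crank '{"delta_pos":[[0.0012,0,0]],"roll":[0],"fingers":[0]}' |grep -E "pos|force"; done; python3 -m crank '{"delta_pos":[[0,0,0],[0,0,0],[-0.005,0,0],[-0.01,0,0],[-0.015,0,0],[-0.02,0,0],[0,0,0]],"roll":[0,0,0,0,0,0,0],"fingers":[0.026,0.026,0.026,0.026,0.03,0.03,0.03]}' |grep -E "pos|force|width"; python3 need.py;python3 - <<'E'
from h import *
snap('side','19');crop('side','19',240,130,380,270,5,'c_side19')
X=cloud('side','19')
def at(u,v,r=2):
    q=X[v-r:v+r+1,u-r:u+r+1].reshape(-1,3);return np.nanmedian(q,0).round(1)
for nm,c in [('blue front',(188,458)),('or front',(300,420)),('gr front',(420,382)),('blue rear',(148,345)),('or rear',(258,318)),('gr rear',(350,285)),('blue blk',(162,380)),('or blk',(283,345)),('gr blk',(400,310))]:
    print(nm,at(round(c[0]/5+240),round(c[1]/5+130)))
E
```

```text
position: [579.7, -271.5, 258.3]
contact_force: [-0.4, 1.2, 14.0]
position: [579.9, -271.7, 258.2]
contact_force: [-4.1, 3.4, 16.6]
position: [577.2, -271.9, 312.3]
contact_force: [-0.1, -0.5, -0.2]
grip_width: 30.2
t 53.2 tip [ 584.6 -269.3  139.5] yaw 179.69 tilt [ 0.042  0.015 -0.999] F [-0.1 -0.5 -0.2] w 30.2 q [-0.45  0.77  1.26  1.6  -0.79  1.32 -0.66]
blue front [ 558.6 -156.7   81.1]
or front [ 559.  -209.8   81.8]
gr front [ 559.9 -269.4   81.3]
blue rear [351.  -66.2 548.2]
or rear [ 614.6 -210.1   83.1]
gr rear [ 615.7 -255.9   82.6]
blue blk [ 589.6 -154.2  103.4]
or blk [ 585.6 -212.2  103.1]
gr blk [ 586.1 -267.8  103. ]
```

View pics/c_side19.png

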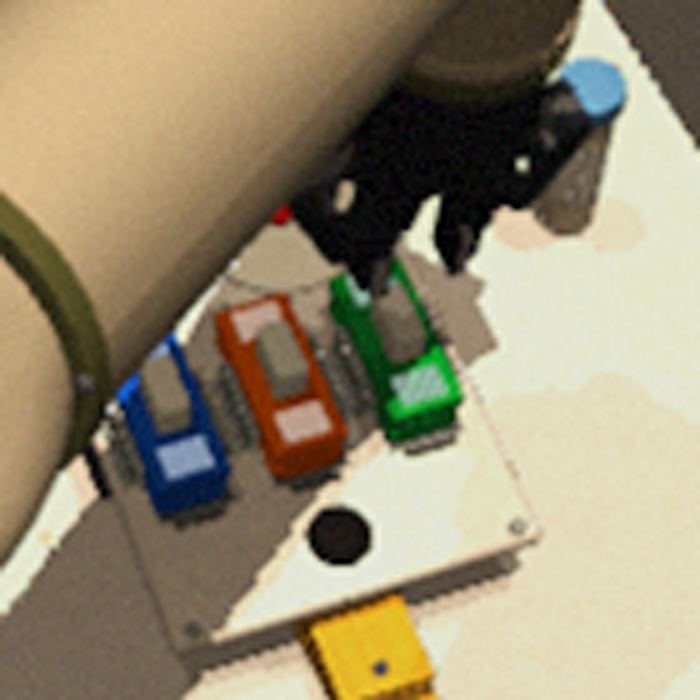

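```bash
python3 - <<'E'
from h import *
for n in('side','top'):
    X=cloud(n,'0');im=cv2.imread(f'pics/{n}0.png');g=im.max(2)
    m=(abs(X[...,0]-685)<35)&(abs(X[...,1]+168)<32)&(g<110)
    q=X[m];print(n,len(q),np.nanpercentile(q[:,2],[5,25,50,75,95]).round(1))
    hi=q[q[:,2]>82];print('hi',len(hi),hi.mean(0).round(1))
    d=hi[:,:2]-hi[:,:2].mean(0);w,v=np.linalg.eigh(d.T@d/len(d));print(np.sqrt(w).round(1),np.degrees(np.arctan2(v[1,1],v[0,1])))
A=[]
for n,c in [('side',(684.5,-168.5,-.0075)),('top',(685.5,-169,-.0075))]:
    for h in(97,70):
        rectify(n,'0',c,h,-45,45,-45,45,4,'tmp');A.append(cv2.imread('pics/tmp.png'))
cv2.imwrite('pics/r_kn.png',np.vstack([np.hstack(A[:2]),np.hstack(A[2:])])[:600*2:1])
E
```

```text
side 257 [ 60.8  68.3  72.3  97.6 100.7]
hi 101 [ 680.1 -166.9   96.8]
[ 4.4 11.4] 152.28884902762442
top 309 [ 59.1  62.2  68.9  96.5 100.3]
hi 102 [ 684.2 -167.8   97.4]
[ 4.1 11.1] 152.8338925766376
```

View pics/r_kn.png

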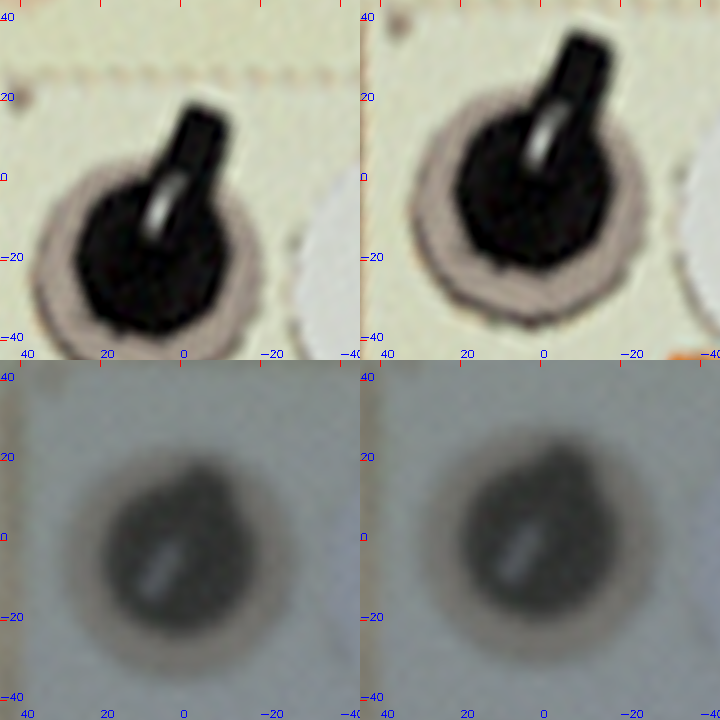

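```bash
python3 -m crank '{"delta_pos":[[0,0,0],[0,0,0],[0,0,0],[0,0,0],[0,0,0],[0,0,0],[0,0,0],[0,0,0],[0,0,0],[0,0,0],[0,0,0],[0,0,0],[0,0,0],[0,0,0],[0,0,0],[0,0,0],[0,0,0],[0,0,0],[0,0,0]],"roll":[-8.4,-8.4,-8.4,-8.4,-8.4,-8.4,-8.4,-8.4,-8.4,-8.4,-8.4,-8.4,-8.4,-8.4,-8.4,-8.4,-8.4,-8.4,0],"fingers":[0.045,0.045,0.045,0.045,0.045,0.045,0.045,0.045,0.045,0.045,0.045,0.045,0.045,0.045,0.045,0.045,0.045,0.045,0.045]}' |grep -E "pos|force|width"; python3 need.py 684 -168.2 140 -27.5
```

```text
position: [575.0, -270.8, 313.1]
contact_force: [0.2, -0.7, 0.3]
grip_width: 45.1
t 55.1 tip [ 582.  -267.8  140.3] yaw -25.44 tilt [ 0.04   0.017 -0.999] F [ 0.2 -0.7  0.3] w 45.1 q [-0.15  0.48  0.7   1.59 -0.37  1.17  1.76]
roll deg 2.06
delta world [102.   99.6  -0.3] delta tool m [ 0.0061 -0.0492  0.1337]
```

```bash
python3 -m crank '{"delta_pos":[[0.0005,-0.006,0.0165],[0.0005,-0.006,0.0165],[0.0005,-0.006,0.0165],[0.0005,-0.006,0.0165],[0.0005,-0.006,0.0165],[0.0005,-0.006,0.0165],[0.0005,-0.006,0.0165],[0,0,0]],"roll":[2,0,0,0,0,0,0,0],"fingers":[0.045,0.045,0.045,0.045,0.045,0.045,0.045,0.045]}' |grep -E "pos|force|width"; python3 need.py 684 -168.2 125 -27.5;python3 - <<'E'
from h import *
snap('side','20');snap('top','20')
crop('side','20',220,100,360,240,5,'c_side20');crop('top','20',240,110,360,230,5,'c_top20')
E
```

```text
position: [673.1, -180.2, 314.0]
contact_force: [-0.3, 0.9, -1.0]
grip_width: 45.1
t 56.0 tip [ 679.9 -177.1  141.2] yaw -28.11 tilt [ 0.039  0.018 -0.999] F [-0.3  0.9 -1. ] w 45.1 q [-0.24  0.61  0.67  1.41 -0.42  1.23  1.54]
roll deg -0.61
delta world [  4.1   8.9 -16.2] delta tool m [0.0165 0.001  0.0092]
```

View pics/c_side20.png

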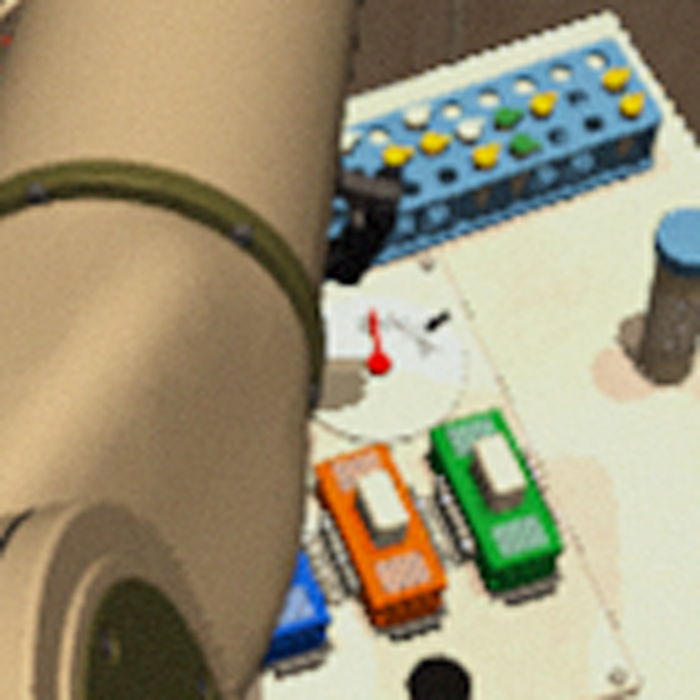

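View pics/c_top20.png

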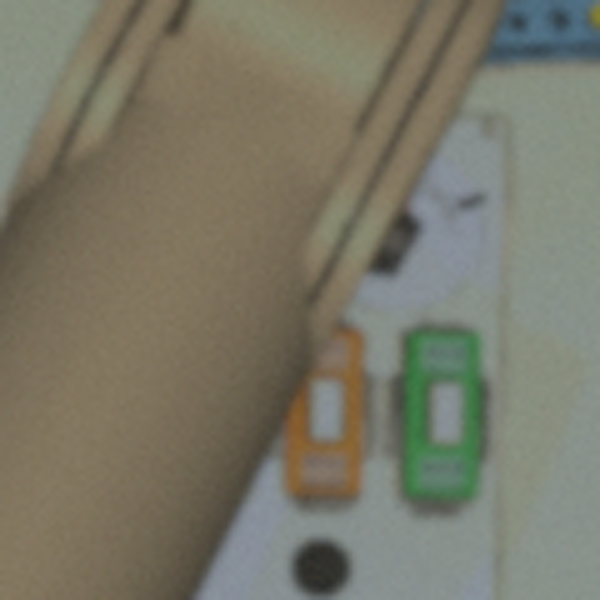

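```bash
python3 -m crank '{"delta_pos":[[0.008,0.001,0.009],[0.008,0,0],[0.008,0,0],[0,0,0]],"roll":[-0.6,0,0,0],"fingers":[0.045,0.045,0.045,0.045]}' |grep -E "pos|force|width"; python3 need.py 684 -168.2 95 -27.5
```

```text
position: [673.9, -176.3, 288.2]
contact_force: [-0.4, 0.0, -0.3]
grip_width: 44.7
t 56.5 tip [ 680.3 -173.6  115.3] yaw -27.87 tilt [ 0.037  0.016 -0.999] F [-0.4  0.  -0.3] w 44.7 q [-0.25  0.63  0.65  1.43 -0.43  1.19  1.55]
roll deg -0.37
delta world [  3.7   5.4 -20.3] delta tool m [ 0.0205 -0.0002  0.0058]
```

```bash
python3 -m crank '{"delta_pos":[[0.002,0,0.006],[0.006,-0.002,0.001],[0,0,0]],"roll":[-0.4,0,0],"fingers":[0.045,0.045,0.045]}' |grep -E "pos|force|width"; python3 need.py 684 -168.2 78 -27.5
```

```text
position: [679.3, -171.2, 279.7]
contact_force: [-0.6, -0.5, -0.8]
grip_width: 45.1
t 56.8 tip [ 685.7 -168.5  106.9] yaw -27.51 tilt [ 0.037  0.016 -0.999] F [-0.6 -0.5 -0.8] w 45.1 q [-0.25  0.65  0.65  1.42 -0.43  1.18  1.55]
roll deg -0.01
delta world [ -1.7   0.3 -28.9] delta tool m [ 0.0288  0.0024 -0.0014]
```

```bash
python3 -m crank '{"delta_pos":[[0.006,0.001,0],[0.006,0.001,0],[0.006,0,0],[0,0,0]],"roll":[0,0,0,0],"fingers":[0.045,0.045,0.045,0.045]}' |grep -E "pos|force|width"; python3 need.py 684 -168.2 78 -27.5
```

```text
position: [678.1, -170.0, 260.1]
contact_force: [0.2, 0.4, -0.4]
grip_width: 44.7
t 57.1 tip [ 684.5 -167.4   87.3] yaw -27.52 tilt [ 0.037  0.016 -0.999] F [ 0.2  0.4 -0.4] w 44.7 q [-0.25  0.66  0.64  1.45 -0.44  1.14  1.56]
roll deg -0.02
delta world [-0.5 -0.8 -9.3] delta tool m [ 0.0092  0.0003 -0.0013]
```

```bash
python3 -m crank '{"delta_pos":[[0.005,0,-0.001],[0.004,0,0],[0,0,0],[0,0,0],[0,0,0],[0,0,0],[0,0,0]],"roll":[0,0,0,0,0,0,0],"fingers":[0.045,0.045,0,0,0,0,0]}' 60|grep -E "pos|force|width"; python3 need.py 684 -168.2 78 -27.5; python3 - <<'E'
from h import *
snap('side','21');crop('side','21',220,100,360,240,5,'c_side21')
E
```

```text
position: [677.5, -172.0, 250.6]
contact_force: [-1.0, -0.3, 0.2]
grip_width: 12.6
t 57.9 tip [ 683.8 -169.5   77.8] yaw -27.59 tilt [ 0.036  0.014 -0.999] F [-1.  -0.3  0.2] w 12.6 q [-0.24  0.67  0.63  1.45 -0.45  1.13  1.56]
roll deg -0.09
delta world [0.2 1.3 0.2] delta tool m [-0.0002  0.0004  0.0013]
```

View pics/c_side21.png

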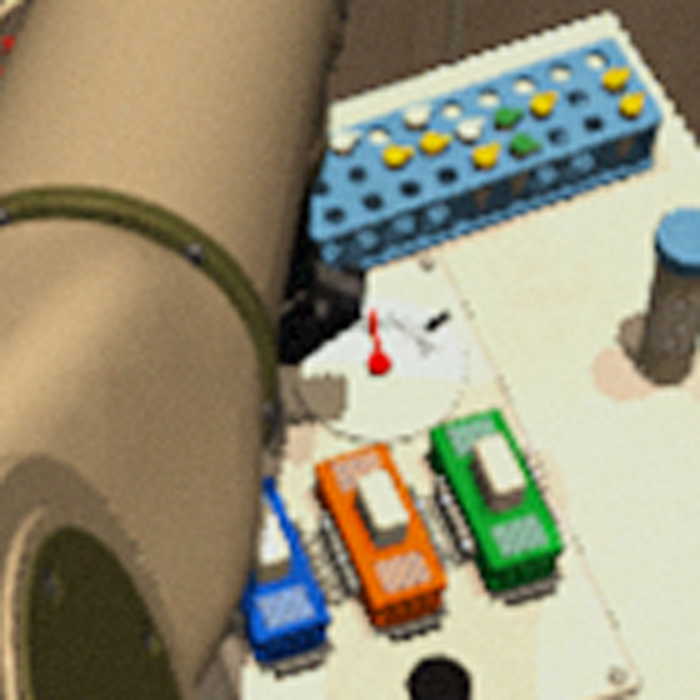

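```bash
python3 -m crank '{"delta_pos":[[0,0,0],[0,0,0],[0,0,0],[0,0,0]],"roll":[7,7,7,7],"fingers":[0,0,0,0]}' |grep -E "pos|force|width|torq"; python3 need.py 683.8 -169.2 78 -27.5; python3 - <<'E'
from h import *
snap('side','22');crop('side','22',220,100,360,240,5,'c_side22')
E
```

```text
position: [677.8, -171.6, 250.7]
contact_force: [-0.5, -0.4, -1.1]
grip_width: 12.8
t 58.3 tip [ 684.3 -169.    77.8] yaw -56.44 tilt [ 0.038  0.015 -0.999] F [-0.5 -0.4 -1.1] w 12.8 q [-0.3   0.7   0.74  1.46 -0.53  1.15  1.11]
roll deg -28.94
delta world [-0.5 -0.2  0.2] delta tool m [-0.0002  0.0002 -0.0005]
```

View pics/c_side22.png

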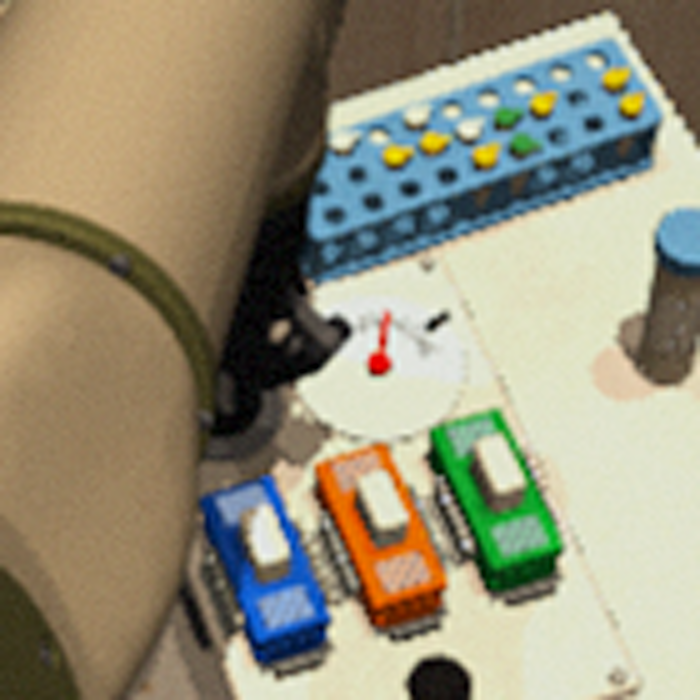

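```bash
python3 -m crank '{"delta_pos":[[0,0,0],[0,0,0],[0,0,0],[0,0,0],[0,0,0],[0,0,0],[0,0,0],[0,0,0]],"roll":[7,7,7,7,7,7,7,7],"fingers":[0,0,0,0,0,0,0,0]}' |grep -E "pos|force|width|torq"; python3 need.py 683.8 -169.2 78 -27.5; cat > dial.py <<'E'
import sys
from h import *
tag=sys.argv[1];S=(610.8-.3,-212.2+.3,-.0075)
n='side'
# plane coords about dial centre
sc=6
A=rectify(n,tag,S,57,22,122,-84,16,sc)
cv2.imwrite(f'pics/dial{tag}.png',A)
B=A.astype(float)
def xy(m):
    v,u=np.nonzero(m);return np.c_[122-v/sc,16-u/sc]
hsv=cv2.cvtColor(A,cv2.COLOR_BGR2HSV)
red=((hsv[...,0]<8)|(hsv[...,0]>172))&(hsv[...,1]>130)&(hsv[...,2]>80)
k,l,s,c=cv2.connectedComponentsWithStats(red.astype(np.uint8));i=1+np.argmax(s[1:,4])
p=xy(l==i);
# hub = disc: distance transform max
dt=cv2.distanceTransform((l==i).astype(np.uint8),cv2.DIST_L2,5);v,u=np.unravel_index(dt.argmax(),dt.shape)
hub=np.array([122-v/sc,16-u/sc]);r=p-hub;d=np.hypot(*r.T)
far=r[d>11];a=np.degrees(np.arctan2(-far[:,1].mean(),far[:,0].mean()))
print('hub',hub,'len',d.max().round(1),'pointer angle cw from +x',a.round(2))
tip=r[d>d.max()-3];print('tip angle',np.degrees(np.arctan2(-tip[:,1].mean(),tip[:,0].mean())).round(2))
dk=(A.max(2)<90);dk[:, :]&=True
k,l,s,c=cv2.connectedComponentsWithStats(dk.astype(np.uint8))
for i in range(1,k):
    if 30<s[i,4]<3000:
        q=xy(l==i);m=q.mean(0)
        if np.hypot(*(m-[72,-34]))<50:
            w,v=np.linalg.eigh(np.cov(q.T))
            print('dark',s[i,4],m.round(1),'r',np.hypot(*(m-[72,-34])).round(1),'ang',np.degrees(np.arctan2(-(m[1]+34),m[0]-72)).round(2),'dir',np.degrees(np.arctan2(-v[1,1],v[0,1])).round(1))
E
python3 - <<'E'
from h import *
snap('side','23');snap('top','23');crop('side','23',220,100,360,240,5,'c_side23')
E
python3 dial.py 0;python3 dial.py 22;python3 dial.py 23
```

```text
position: [678.9, -171.1, 250.8]
contact_force: [0.6, -1.9, -1.5]
grip_width: 13.0
t 59.1 tip [ 685.8 -169.1   78. ] yaw -113.63 tilt [ 0.04   0.012 -0.999] F [ 0.6 -1.9 -1.5] w 13.0 q [-0.41  0.79  0.94  1.46 -0.69  1.2   0.21]
roll deg -86.13
delta world [-2.  -0.1  0. ] delta tool m [-0.0001 -0.0009 -0.0018]
hub [ 73.6667 -35.8333] len 29.3 pointer angle cw from +x 13.5
tip angle 14.19
dark 1538 [ 86.5 -70.8] r 39.6 ang 68.45 dir -115.0
hub [ 73.5    -35.8333] len 29.6 pointer angle cw from +x 27.54
tip angle 28.97
dark 1352 [ 87.  -70.7] r 39.7 ang 67.75 dir -112.4
hub [ 74.     -35.8333] len 29.3 pointer angle cw from +x 57.21
tip angle 57.44
dark 1368 [ 87.  -70.7] r 39.6 ang 67.73 dir -112.2
dark 509 [76.  15.5] r 49.6 ang -85.38 dir 177.6
```

View pics/dial23.png

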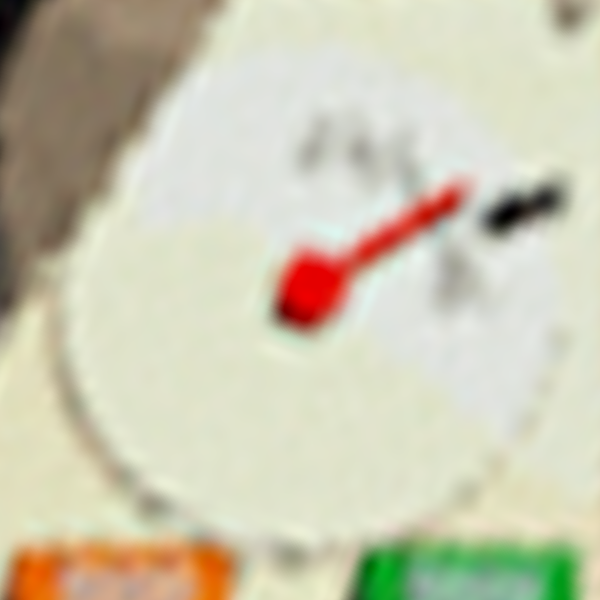

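```bash
python3 -m crank '{"delta_pos":[[0,0,-0.0005],[0,0,-0.0005],[0,0,-0.0005],[0,0,0]],"roll":[6,6,6,0],"fingers":[0,0,0,0]}' |grep -E "pos|force|width|torq"; python3 need.py 683.8 -169.2 78 -27.5;python3 - <<'E'
from h import *
snap('side','24');snap('top','24')
E
python3 dial.py 24
```

```text
position: [678.7, -170.7, 250.8]
contact_force: [0.0, 0.8, 1.3]
grip_width: 13.1
t 59.6 tip [ 686.1 -169.2   77.9] yaw -130.78 tilt [ 0.043  0.008 -0.999] F [0.  0.8 1.3] w 13.1 q [-0.44  0.82  1.    1.47 -0.74  1.21 -0.06]
roll deg 76.72
delta world [-2.3  0.   0.1] delta tool m [-0.0002 -0.0015 -0.0018]
hub [ 74.     -35.8333] len 29.9 pointer angle cw from +x 66.11
tip angle 65.7
dark 1379 [ 87.  -70.8] r 39.7 ang 67.8 dir -111.6
dark 387 [77.9 15.6] r 49.9 ang -83.26 dir 179.5
```

View pics/dial24.png

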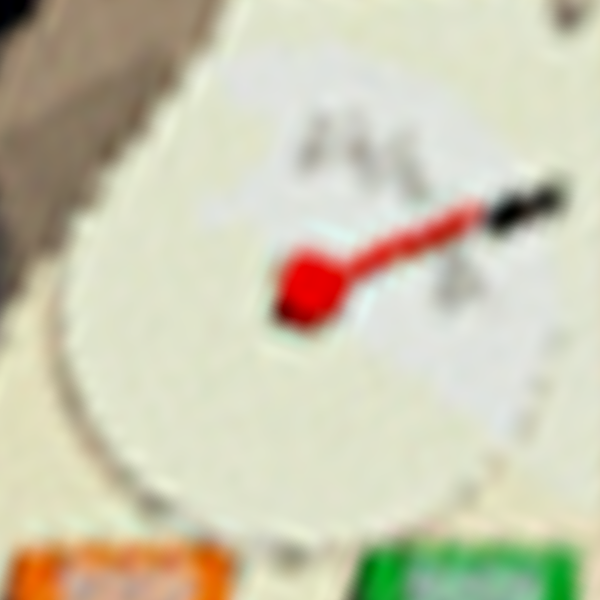

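```bash
python3 - <<'E'
from h import *
for n in P: print(n,'cam centre',(-P[n]['t']@P[n]['R']).round(0))
# per-mm-height apparent shift at h=57 plane around dial
for n in P:
    X=np.array([683,-246,57.]);uv=proj(n,X+[0,0,4]);print(n,'4mm up shifts',(onz(n,*uv,57)-X).round(2))
# dial circle fit: side, radial profiles
S=(610.8-.3,-212.2+.3,-.0075)
for n,tag in(('side','24'),('side','0'),('top','0')):
    A=rectify(n,tag,S,56,22,122,-84,16,6).astype(float)
    g=A[...,0]  # blue channel: dial whiter
    g=gaussian_filter(g,2);pts=[]
    cx,cy=72,-35
    for it in range(4):
        pts=[]
        for th in np.radians(np.arange(0,360,3)):
            rr=np.arange(38,47,.1);x=cx+rr*np.cos(th);y=cy-rr*np.sin(th)
            pr=map_coordinates(g,[(122-x)*6,(16-y)*6],order=1);d=-np.gradient(pr)
            k=d.argmax()
            if d[k]>0.25 and 3<k<86: pts.append((x[k],y[k]))
        pts=np.array(pts)
        so=least_squares(lambda p:np.hypot(pts[:,0]-p[0],pts[:,1]-p[1])-42,[cx,cy],loss='soft_l1',f_scale=.5)
        cx,cy=so.x
    print(n,tag,'dial centre',so.x.round(2),len(pts),'res',np.median(abs(so.fun)).round(2))
crop('top','24',290,120,360,170,10,'c_top24')
E
```

```text
side cam centre [  26.   47. 1110.]
top cam centre [ 516. -167. 1091.]
side 4mm up shifts [ 2.5  -1.12  0.  ]
top 4mm up shifts [ 0.65 -0.31  0.  ]
side 24 dial centre [ 73.21 -35.75] 113 res 1.0
side 0 dial centre [ 72.66 -35.71] 113 res 1.13
top 0 dial centre [ 71.24 -37.48] 65 res 1.23
```

View pics/c_top24.png

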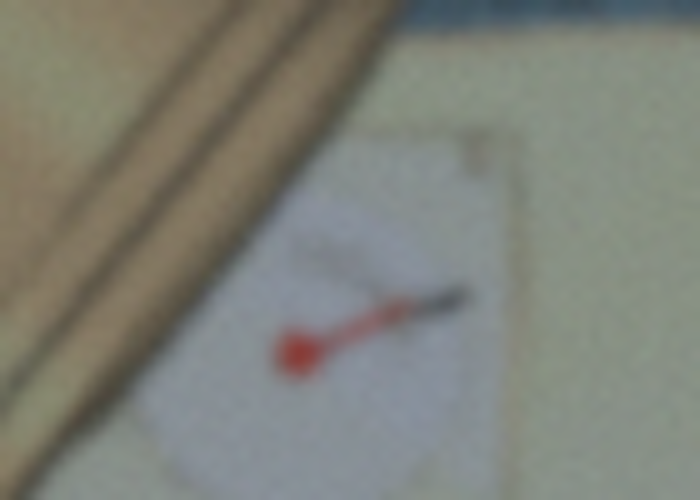

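```bash
python3 -m crank '{"delta_pos":[[0,0,0],[0,0,0]],"roll":[3.4,0],"fingers":[0,0]}' |grep -E "pos|force|width|torq"; python3 need.py ;python3 - <<'E'
from h import *
snap('side','25');snap('top','25');crop('top','25',290,120,360,170,10,'c_top25')
E
python3 dial.py 25
```

```text
position: [678.7, -170.8, 250.8]
contact_force: [0.8, -0.7, -0.2]
grip_width: 13.0
t 60.0 tip [ 686.2 -169.3   77.9] yaw -133.55 tilt [ 0.043  0.009 -0.999] F [ 0.8 -0.7 -0.2] w 13.0 q [-0.45  0.83  1.01  1.47 -0.75  1.22 -0.11]
hub [ 74.1667 -36.    ] len 29.2 pointer angle cw from +x 67.63
tip angle 66.7
dark 1400 [ 87.  -70.6] r 39.5 ang 67.72 dir -111.3
dark 475 [77.  15.4] r 49.6 ang -84.16 dir 177.8
```

View pics/dial25.png

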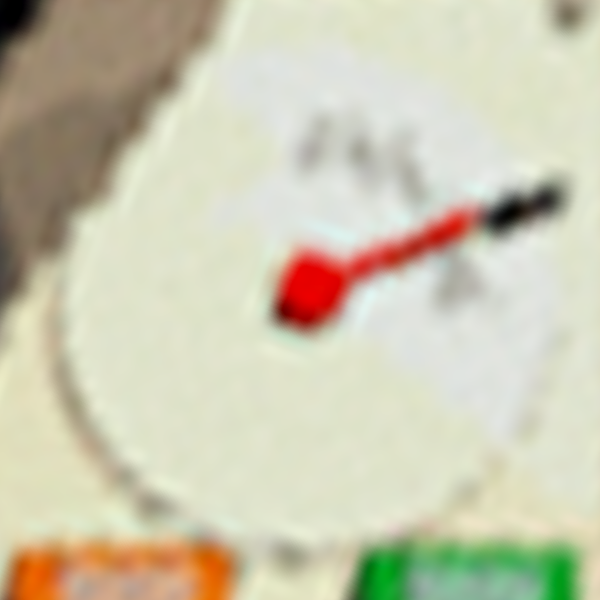

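View pics/c_top25.png

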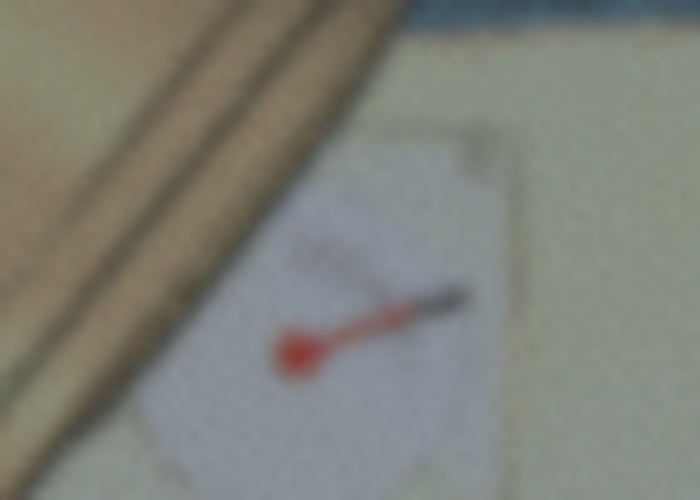

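```bash
python3 -m crank '{"delta_pos":[[0,0,0],[0,0,0],[0,0,0],[-0.005,0,0],[-0.01,0,0],[-0.015,0,0],[-0.02,0,0],[-0.02,0,0],[-0.02,0,0],[0,0,0]],"roll":[0,0,0,0,0,0,0,0,0,0],"fingers":[0.04,0.04,0.04,0.04,0.04,0.04,0.04,0.04,0.04,0.04]}' |grep -E "pos|force|width|torq"; python3 need.py ; python3 -m crank '{"delta_pos":[[0,-0.02,-0.02],[0,-0.02,-0.02],[0,-0.02,-0.02],[0,0,0]],"roll":[0,0,0,0],"fingers":[0.04,0.04,0.04,0.04]}' |grep -E "pos|force|width|torq"; python3 need.py;python3 - <<'E'
from h import *
snap('side','26');snap('top','26');crop('top','26',290,120,360,170,10,'c_top26');crop('side','26',160,100,400,290,3.3,'c_side26')
E
python3 dial.py 26
```

```text
position: [674.4, -171.7, 350.9]
contact_force: [-0.1, -0.1, -0.3]
grip_width: 40.0
t 61.0 tip [ 682.4 -169.9  178.1] yaw -133.13 tilt [ 0.047  0.01  -0.999] F [-0.1 -0.1 -0.3] w 40.0 q [-0.47  0.73  1.08  1.38 -0.68  1.36 -0.14]
position: [586.4, -175.5, 348.3]
contact_force: [0.1, -0.5, 1.0]
grip_width: 40.1
t 61.5 tip [ 594.9 -173.7  175.5] yaw -133.12 tilt [ 0.049  0.01  -0.999] F [ 0.1 -0.5  1. ] w 40.1 q [-0.63  0.58  1.18  1.64 -0.59  1.27 -0.09]
hub [ 74. -36.] len 29.1 pointer angle cw from +x 67.38
tip angle 66.34
dark 1412 [ 87.  -70.6] r 39.6 ang 67.75 dir -111.4
```

View pics/c_side26.png

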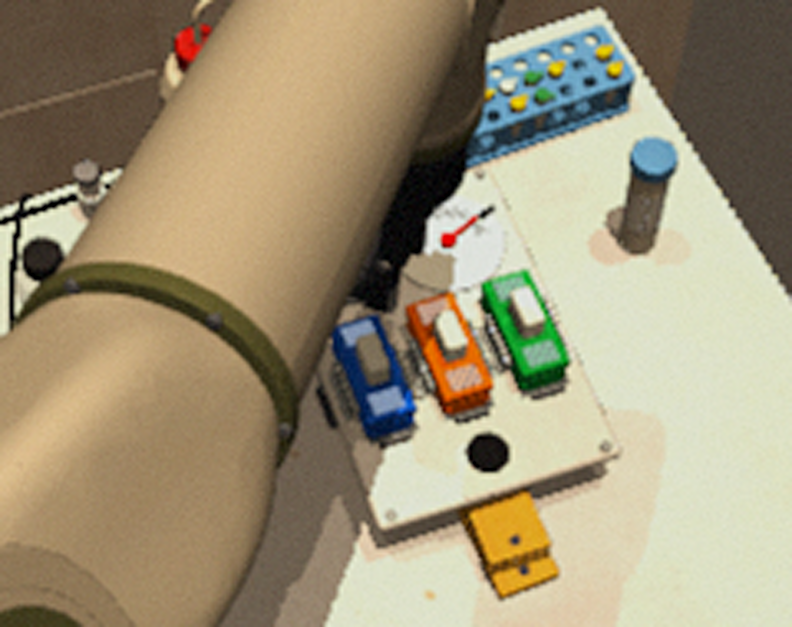

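View pics/c_top26.png

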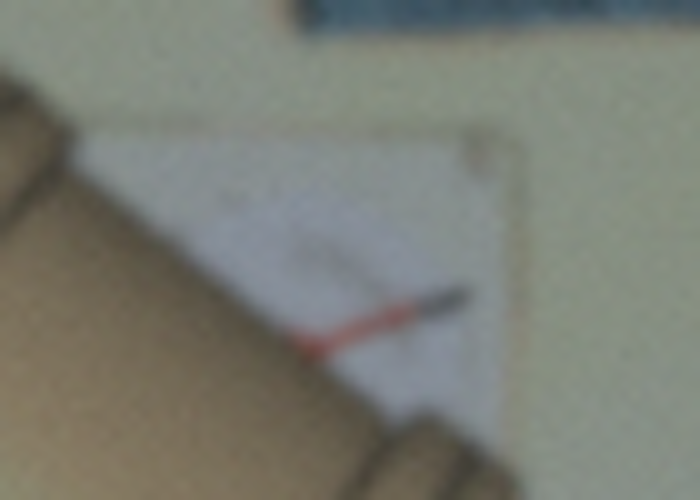

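```bash
python3 -m crank '{"delta_pos":[[-0.02,0,0],[-0.02,0,0],[0,0,0],[0,0,0]],"roll":[0,0,0,0],"fingers":[0.04,0.04,0.04,0.04]}' |grep -E "pos|force"; python3 - <<'E'
from h import *
snap('side','27')
X=cloud('side','27')
def at(u,v,r=2):
    q=X[v-r:v+r+1,u-r:u+r+1].reshape(-1,3);return np.nanmedian(q,0).round(1)
for nm,c in [('blue front',(388,402)),('or front',(464,376)),('gr front',(541,352)),('or rear',(432,310)),('gr rear',(508,287)),('or blk',(452,330)),('gr blk',(524,308)),('shim top',(510,525)),('deck front',(560,450)),('deck FR',(590,440))]:
    print(nm,at(round(c[0]/3.3+160),round(c[1]/3.3+100)))
E
python3 dial.py 27
```

```text
position: [590.3, -172.4, 389.8]
contact_force: [0.0, -0.1, -0.5]
blue front [ 557.7 -156.7   81.3]
or front [ 559.4 -211.7   81.1]
gr front [ 557.9 -267.2   80.7]
or rear [ 615.7 -208.3   82.8]
gr rear [ 614.9 -264.5   82.7]
or blk [ 585.2 -211.6  103. ]
gr blk [ 584.8 -264.9  102.5]
shim top [ 465.9 -211.5   31.4]
deck front [ 498.2 -258.6   52.6]
deck FR [ 498.5 -281.6   53.8]
hub [ 74.1667 -36.3333] len 28.8 pointer angle cw from +x 67.44
tip angle 66.36
dark 1459 [ 87.  -70.7] r 39.6 ang 67.72 dir -111.2
```

```bash
python3 -c "
from plant import manip
print(manip.finish_job())"
```

```text
the job is handed in; nothing more can be done
None
```

I finished every step in the order asked and handed the job in, but one push went over the wrist-force limit and may count as a failure.

**The failed check:** while pressing the black pad, my last push read (-42, 26, 117) N at the wrist. That is about 127 N in total, against the 120 N limit. I chained three push steps without looking at the force between them, then backed off straight away. The pad gave only about 2 mm, so the stage stood firm.

- **Shims:** one already lay under the foot and only two loose ones were there. I slid both in flat on top of it, so three are stacked and no further one fits. The stack's top measured about 31 mm, against a nominal 30 mm, and the two I added are aligned.
- **Cassettes:** blue is in the left clip, orange in the middle and green on the right. At first green stuck about 5 mm high, probably on an end stop. I gripped it again, moved it about 2 mm toward the front and pushed it home. All three now show the same height, about 81 mm at the front of the body. Where I could check it, the grip block top is about 103 mm.
- **Knob:** the pointer reads 67.4° and the mark 67.4 to 67.7° in the side camera. The top camera agrees to within about half a degree. It stayed there after I let go.
- **Bystanders:** the bottle and the capped tube are at the same picture positions as at the start.
- **At hand-in:** about 62 s had passed, and the arm was raised clear with no contact force.

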